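# Pack the record stall's transport board

### The arm

A 6-joint arm with a two-finger parallel gripper is mounted at the origin on the work surface. World frame = base frame: x ahead of the robot, y to its left, z up, the work surface at z = 0. Lengths are in mm, angles in rad, forces in N, time in s.
With the tool pointing down it reaches from about 425 to 950 mm from the base axis. Payload 14.7 kg.
Tool frame: the origin (TCP) lies on the mounting face of the last link; the fingertips stand 173 mm ahead of it and the grasp point (between the pads) lies 155 mm ahead of it; x points along the fingers, z is the direction in which the jaws open and shut, and the axes are right-handed (so a half turn about x gives the same grasp; the last joint's range is limited). The gripper opens to 85 mm and grips with 20 to 120 N. Pads are 22 mm wide; open, the fingers measure 114 mm over their backs; the gripper's body (76 mm by 85 mm) begins 54 mm behind the grasp point. The pads swing forward as they close: fully open they stand 13 mm farther back than shut.
Start: joints at [-1.267, 0.48, 1.596, -0, 1.065, -0.047], TCP at [223.388, -610.403, 404.697] pointing down, gripper open.
Joint ranges: [-2.75, 2.75], [-0.82, 2.05], [0.23, 2.67], [-1.56, 4.7], [0.09, 2.69], [-2.92, 2.92]. Speed limits (rad/s): [1.89, 1.89, 2.39, 3.01, 3.01, 3.01].

### API

Orientations are given as a unit quaternion [w, x, y, z].
In Python, from plant import state, get_image, close_job gives the robot as it stands. The module is installed in compiled form; this text tells all that it offers.
- The arm moves only by the tool step_arm, never from a script. Its argument "rows" is one flat list of numbers, 7 for each row, row after row: the finger opening in mm, from 0 to 85.4, then the shift along the tool's x, y, z in mm, then the turn, a rotation vector about the tool's x, y, z in degrees. In form: [claw, dx, dy, dz, rx, ry, rz, claw, dx, dy, dz, rx, ry, rz, ...]. A call has exactly 5 rows; each row is the pose to reach, as a shift and turn from the pose commanded when the call began, along the tool's axes at that moment; what a row does not reach only later rows make up. A row lasts 1/12 s, in which the tool goes at most 41.7 mm and 7.16 degrees, less where a joint would pass 70% of its speed; a pose out of reach is approached as far as the arm can. A call with a gripper value outside its range is refused whole. The fingers move at their own pace and stop on an object; the grip force is fixed at half the most. Time passes only in rows, so rows that repeat a pose let the fingers close, or fill a call up. It gives the time, the measured TCP pose, the force and the opening at its end, in the units of the state.
- state(): the state, without advancing time (a new reading comes with each control period).
- get_image(name): name is "side" or "top"; returns a dict with "img" (400x640x3 uint8, blue, green, red), "intrinsics" (3x3 intrinsics, pixels), "eye" and "orientation" of the camera in the world. Camera axes: x right, y down, z forward; pixel columns grow to the right and rows downward; lengths in mm; the calibration is good to about 2 mm. A picture is of the moment at which its call begins. There is no depth.
- close_job(): hands the job in, once; it reports no verdict.
The state is a dict: "time": time; "joint_positions": joint angles; "joint_velocities": joint speeds; "joint_torque": joint torques, N m; "tool_pos": TCP position; "tcp_rot": TCP orientation; "ft_force": force on the tool from outside, world axes, zero at the start; "moment": the same for the moment, N m; "grip_width": finger opening in mm.
Only numpy, scipy, OpenCV 4.12 (cv2) and the standard library are available. Lean on these libraries where they do the work, as an engineer would, in place of code of your own. Each camera call takes 0.05 s, during which the arm holds its last target.

### The job

Packing up the stall: first screw the lid onto the jar of adaptors in the middle of the board - set it on level, turn it back until it drops into the thread, then tighten it fully home. Then pack every black carry case that is there onto the board, flat and square, each in a painted outline of its own so that they interlock round the jar, and leave the other things on the table alone.

Things in the scene. Friction and masses are not known exactly. Their poses are not given: they have to be found in the camera images.
- lid: aluminium screw lid, round, 64 mm across, 20 high, 50 g, lies open side down. Origin at the centre of its open lower edge, z up through the closed top. Inside the lower edge three lugs, 3 mm high, 6 wide, at 0, 120 and 240 degrees from its x (anticlockwise from above); a dark dash on the top stands over each
- lug0 (a point): lug at 0 degrees of the lid, 26 mm from the axis, at the lower edge
- lug1 (a point): lug at 120 degrees of the lid, 26 mm from the axis, at the lower edge
- lug2 (a point): lug at 240 degrees of the lid, 26 mm from the axis, at the lower edge
- jar: clear jar with a white neck, fixed upright in the middle of the board. Origin at the centre of its underside (on the board's top), z up. Body 53 mm across, 56 high; neck rim at 84, 46 mm across, chamfered. Three-start thread on the neck, right-handed (tightens clockwise seen from above); starts at 0, 120 and 240 degrees from its x. See thread_start and jar_mark
- thread_start (a point): the start at 0 degrees, 25 mm from the axis, 80 above the jar's origin. Flat crests at 80 run 88 degrees clockwise from each start to a small stop: a lid set on at any angle rests its lugs there (lid origin at 80). Turned back (anticlockwise) the lugs pass the starts and drop into 32 degree wide gaps (centre 16 degrees anticlockwise of a start), lid origin about 73
- jar_mark (a point): where a lug stands with the lid fully home: 90 degrees clockwise of the jar's x, 26 mm from the axis, 68 above its origin (a small dark rib on the jar below). From the gap turn clockwise about 106 degrees to the stop; the lid sinks 1 mm per 15 degrees, free to ride 0.5 to 2.5 mm above the thread below it (71.5 high at a start), to lid origin 68. It keeps its place when let go
- board: square plywood transport board 250 x 250 x 12 mm, fixed to the table. Origin at the centre of its underside, z up; its top carries the painted outlines of the case pattern round the jar
- slot0 (a point): centre of an outline 130 x 64 mm on the board's top face, at (-36, 69) mm of the board's frame, long side along the board's x
- slot1 (a point): centre of an outline 130 x 64 mm on the board's top face, at (69, 36) mm of the board's frame, long side along the board's y
- slot2 (a point): centre of an outline 130 x 64 mm on the board's top face, at (36, -69) mm of the board's frame, long side along the board's x
- slot3 (a point): centre of an outline 130 x 64 mm on the board's top face, at (-69, -36) mm of the board's frame, long side along the board's y
- case0: small black flight case, aluminium edges, about 0.4 kg: box 130 (its x) x 64 (y) x 55 mm high. Origin at the centre of its underside, z up. Carry handle on top along its x: bar 76 long, 14 wide, 14 high, middle 78 mm above the origin, on posts at x -34 and +34; fingertips fit below the bar down to the box top at 55. All four alike; may be absent (None)
- case1: small black flight case, aluminium edges, about 0.4 kg: box 130 (its x) x 64 (y) x 55 mm high. Origin at the centre of its underside, z up. Carry handle on top along its x: bar 76 long, 14 wide, 14 high, middle 78 mm above the origin, on posts at x -34 and +34; fingertips fit below the bar down to the box top at 55. All four alike; may be absent (None)
- case2: small black flight case, aluminium edges, about 0.4 kg: box 130 (its x) x 64 (y) x 55 mm high. Origin at the centre of its underside, z up. Carry handle on top along its x: bar 76 long, 14 wide, 14 high, middle 78 mm above the origin, on posts at x -34 and +34; fingertips fit below the bar down to the box top at 55. All four alike; may be absent (None)
- case3: small black flight case, aluminium edges, about 0.4 kg: box 130 (its x) x 64 (y) x 55 mm high. Origin at the centre of its underside, z up. Carry handle on top along its x: bar 76 long, 14 wide, 14 high, middle 78 mm above the origin, on posts at x -34 and +34; fingertips fit below the bar down to the box top at 55. All four alike; may be absent (None)
- cup: a plain white mug 72 mm across and 90 high, leave alone. Origin at the centre of its underside
- tape: a roll of brown tape lying flat, 90 mm across, 24 high, leave alone. Origin at the centre of its underside
- brush: a record-cleaning brush 150 mm long, leave alone. Origin at the middle of its length
- reader: a grey hand-held card reader 120 x 70 x 22 mm, leave alone. Origin at the centre of its underside
- spray: a white cleaning bottle 48 mm across, 130 high, leave alone. Origin at the centre of its underside
- notebook: a blue notebook 140 x 100 mm, leave alone. Origin at the centre of its underside
Mind the look-alikes: they are no part of the job. Leave any yellow look-alike of the case1 alone.

How it is judged:
By the outcome, as a careful person would: the job done as asked, in the order asked, and still so for the second after the job is handed in, with the robot touching nothing.
Of case0, case1, case2, case3 only 3 to 4 are there at a start; the rules pass over those that are not, and their reading is None.
At some moment in a run one of case0, case1, case2, case3 may be knocked a few centimetres aside while the robot is not near it.
It also fails if it takes over 210 s, if anything falls off the work surface, if the arm or the gripper's body presses on something with over 40 N, if the wrist force passes 120 N, or if a joint passes its speed limit or range.

## Working session

There is one attempt and no reset: what is moved stays moved. The work goes in short steps, Python scripts to look and compute and a tool call to move; the robot and the scene stay as the last step left them, time stands still between calls to the robot, and variables do not carry over. Pictures are saved under pics/ and viewed, and the job is handed in when it is done.

Besides the shell and the picture viewer there is one more tool, called in YAML: its name, and indented under it one key for each argument. step_arm: Moves the arm, as the interface text tells. Its arguments: {"type":"object","properties":{"rows":{"type":"array","items":{"type":"number"}}},"required":["rows"]}

```bash
mkdir -p pics; ls
cat > h.py <<'E'
import numpy as np,cv2
from plant import state,get_image
from scipy.spatial.transform import Rotation as R
def rot(q): return R.from_quat([q[1],q[2],q[3],q[0]])
E
python3 - <<'E'
from h import *
import pickle
s=state()
for k in s: print(k,np.round(s[k],3))
print(rot(s['tcp_rot']).as_matrix().round(3))
for n in('top','side'):
    d=get_image(n); pickle.dump(d,open(f'{n}0.pkl','wb'))
    cv2.imwrite(f'pics/{n}0.png',d['img']); print(n,d['intrinsics'],d['eye'],d['orientation'])
E
```

```text
pics
time 0.0
joint_positions [-1.267  0.481  1.597  0.     1.065 -0.047]
joint_velocities [-0.001 -0.002 -0.001 -0.001  0.001 -0.001]
joint_torque [-4.0000e-03 -9.5065e+01 -4.3018e+01 -1.0000e-03  1.2000e-02  0.0000e+00]
tool_pos [ 223.326 -610.212  404.053]
tcp_rot [ 0.579  0.405  0.58  -0.405]
ft_force [-0.022  0.659 -0.481]
moment [ 0.036 -0.061 -0.035]
grip_width 85.393
[[-0.     0.939  0.344]
 [ 0.001  0.344 -0.939]
 [-1.     0.    -0.001]]
top [[436.19893761   0.         319.57545863]
 [  0.         436.19893761 200.17774838]
 [  0.           0.           1.        ]] [ 458.92333566   34.44280799 1187.15779103] [-0.02254456  0.70832381 -0.70507608  0.02523587]
side [[444.76757176   0.         323.38009047]
 [  0.         444.76757176 200.87263367]
 [  0.           0.           1.        ]] [256.15463493 855.71321479 865.59153667] [ 0.05812716 -0.14028809  0.89989441 -0.40881602]
```

View pics/top0.png

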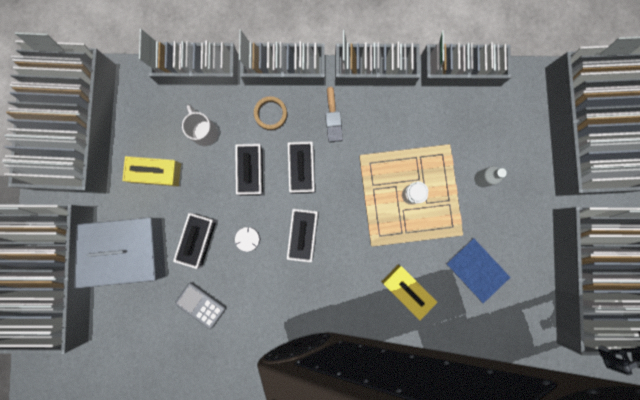

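View pics/side0.png

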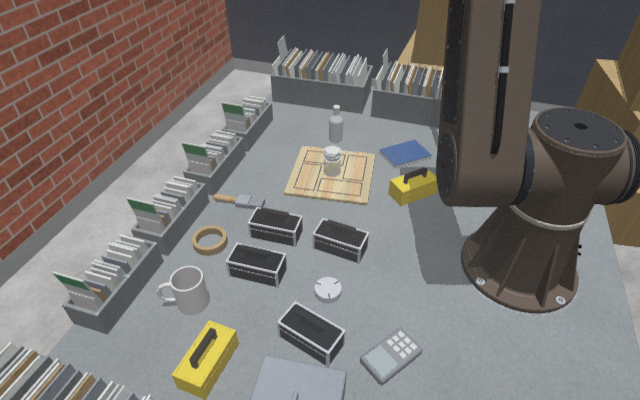

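The top view shows four black cases at about (248,169), (301,167), (302,235) and (194,240). The lid is at (246,239), the board and jar at (412,195), and the yellow look-alikes at (150,170) and (410,292). Next I'll take enlarged crops to confirm which is which.

```bash
cat >> h.py <<'E'
import pickle
def ray(d,uv):
    K=np.array(d['intrinsics']);uv=np.atleast_2d(uv).astype(float)
    p=np.c_[(uv[:,0]-K[0,2])/K[0,0],(uv[:,1]-K[1,2])/K[1,1],np.ones(len(uv))]
    return rot(d['orientation']).apply(p)
def onz(d,uv,z):
    r=ray(d,uv);e=np.array(d['eye']);return e+r*((z-e[2])/r[:,2])[:,None]
def proj(d,P):
    K=np.array(d['intrinsics']);c=rot(d['orientation']).inv().apply(np.atleast_2d(P)-np.array(d['eye']))
    return np.c_[K[0,0]*c[:,0]/c[:,2]+K[0,2],K[1,1]*c[:,1]/c[:,2]+K[1,2]]
def crop(d,x0,y0,x1,y1,f,name):
    cv2.imwrite(name,cv2.resize(d['img'][y0:y1,x0:x1],None,fx=f,fy=f,interpolation=cv2.INTER_CUBIC))
def tri(d1,u1,d2,u2):
    a=np.array(d1['eye']);b=np.array(d2['eye']);r=ray(d1,u1)[0];q=ray(d2,u2)[0]
    t=np.linalg.lstsq(np.c_[r,-q],b-a,rcond=None)[0];p=a+r*t[0];w=b+q*t[1];return (p+w)/2,np.linalg.norm(p-w)
E
python3 - <<'E'
from h import *
t=pickle.load(open('top0.pkl','rb'));s=pickle.load(open('side0.pkl','rb'))
crop(t,165,130,325,275,4.1,'pics/c1.png'); crop(t,350,135,470,255,5,'pics/c2.png'); crop(s,210,190,380,370,3.3,'pics/c3.png')
E
```

```text
(no output)
```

View pics/c1.png

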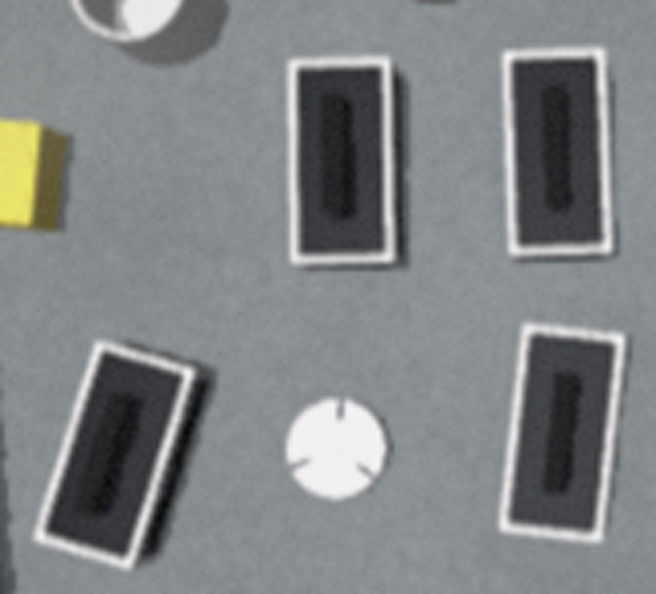

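View pics/c2.png

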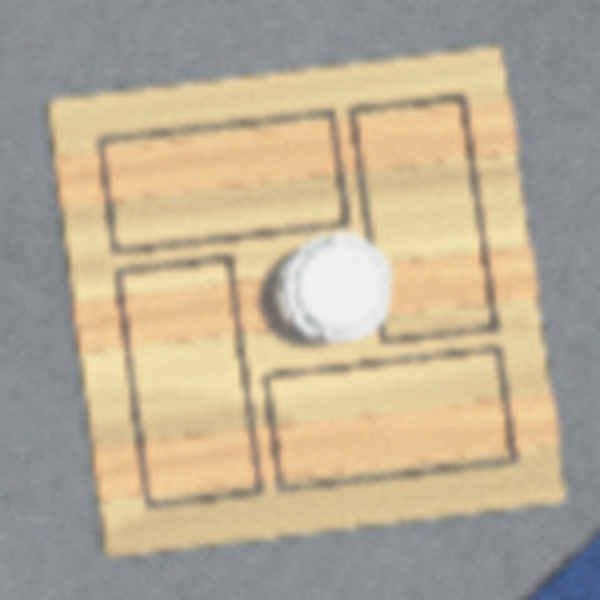

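View pics/c3.png

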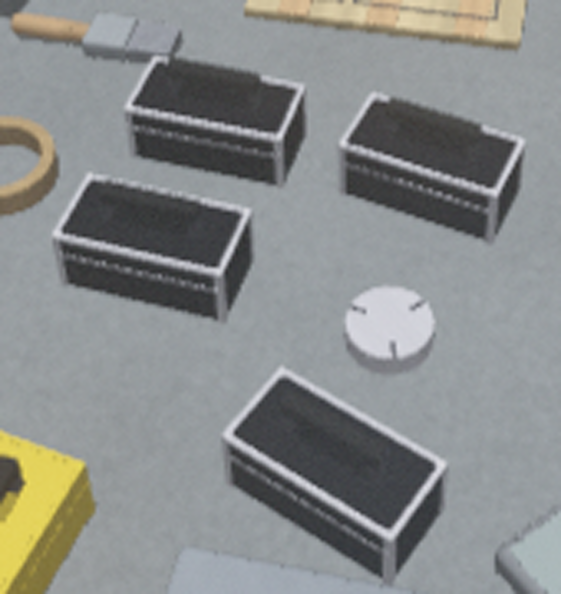

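The crop confirms four black cases with aluminium edges. The two yellow ones are the look-alikes. The lid has three dashes, near (249,230), (255,245) and (238,243). Now I'll measure everything.

```bash
cat >> h.py <<'E'
def rect(pts):
    # pts Nx2 world, returns centre, long-side yaw deg, sizes
    (c,(w,h),a)=cv2.minAreaRect(pts.astype(np.float32))
    if w<h: w,h,a=h,w,a+90
    return np.array(c),(a+90)%180-90,w,h
def cases(d):
    g=d['img'].min(2); m=(g>165).astype(np.uint8)
    out=[]
    cs,_=cv2.findContours(m,cv2.RETR_EXTERNAL,cv2.CHAIN_APPROX_NONE)
    for c in cs:
        if len(c)<60: continue
        P=onz(d,c[:,0]+0.0,55)[:,:2]
        r=rect(P)
        if 118<r[2]<145 and 55<r[3]<78: out.append((c.mean(0)[0],)+r)
    return out
E
python3 - <<'E'
from h import *
t=pickle.load(open('top0.pkl','rb'));s=pickle.load(open('side0.pkl','rb'))
print('top img: u,v, centre, yaw, sizes')
for c in cases(t): print(c[0].round(),c[1].round(1),round(c[2],1),round(c[3],1),round(c[4],1))
# lid
for d,n,box in((t,'top',(225,215,270,262)),(s,'side',(308,270,348,308))):
    x0,y0,x1,y1=box
    g=d['img'][y0:y1,x0:x1].min(2);m=(g>(165 if n=='top' else 150)).astype(np.uint8)
    cs,_=cv2.findContours(m,cv2.RETR_EXTERNAL,cv2.CHAIN_APPROX_NONE);c=max(cs,key=cv2.contourArea)
    P=onz(d,cv2.convexHull(c)[:,0]+[x0,y0],20)[:,:2]
    print('lid',n,cv2.minEnclosingCircle(P.astype(np.float32)), rect(P))
# board
hsv=cv2.cvtColor(t['img'],cv2.COLOR_BGR2HSV)
m=((hsv[...,0]>8)&(hsv[...,0]<30)&(hsv[...,1]>50)&(hsv[...,2]>120)).astype(np.uint8);m[:,:350]=0;m[:,475:]=0;m[260:]=0;m[:135]=0
cs,_=cv2.findContours(m,cv2.RETR_EXTERNAL,cv2.CHAIN_APPROX_NONE);c=max(cs,key=cv2.contourArea)
print('board',rect(onz(t,c[:,0],12)[:,:2]))
# outline corners from the crop c2 (px/5+offset)
C=np.array([[100,137],[334,110],[347,220],[115,249],[354,107],[465,96],[496,327],[384,341],[265,375],[500,347],[515,460],[280,489],[118,269],[231,258],[260,489],[150,505]])/5+[350,135]-.4
P=onz(t,C,12)[:,:2]
for i in range(4):
    q=P[4*i:4*i+4];print('slot px',q.mean(0).round(1),rect(q))
print('all',P.mean(0))
# jar in side view: neck/body
E
```

```text
top img: u,v, centre, yaw, sizes
[192. 241.] [430.2 359.3] -16.3 132.9 66.2
[301. 235.] [445.2  76.7] -6.3 134.1 66.9
[247. 168.] [618. 219.] 1.0 133.7 65.3
[300. 166.] [624.5  81.2] 2.3 132.8 67.1
lid top ((433.67681884765625, 225.02198791503906), 33.012794494628906) (array([433.40679932, 225.67955017]), -89.74292907118797, 63.97102737426758, 63.70199966430664)
lid side ((434.83978271484375, 223.957763671875), 70.56422424316406) (array([434.16577148, 226.03900146]), -72.05660820007324, 108.19462585449219, 95.5967788696289)
board (array([ 554.953125  , -216.03326416]), -82.83312320709229, 252.1524658203125, 249.80233764648438)
slot px [ 620.5 -172.7] (array([ 620.80194092, -172.959198  ]), -82.61057996749878, 128.38247680664062, 61.63739013671875)
slot px [ 600.1 -281.4] (array([ 600.03692627, -281.50491333]), 6.620116233825684, 128.38975524902344, 61.21181869506836)
slot px [ 491.4 -261.3] (array([ 491.25964355, -261.3821106 ]), -82.9492335319519, 128.20675659179688, 61.78765106201172)
slot px [ 511.3 -153.3] (array([ 511.48690796, -153.71936035]), 7.482426166534424, 128.36148071289062, 61.550010681152344)
all [ 555.80007161 -217.16914015]
```

Run:
```python
from h import *
t=pickle.load(open('top0.pkl','rb'));s=pickle.load(open('side0.pkl','rb'))
hsv=cv2.cvtColor(s['img'],cv2.COLOR_BGR2HSV)
m=((hsv[...,0]>8)&(hsv[...,0]<30)&(hsv[...,1]>40)&(hsv[...,2]>110)).astype(np.uint8);m[:,:270]=0;m[:,385:]=0;m[210:]=0;m[:140]=0
cs,_=cv2.findContours(m,cv2.RETR_EXTERNAL,cv2.CHAIN_APPROX_NONE);c=max(cs,key=cv2.contourArea)
print('board side',rect(onz(s,c[:,0],12)[:,:2]))
print(onz(t,[[417.2,192.2]],96), proj(s,[[555.5,-216.6,96]]),proj(t,[[555.5,-216.6,96]]))
crop(s,280,140,385,205,7,'pics/c4.png')
f=np.array([0,1,2,3])*np.pi/2
for n,d,th in(('t',t,0),('s',s,0)):
  im=d['img'].copy()
  for cx,cy,a in((430.2,359.3,-16.3),(445.2,76.7,-6.3),(618,219,1),(624.5,81.2,2.3)):
    Rm=R.from_euler('z',a,degrees=True)
    for z in(0,55):
      p=proj(d,Rm.apply([[65,32,z],[-65,32,z],[-65,-32,z],[65,-32,z]])+[cx,cy,0]);cv2.polylines(im,[np.int32(p*8)],True,(0,0,255),1,shift=3)
  q=np.linspace(0,6.28,40);p=proj(d,np.c_[433.6+32*np.cos(q),225.3+32*np.sin(q),20+0*q]);cv2.polylines(im,[np.int32(p*8)],True,(0,0,255),1,shift=3)
  b=(170,130,325,275) if n=='t' else (210,190,380,370)
  cv2.imwrite(f'pics/ov_{n}.png',cv2.resize(im[b[1]:b[3],b[0]:b[2]],None,fx=3.3,fy=3.3))
```

```text
board side (array([ 556.78710938, -213.87634277]), -82.72012233734131, 263.5745544433594, 249.61285400390625)
[[ 554.04173642 -214.74841064   96.        ]] [[332.77887254 149.84694483]] [[417.93005361 191.62524908]]
```

View pics/c4.png

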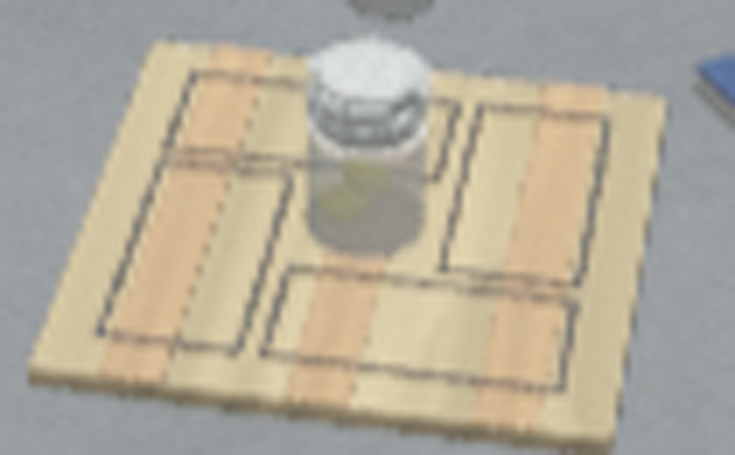

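View pics/ov_s.png

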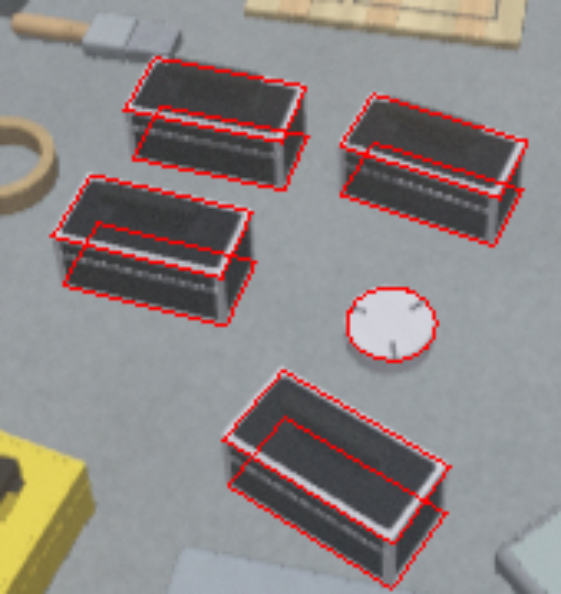

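View pics/ov_t.png

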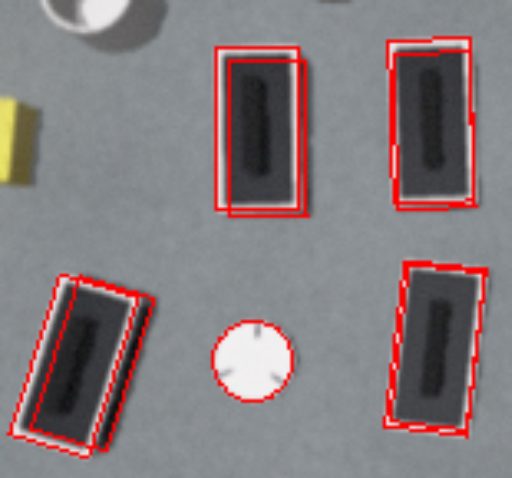

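```bash
cat >> h.py <<'E'
def pose():
    s=state();M=rot(s['tcp_rot']).as_matrix();return np.array(s['tool_pos']),M
def yaw(M): return np.degrees(np.arctan2(M[1,2],M[0,2]))
def show():
    s=state();p,M=pose()
    print('t',round(s['time'],2),'p',p.round(1),'jaw',round(yaw(M),2),'tilt',(M[:,0]).round(4),'w',round(s['grip_width'],1),'F',np.round(s['ft_force'],1),'M',np.round(s['moment'],2),'j',np.degrees(s['joint_positions']).round(0))
def plan(wps,level=True):
    """wps: (x,y,z,jawyaw). prints dx dy dz rx ry rz per call"""
    p,M=pose();first=True
    for x,y,z,a in wps:
        c,s_=np.cos(np.radians(a)),np.sin(np.radians(a))
        T=np.array([[0,-s_,c],[0,c,s_],[-1,0,0]]);T[:,1]=np.cross(T[:,2],T[:,0])
        d=M.T@(np.array([x,y,z])-p);rv=np.degrees(R.from_matrix(M.T@T).as_rotvec())
        print(np.r_[d,rv].round(2).tolist(),'dist',round(np.linalg.norm(d)),'turn',round(np.linalg.norm(rv)))
        p,M=np.array([x,y,z]),T
E
python3 - <<'E'
from h import *
show()
plan([(380,-520,400,-50),(510,-375,400,-32),(580,-200,400,-12),(590,0,400,6),(520,150,400,20),(433.8,225.3,300,27)])
E
```

```text
t 0.1 p [ 223.3 -610.2  404.1] jaw -69.9 tilt [-3.e-04  1.e-03 -1.e+00] w 85.5 F [-0.1 -0.2 -0.6] M [0.02 0.01 0.04] j [-73.  28.  91.   0.  61.  -3.]
[4.18, 178.14, -30.89, -19.9, -0.06, -0.01] dist 181 turn 20
[0.0, 192.79, -27.51, -18.0, 0.0, 0.0] dist 195 turn 18
[0.0, 185.5, -33.37, -20.0, 0.0, 0.0] dist 188 turn 20
[0.0, 197.71, -31.8, -18.0, 0.0, 0.0] dist 200 turn 18
[0.0, 156.5, -53.94, -14.0, 0.0, 0.0] dist 166 turn 14
[100.0, 100.24, -55.25, -7.0, 0.0, 0.0] dist 152 turn 7
```

step_arm:
  rows: [85, 4, 178, -31, -20, 0, 0, 85, 4, 178, -31, -20, 0, 0, 85, 4, 178, -31, -20, 0, 0, 85, 4, 178, -31, -20, 0, 0, 85, 4, 178, -31, -20, 0, 0]

```text
time: 0.52
tool_pos: [383.6, -517.3, 400.3]
tcp_rot: [0.642, 0.298, 0.641, -0.297]
ft_force: [-0.0, 1.0, 0.0]
grip_width: 85.0
```

step_arm:
  rows: [85, 0, 193, -28, -18, 0, 0, 85, 0, 193, -28, -18, 0, 0, 85, 0, 193, -28, -18, 0, 0, 85, 0, 193, -28, -18, 0, 0, 85, 0, 193, -28, -18, 0, 0]

```text
time: 0.93
tool_pos: [511.2, -371.8, 400.5]
tcp_rot: [0.68, 0.194, 0.68, -0.194]
ft_force: [-0.5, 0.3, 0.5]
grip_width: 84.9
```

step_arm:
  rows: [85, 0, 186, -33, -20, 0, 0, 85, 0, 186, -33, -20, 0, 0, 85, 0, 186, -33, -20, 0, 0, 85, 0, 186, -33, -20, 0, 0, 85, 0, 186, -33, -20, 0, 0]

```text
time: 1.35
tool_pos: [580.7, -195.5, 400.5]
tcp_rot: [0.703, 0.073, 0.703, -0.072]
ft_force: [0.2, 0.3, -0.9]
grip_width: 84.7
```

step_arm:
  rows: [85, 0, 198, -32, -18, 0, 0, 85, 0, 198, -32, -18, 0, 0, 85, 0, 198, -32, -18, 0, 0, 85, 0, 198, -32, -18, 0, 0, 85, 0, 198, -32, -18, 0, 0]

```text
time: 1.77
tool_pos: [588.9, 3.8, 400.6]
tcp_rot: [0.706, -0.038, 0.706, 0.038]
ft_force: [0.2, 0.0, -0.6]
grip_width: 85.3
```

step_arm:
  rows: [85, 0, 156, -54, -14, 0, 0, 85, 0, 156, -54, -14, 0, 0, 85, 0, 156, -54, -14, 0, 0, 85, 0, 156, -54, -14, 0, 0, 85, 0, 156, -54, -14, 0, 0]

```text
time: 2.18
tool_pos: [516.1, 155.4, 400.5]
tcp_rot: [0.695, -0.124, 0.697, 0.125]
ft_force: [0.3, -1.1, -0.5]
grip_width: 84.8
```

Run:
```python
from h import *
show()
plan([(433.8,225.3,270,27)])
```

```text
t 2.18 p [516.1 155.4 400.5] jaw 20.28 tilt [-0.0018  0.0011 -1.    ] w 84.8 F [ 0.3 -1.1 -0.5] M [-0.   -0.04 -0.02] j [ 14.  19. 106.   0.  55.  -7.]
[130.76, 93.85, -52.75, -6.72, -0.07, -0.1] dist 169 turn 7
```

step_arm:
  rows: [85, 130.5, 94, -53, -6.7, 0, 0, 85, 130.5, 94, -53, -6.7, 0, 0, 85, 130.5, 94, -53, -6.7, 0, 0, 85, 130.5, 94, -53, -6.7, 0, 0, 85, 130.5, 94, -53, -6.7, 0, 0]

```text
time: 2.6
tool_pos: [432.2, 221.4, 265.7]
tcp_rot: [0.685, -0.165, 0.691, 0.164]
ft_force: [-1.5, -1.4, -1.5]
grip_width: 85.0
```

step_arm:
  rows: [85, 40, 0, 0, 0, 0, 0, 85, 40, 0, 0, 0, 0, 0, 85, 40, 0, 0, 0, 0, 0, 85, 40, 0, 0, 0, 0, 0, 85, 40, 0, 0, 0, 0, 0]

```text
time: 3.02
tool_pos: [437.9, 220.7, 232.0]
tcp_rot: [0.689, -0.163, 0.687, 0.164]
ft_force: [-0.2, -0.2, 0.6]
grip_width: 84.8
```

Run:
```python
from h import *
show()
plan([(433.8,225.3,178,27)])
d=get_image('side');crop(d,240,170,440,340,3.5,'pics/l1.png')
```

```text
t 3.02 p [437.9 220.7 232. ] jaw 26.76 tilt [ 0.0023  0.001  -1.    ] w 84.8 F [-0.2 -0.2  0.6] M [-0.02 -0.04  0.01] j [ 23.  30. 121.  -0.  29.  -4.]
[53.99, 5.96, -1.68, -0.24, 0.14, 0.01] dist 54 turn 0
```

View pics/l1.png

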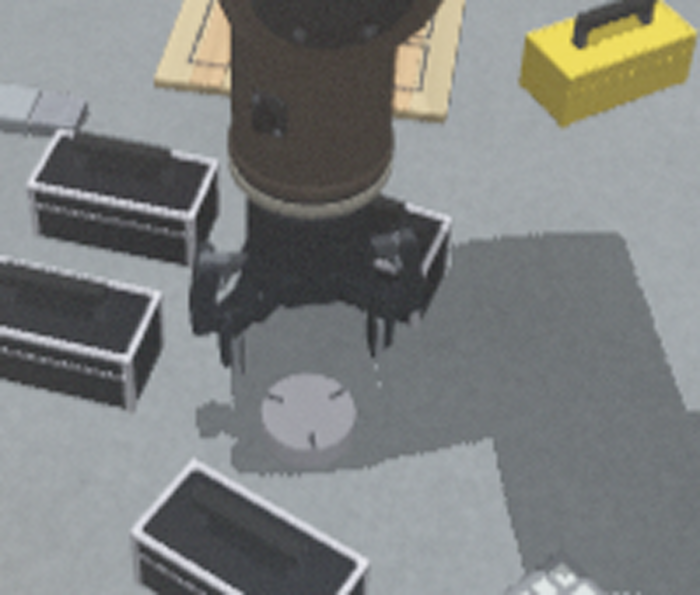

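The gripper is centred over the lid, with jaws either side. Next: go down and close.

step_arm:
  rows: [85, 30, 6, -1.7, -0.2, 0.1, 0, 85, 54, 6, -1.7, -0.2, 0.1, 0, 85, 54, 6, -1.7, -0.2, 0.1, 0, 85, 54, 6, -1.7, -0.2, 0.1, 0, 85, 54, 6, -1.7, -0.2, 0.1, 0]

```text
time: 3.48
tool_pos: [433.3, 225.4, 177.7]
tcp_rot: [0.688, -0.165, 0.688, 0.165]
ft_force: [0.4, -0.4, 1.3]
grip_width: 85.1
```

Run:
```python
from h import *
show()
plan([(433.8,225.3,177.5,27)])
```

```text
t 3.48 p [433.3 225.4 177.7] jaw 26.98 tilt [-2.e-04 -2.e-04 -1.e+00] w 85.1 F [ 0.4 -0.4  1.3] M [-0.02 -0.   -0.01] j [ 24.  36. 122.  -0.  22.  -3.]
[0.2, -0.31, 0.36, -0.02, -0.02, 0.0] dist 1 turn 0
```

step_arm:
  rows: [50, 0, 0, 0, 0, 0, 0, 50, 0, 0, 0, 0, 0, 0, 50, 0, 0, 0, 0, 0, 0, 50, 0, 0, 0, 0, 0, 0, 50, 0, 0, 0, 0, 0, 0]

```text
time: 3.9
tool_pos: [433.3, 225.5, 178.0]
tcp_rot: [0.688, -0.165, 0.687, 0.165]
ft_force: [-2.4, -2.8, 26.8]
grip_width: 61.9
```

step_arm:
  rows: [50, 0, 0, 0, 0, 0, 0, 50, 0, 0, 0, 0, 0, 0, 50, 0, 0, 0, 0, 0, 0, 50, 0, 0, 0, 0, 0, 0, 50, 0, 0, 0, 0, 0, 0]

```text
time: 4.32
tool_pos: [433.2, 225.5, 178.0]
tcp_rot: [0.688, -0.165, 0.687, 0.165]
ft_force: [-3.4, -2.3, 26.2]
grip_width: 61.7
```

Run:
```python
from h import *
show()
```

```text
t 4.32 p [433.2 225.5 178. ] jaw 27.0 tilt [ 7.e-04  2.e-04 -1.e+00] w 61.7 F [-3.4 -2.3 26.2] M [-0.44  0.51  0.05] j [ 24.  36. 122.  -0.  22.  -3.]
```

step_arm:
  rows: [50, -40, 0, 0, 0, 0, 0, 50, -80, 0, 0, 0, 0, 0, 50, -120, 0, 0, 0, 0, 0, 50, -120, 0, 0, 0, 0, 0, 50, -120, 0, 0, 0, 0, 0]

```text
time: 4.73
tool_pos: [433.6, 225.7, 299.1]
tcp_rot: [0.689, -0.165, 0.686, 0.165]
ft_force: [-0.6, 0.2, -0.2]
grip_width: 61.0
```

Run:
```python
from h import *
show()
d=get_image('side');crop(d,240,120,440,290,3.5,'pics/l2.png')
```

```text
t 4.73 p [433.6 225.7 299.1] jaw 27.0 tilt [ 0.0038  0.0016 -1.    ] w 61.0 F [-0.6  0.2 -0.2] M [-0.03 -0.03 -0.01] j [ 24.  23. 118.  -0.  38.  -3.]
```

View pics/l2.png

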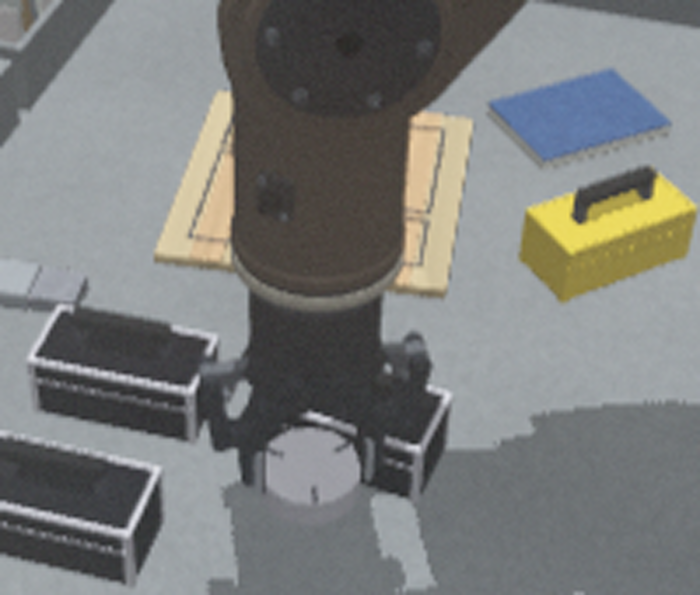

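Run:
```python
from h import *
show()
d=get_image('side')
p=proj(d,[[433.6,225.7,141]])[0];print('pred lid top',p, (p-[240,120])*3.5)
print('seen',onz(d,[[240+313/3.5-.4,120+466/3.5-.4]],141))
plan([(520,70,320,10),(560,-110,320,-8),(555,-215.5,305,-22)])
```

```text
t 4.78 p [433.  225.5 297.5] jaw 27.0 tilt [ 1.e-03  4.e-04 -1.e+00] w 61.6 F [-0.3  0.3 -1.8] M [0.   0.01 0.  ] j [ 24.  23. 118.  -0.  38.  -3.]
pred lid top [329.08721766 253.14440236] [311.8052618  466.00540827]
seen [[434.06274411 224.61765585 141.        ]]
[-23.56, -178.01, 7.29, 17.0, -0.06, 0.01] dist 180 turn 17
[0.0, -184.21, 8.14, 18.0, 0.0, 0.0] dist 184 turn 18
[15.0, -105.17, 9.73, 14.0, 0.0, 0.0] dist 107 turn 14
```

step_arm:
  rows: [50, -23.5, -178, 7, 17, 0, 0, 50, -23.5, -178, 7, 17, 0, 0, 50, -23.5, -178, 7, 17, 0, 0, 50, -23.5, -178, 7, 17, 0, 0, 50, -23.5, -178, 7, 17, 0, 0]

```text
time: 5.25
tool_pos: [522.0, 66.1, 319.1]
tcp_rot: [0.704, -0.061, 0.705, 0.06]
ft_force: [0.8, 1.1, 0.1]
grip_width: 61.5
```

step_arm:
  rows: [50, 0, -184, 8, 18, 0, 0, 50, 0, -184, 8, 18, 0, 0, 50, 0, -184, 8, 18, 0, 0, 50, 0, -184, 8, 18, 0, 0, 50, 0, -184, 8, 18, 0, 0]

```text
time: 5.67
tool_pos: [560.1, -113.9, 318.2]
tcp_rot: [0.704, 0.05, 0.706, -0.051]
ft_force: [-0.3, -0.0, 0.2]
grip_width: 61.2
```

step_arm:
  rows: [50, 15, -105, 10, 14, 0, 0, 50, 15, -105, 10, 14, 0, 0, 50, 15, -105, 10, 14, 0, 0, 50, 15, -105, 10, 14, 0, 0, 50, 15, -105, 10, 14, 0, 0]

```text
time: 6.08
tool_pos: [554.3, -216.2, 302.9]
tcp_rot: [0.692, 0.136, 0.696, -0.136]
ft_force: [-0.4, -0.3, -0.2]
grip_width: 61.3
```

Run:
```python
from h import *
show()
plan([(555,-215.5,290,-22)])
d=get_image('side');crop(d,270,80,400,210,4.6,'pics/l3.png')
p,M=pose();print(proj(d,[[p[0],p[1],p[2]-158]]))
d=get_image('top');crop(d,350,125,480,255,4.6,'pics/l4.png')
```

```text
t 6.08 p [ 554.3 -216.2  302.9] jaw -22.12 tilt [-4.4e-03  6.0e-04 -1.0e+00] w 61.3 F [-0.4 -0.3 -0.2] M [-0.05  0.05 -0.02] j [-24.  30. 104.  -0.  46.  -2.]
[12.94, 0.91, 0.44, -0.12, -0.25, 0.07] dist 13 turn 0
[[333.36972497 136.32349357]]
```

View pics/l3.png

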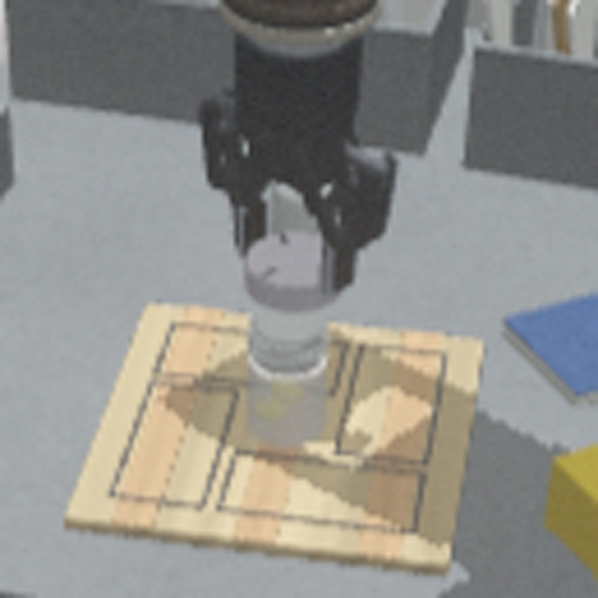

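View pics/l4.png

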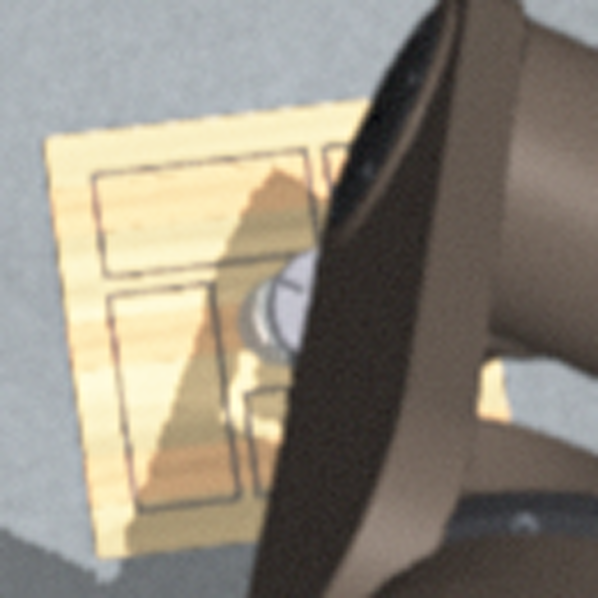

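step_arm:
  rows: [50, 13, 1, 0.5, 0, -0.2, 0, 50, 26, 1, 0.5, 0, -0.2, 0, 50, 26, 1, 0.5, 0, -0.2, 0, 50, 26, 1, 0.5, 0, -0.2, 0, 50, 26, 1, 0.5, 0, -0.2, 0]

```text
time: 6.6
tool_pos: [556.1, -213.7, 279.2]
tcp_rot: [0.695, 0.134, 0.693, -0.135]
ft_force: [0.1, 0.4, -1.7]
grip_width: 61.3
```

Run:
```python
from h import *
show()
plan([(555,-215.5,270,-22)])
```

```text
t 6.6 p [ 556.1 -213.7  279.2] jaw -21.93 tilt [ 0.0016 -0.002  -1.    ] w 61.3 F [ 0.1  0.4 -1.7] M [-0.03 -0.    0.  ] j [-24.  32. 105.  -0.  43.  -2.]
[9.24, -2.05, -0.4, 0.07, 0.13, 0.07] dist 9 turn 0
```

step_arm:
  rows: [50, 2, -2, -0.4, 0, 0, 0, 50, 4, -2, -0.4, 0, 0, 0, 50, 4, -2, -0.4, 0, 0, 0, 50, 4, -2, -0.4, 0, 0, 0, 50, 4, -2, -0.4, 0, 0, 0]

```text
time: 7.02
tool_pos: [554.8, -216.2, 275.0]
tcp_rot: [0.695, 0.134, 0.693, -0.136]
ft_force: [-0.9, 0.8, -1.1]
grip_width: 60.9
```

step_arm:
  rows: [50, 1, 0, 0, 0, 0, 0, 50, 2, 0, 0, 0, 0, 0, 50, 2, 0, 0, 0, 0, 0, 50, 2, 0, 0, 0, 0, 0, 50, 2, 0, 0, 0, 0, 0]

```text
time: 7.43
tool_pos: [554.8, -216.2, 272.9]
tcp_rot: [0.695, 0.134, 0.693, -0.136]
ft_force: [0.1, -0.1, 0.4]
grip_width: 61.2
```

Run:
```python
from h import *
show()
d=get_image('side');crop(d,270,80,400,210,4.6,'pics/l5.png')
```

```text
t 7.43 p [ 554.8 -216.2  272.9] jaw -22.0 tilt [ 0.0017 -0.0021 -1.    ] w 61.2 F [ 0.1 -0.1  0.4] M [-0.03  0.   -0.02] j [-24.  32. 105.  -0.  42.  -2.]
```

View pics/l5.png

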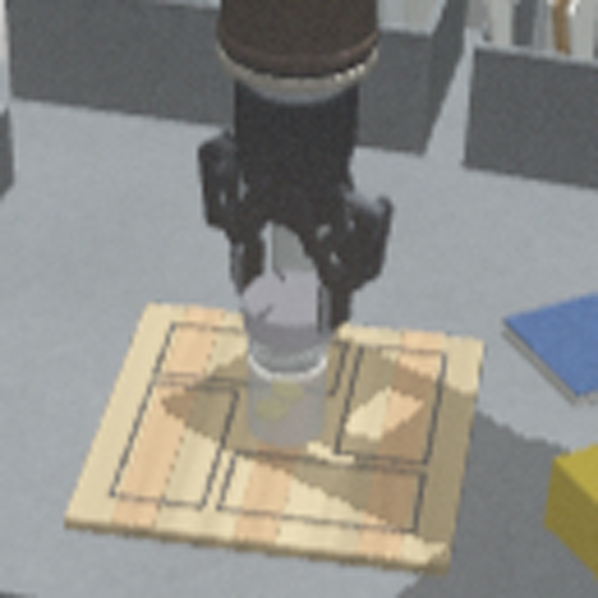

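step_arm:
  rows: [50, 0.5, 0, 0, 0, 0.1, 0.1, 50, 1, 0, 0, 0, 0.1, 0.1, 50, 1.5, 0, 0, 0, 0.1, 0.1, 50, 1.5, 0, 0, 0, 0.1, 0.1, 50, 1.5, 0, 0, 0, 0.1, 0.1]

```text
time: 7.9
tool_pos: [554.8, -216.1, 271.3]
tcp_rot: [0.694, 0.135, 0.694, -0.135]
ft_force: [1.1, 1.1, -0.5]
grip_width: 61.2
```

step_arm:
  rows: [50, 0.5, 0, 0, 0, 0, 0, 50, 1, 0, 0, 0, 0, 0, 50, 1.5, 0, 0, 0, 0, 0, 50, 1.5, 0, 0, 0, 0, 0, 50, 1.5, 0, 0, 0, 0, 0]

```text
time: 8.32
tool_pos: [554.9, -216.1, 270.2]
tcp_rot: [0.695, 0.135, 0.694, -0.135]
ft_force: [0.2, 4.0, 6.9]
grip_width: 61.3
```

Run:
```python
from h import *
show()
```

```text
t 8.32 p [ 554.9 -216.1  270.2] jaw -22.0 tilt [ 1.2e-03  2.0e-04 -1.0e+00] w 61.3 F [0.2 4.  6.9] M [ 0.64 -0.13  0.05] j [-24.  33. 105.   0.  42.  -2.]
```

step_arm:
  rows: [50, 0.2, 0.4, -0.2, -4, 0, 0, 50, 0.2, 0.4, -0.2, -8, 0, 0, 50, 0.2, 0.4, -0.2, -12, 0, 0, 50, 0.2, 0.4, -0.2, -15, 0, 0, 50, 0.2, 0.4, -0.2, -15, 0, 0]

```text
time: 8.73
tool_pos: [555.0, -216.0, 270.2]
tcp_rot: [0.706, 0.042, 0.705, -0.042]
ft_force: [-0.8, 0.1, 8.1]
grip_width: 60.8
```

Run:
```python
from h import *
show()
```

```text
t 8.73 p [ 555.  -216.   270.2] jaw -6.78 tilt [ 1.6e-03 -4.0e-04 -1.0e+00] w 60.8 F [-0.8  0.1  8.1] M [ 0.01 -0.08  0.1 ] j [-24.  33. 105.   0.  42. -17.]
```

step_arm:
  rows: [50, 0, 0, 0, -4, 0, 0, 50, 0, 0, 0, -8, 0, 0, 50, 0, 0, 0, -12, 0, 0, 50, 0, 0, 0, -15, 0, 0, 50, 0, 0, 0, -15, 0, 0]

```text
time: 9.15
tool_pos: [555.0, -216.0, 270.2]
tcp_rot: [0.706, -0.051, 0.705, 0.05]
ft_force: [1.0, 0.1, 8.4]
grip_width: 61.1
```

step_arm:
  rows: [50, 0, 0, 0, -4, 0, 0, 50, 0, 0, 0, -8, 0, 0, 50, 0, 0, 0, -12, 0, 0, 50, 0, 0, 0, -15, 0, 0, 50, 0, 0, 0, -15, 0, 0]

```text
time: 9.57
tool_pos: [555.0, -216.0, 270.2]
tcp_rot: [0.693, -0.143, 0.692, 0.142]
ft_force: [0.2, -0.4, 7.7]
grip_width: 60.9
```

Run:
```python
from h import *
show()
```

```text
t 9.57 p [ 555.  -216.   270.2] jaw 23.22 tilt [ 1.6e-03 -4.0e-04 -1.0e+00] w 60.9 F [ 0.2 -0.4  7.7] M [0.01 0.01 0.12] j [-24.  33. 105.   0.  42. -47.]
```

step_arm:
  rows: [50, 0, 0, 0, -4, 0, 0, 50, 0, 0, 0, -8, 0, 0, 50, 0, 0, 0, -12, 0, 0, 50, 0, 0, 0, -15, 0, 0, 50, 0, 0, 0, -15, 0, 0]

```text
time: 9.98
tool_pos: [554.9, -216.0, 270.1]
tcp_rot: [0.669, -0.232, 0.668, 0.231]
ft_force: [0.6, -0.3, 7.4]
grip_width: 61.3
```

step_arm:
  rows: [50, 0, 0, 0, -4, 0, 0, 50, 0, 0, 0, -8, 0, 0, 50, 0, 0, 0, -12, 0, 0, 50, 0, 0, 0, -15, 0, 0, 50, 0, 0, 0, -15, 0, 0]

```text
time: 10.4
tool_pos: [554.6, -215.8, 269.5]
tcp_rot: [0.633, -0.316, 0.632, 0.316]
ft_force: [0.3, -0.2, -0.2]
grip_width: 61.4
```

Run:
```python
from h import *
show()
d=get_image('side');crop(d,270,80,400,210,4.6,'pics/l6.png')
```

```text
t 10.4 p [ 554.6 -215.8  269.5] jaw 53.16 tilt [ 3.e-04  2.e-04 -1.e+00] w 61.4 F [ 0.3 -0.2 -0.2] M [ 0.   -0.02  0.06] j [-24.  33. 106.   0.  42. -77.]
```

View pics/l6.png

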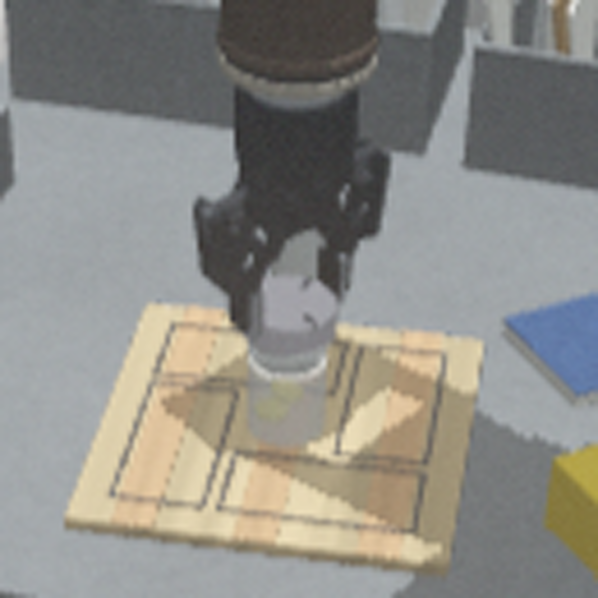

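step_arm:
  rows: [50, 0, 0, 0, -5, 0, 0, 50, 1, 0, 0, -5, 0, 0, 50, 2, 0, 0, -5, 0, 0, 50, 2.5, 0, 0, -5, 0, 0, 50, 2.5, 0, 0, -5, 0, 0]

```text
time: 10.87
tool_pos: [554.6, -215.7, 266.9]
tcp_rot: [0.619, -0.342, 0.619, 0.342]
ft_force: [-0.9, -0.4, -0.7]
grip_width: 61.4
```

step_arm:
  rows: [50, 0.5, 0, 0, 0, 0, 0, 50, 1, 0, 0, 0, 0, 0, 50, 1.5, 0, 0, 0, 0, 0, 50, 2, 0, 0, 0, 0, 0, 50, 2, 0, 0, 0, 0, 0]

```text
time: 11.28
tool_pos: [554.7, -215.7, 265.1]
tcp_rot: [0.619, -0.343, 0.618, 0.343]
ft_force: [0.1, -0.1, 0.5]
grip_width: 61.4
```

Run:
```python
from h import *
show()
```

```text
t 11.28 p [ 554.7 -215.7  265.1] jaw 57.99 tilt [ 6.e-04  2.e-04 -1.e+00] w 61.4 F [ 0.1 -0.1  0.5] M [-0.    0.02 -0.03] j [-24.  33. 106.   0.  41. -82.]
```

step_arm:
  rows: [50, 0.5, 0, 0, 0, 0, 0, 50, 1, 0, 0, 0, 0, 0, 50, 1.5, 0, 0, 0, 0, 0, 50, 2, 0, 0, 0, 0, 0, 50, 2, 0, 0, 0, 0, 0]

```text
time: 11.7
tool_pos: [554.8, -215.7, 263.2]
tcp_rot: [0.619, -0.343, 0.618, 0.343]
ft_force: [0.3, -0.3, 1.1]
grip_width: 61.4
```

Run:
```python
from h import *
show()
```

```text
t 11.7 p [ 554.8 -215.7  263.2] jaw 58.0 tilt [ 8.e-04  1.e-04 -1.e+00] w 61.4 F [ 0.3 -0.3  1.1] M [-0.03  0.05  0.06] j [-24.  33. 106.   0.  41. -82.]
```

step_arm:
  rows: [50, 0, 0, 0, 3, 0, 0, 50, 0, 0, 0, 6, 0, 0, 50, 0, 0, 0, 9, 0, 0, 50, 0, 0, 0, 12, 0, 0, 50, 0, 0, 0, 12, 0, 0]

```text
time: 12.12
tool_pos: [554.7, -215.7, 263.1]
tcp_rot: [0.652, -0.275, 0.651, 0.275]
ft_force: [-0.5, 0.1, -1.9]
grip_width: 61.3
```

step_arm:
  rows: [50, 0.2, 0, 0, 3, 0, 0, 50, 0.4, 0, 0, 6, 0, 0, 50, 0.6, 0, 0, 9, 0, 0, 50, 0.8, 0, 0, 12, 0, 0, 50, 0.8, 0, 0, 12, 0, 0]

```text
time: 12.53
tool_pos: [554.7, -215.7, 262.3]
tcp_rot: [0.677, -0.206, 0.676, 0.206]
ft_force: [0.5, 0.4, -0.5]
grip_width: 61.3
```

Run:
```python
from h import *
show()
```

```text
t 12.53 p [ 554.7 -215.7  262.3] jaw 33.95 tilt [ 6.e-04  2.e-04 -1.e+00] w 61.3 F [ 0.5  0.4 -0.5] M [-0.01  0.    0.03] j [-24.  33. 106.   0.  41. -58.]
```

step_arm:
  rows: [50, 0.25, 0, 0, 4, 0, 0, 50, 0.5, 0, 0, 8, 0, 0, 50, 0.75, 0, 0, 12, 0, 0, 50, 1, 0, 0, 15, 0, 0, 50, 1, 0, 0, 15, 0, 0]

```text
time: 12.95
tool_pos: [554.8, -215.7, 261.3]
tcp_rot: [0.698, -0.117, 0.697, 0.117]
ft_force: [-0.2, 0.3, -0.7]
grip_width: 61.1
```

step_arm:
  rows: [50, 0.25, 0, 0, 4, 0, 0, 50, 0.5, 0, 0, 8, 0, 0, 50, 0.75, 0, 0, 12, 0, 0, 50, 1, 0, 0, 15, 0, 0, 50, 1, 0, 0, 15, 0, 0]

```text
time: 13.37
tool_pos: [554.7, -215.7, 260.3]
tcp_rot: [0.707, -0.025, 0.706, 0.025]
ft_force: [-0.0, 0.1, -0.2]
grip_width: 61.1
```

Run:
```python
from h import *
show()
```

```text
t 13.37 p [ 554.7 -215.7  260.3] jaw 4.07 tilt [ 7.e-04  2.e-04 -1.e+00] w 61.1 F [-0.   0.1 -0.2] M [ 0.03 -0.07 -0.02] j [-24.  33. 106.   0.  41. -28.]
```

step_arm:
  rows: [50, 0.2, 0, 0, 4, 0, 0, 50, 0.4, 0, 0, 8, 0, 0, 50, 0.6, 0, 0, 12, 0, 0, 50, 0.8, 0, 0, 15, 0, 0, 50, 0.8, 0, 0, 15, 0, 0]

```text
time: 13.78
tool_pos: [555.0, -215.7, 259.7]
tcp_rot: [0.704, 0.067, 0.703, -0.067]
ft_force: [2.2, 0.2, -0.5]
grip_width: 61.2
```

step_arm:
  rows: [50, 0.2, 0, 0, 4, 0, 0, 50, 0.4, 0, 0, 8, 0, 0, 50, 0.6, 0, 0, 12, 0, 0, 50, 0.8, 0, 0, 15, 0, 0, 50, 0.8, 0, 0, 15, 0, 0]

```text
time: 14.2
tool_pos: [555.1, -215.7, 258.9]
tcp_rot: [0.69, 0.158, 0.689, -0.158]
ft_force: [4.5, 0.9, -0.6]
grip_width: 61.2
```

Run:
```python
from h import *
show()
```

```text
t 14.2 p [ 555.1 -215.7  258.9] jaw -25.86 tilt [ 1.7e-03 -1.0e-04 -1.0e+00] w 61.2 F [ 4.5  0.9 -0.6] M [ 0.18 -0.62  0.02] j [-24.  33. 106.   0.  41.   2.]
```

step_arm:
  rows: [50, 0.2, 0.2, 0.4, 3, 0, 0, 50, 0.4, 0.2, 0.4, 6, 0, 0, 50, 0.6, 0.2, 0.4, 10, 0, 0, 50, 0.6, 0.2, 0.4, 10, 0, 0, 50, 0.6, 0.2, 0.4, 10, 0, 0]

```text
time: 14.62
tool_pos: [555.5, -215.9, 258.4]
tcp_rot: [0.674, 0.217, 0.673, -0.216]
ft_force: [3.3, -0.1, 1.3]
grip_width: 61.1
```

Run:
```python
from h import *
show()
```

```text
t 14.62 p [ 555.5 -215.9  258.4] jaw -35.67 tilt [ 1.6e-03 -3.0e-04 -1.0e+00] w 61.1 F [ 3.3 -0.1  1.3] M [-0.   -0.73 -0.04] j [-24.  34. 106.   0.  41.  11.]
```

step_arm:
  rows: [50, 0.1, 0, 0.3, 2, 0, 0, 50, 0.2, 0, 0.3, 4, 0, 0, 50, 0.3, 0, 0.3, 6, 0, 0, 50, 0.3, 0, 0.3, 6, 0, 0, 50, 0.3, 0, 0.3, 6, 0, 0]

```text
time: 15.03
tool_pos: [555.7, -216.0, 258.3]
tcp_rot: [0.661, 0.252, 0.66, -0.252]
ft_force: [3.0, 2.2, 4.8]
grip_width: 61.1
```

Run:
```python
from h import *
show()
```

```text
t 15.03 p [ 555.7 -216.   258.3] jaw -41.71 tilt [ 1.6e-03 -1.0e-04 -1.0e+00] w 61.1 F [3.  2.2 4.8] M [ 0.27 -0.4  -0.09] j [-24.  34. 106.   0.  41.  18.]
```

step_arm:
  rows: [50, 0, 0, 0, 1, 0, 0, 50, 0, 0, 0, 2, 0, 0, 50, 0, 0, 0, 3, 0, 0, 50, 0, 0, 0, 4, 0, 0, 50, 0, 0, 0, 4, 0, 0]

```text
time: 15.45
tool_pos: [555.7, -215.9, 258.3]
tcp_rot: [0.652, 0.275, 0.651, -0.275]
ft_force: [3.3, 1.6, 6.0]
grip_width: 61.2
```

Run:
```python
from h import *
show()
```

```text
t 15.45 p [ 555.7 -215.9  258.3] jaw -45.76 tilt [ 1.5e-03 -1.0e-04 -1.0e+00] w 61.2 F [3.3 1.6 6. ] M [ 0.3  -0.47 -0.05] j [-24.  34. 106.   0.  41.  22.]
```

step_arm:
  rows: [50, 0, 0, 0, 1, 0, 0, 50, 0, 0, 0, 2, 0, 0, 50, 0, 0, 0, 3, 0, 0, 50, 0, 0, 0, 3, 0, 0, 50, 0, 0, 0, 3, 0, 0]

```text
time: 15.87
tool_pos: [555.7, -215.9, 258.3]
tcp_rot: [0.645, 0.292, 0.644, -0.291]
ft_force: [3.4, 1.7, 5.9]
grip_width: 61.5
```

Run:
```python
from h import *
show()
```

```text
t 15.87 p [ 555.7 -215.9  258.3] jaw -48.7 tilt [ 1.7e-03 -1.0e-04 -1.0e+00] w 61.5 F [3.4 1.7 5.9] M [ 0.33 -0.45  0.01] j [-24.  34. 106.   0.  41.  25.]
```

step_arm:
  rows: [50, 0, 0, 0, 1, 0, 0, 50, 0, 0, 0, 2, 0, 0, 50, 0, 0, 0, 3, 0, 0, 50, 0, 0, 0, 4, 0, 0, 50, 0, 0, 0, 4, 0, 0]

```text
time: 16.28
tool_pos: [556.0, -216.1, 258.3]
tcp_rot: [0.634, 0.315, 0.632, -0.315]
ft_force: [5.9, 1.5, 4.9]
grip_width: 61.0
```

Run:
```python
from h import *
show()
```

```text
t 16.28 p [ 556.  -216.1  258.3] jaw -52.88 tilt [ 2.5e-03 -5.0e-04 -1.0e+00] w 61.0 F [5.9 1.5 4.9] M [ 0.3  -0.97  0.27] j [-24.  34. 106.   0.  41.  29.]
```

step_arm:
  rows: [50, 0, 0, 0, 1, 0, 0, 50, 0, 0, 0, 2, 0, 0, 50, 0, 0, 0, 3, 0, 0, 50, 0, 0, 0, 4, 0, 0, 50, 0, 0, 0, 4, 0, 0]

```text
time: 16.7
tool_pos: [555.7, -215.7, 258.4]
tcp_rot: [0.622, 0.337, 0.621, -0.336]
ft_force: [2.4, 5.2, 11.8]
grip_width: 61.0
```

Run:
```python
from h import *
show()
d=get_image('side');crop(d,270,80,400,210,4.6,'pics/l7.png')
```

```text
t 16.7 p [ 555.7 -215.7  258.4] jaw -56.87 tilt [ 0.0013  0.     -1.    ] w 61.0 F [ 2.4  5.2 11.8] M [ 0.65 -0.38  0.22] j [-24.  34. 106.   0.  41.  33.]
```

View pics/l7.png

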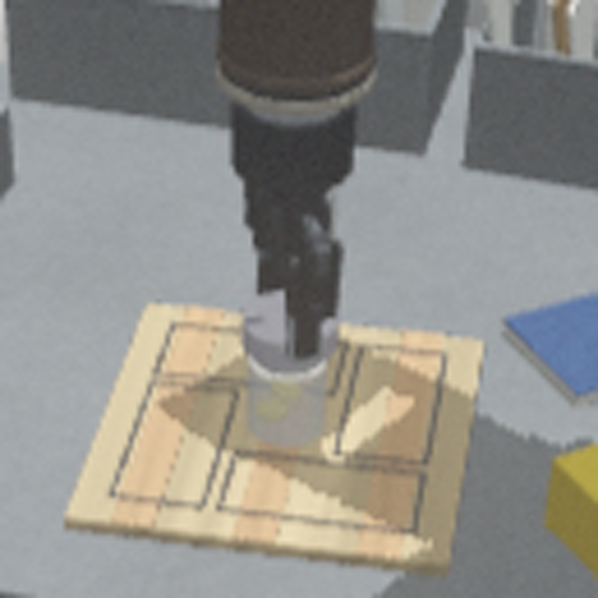

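step_arm:
  rows: [50, 0, 0, 0, 1, 0, 0, 50, 0, 0, 0, 2, 0, 0, 50, 0, 0, 0, 3, 0, 0, 50, 0, 0, 0, 5, 0, 0, 50, 0, 0, 0, 5, 0, 0]

```text
time: 17.17
tool_pos: [555.9, -215.7, 258.7]
tcp_rot: [0.607, 0.364, 0.606, -0.364]
ft_force: [1.5, 3.0, 14.5]
grip_width: 61.0
```

Run:
```python
from h import *
show()
```

```text
t 17.17 p [ 555.9 -215.7  258.7] jaw -61.98 tilt [ 0.002  0.    -1.   ] w 61.0 F [ 1.5  3.  14.5] M [ 0.55 -0.23 -0.38] j [-24.  34. 106.   0.  41.  38.]
```

step_arm:
  rows: [50, 0, 0, 0, 1, 0, 0, 50, 0, 0, 0, 2, 0, 0, 50, 0, 0, 0, 3, 0, 0, 50, 0, 0, 0, 5, 0, 0, 50, 0, 0, 0, 5, 0, 0]

```text
time: 17.58
tool_pos: [555.8, -215.6, 258.7]
tcp_rot: [0.59, 0.391, 0.589, -0.39]
ft_force: [3.2, 5.8, 14.9]
grip_width: 61.3
```

Run:
```python
from h import *
show()
```

```text
t 17.58 p [ 555.8 -215.6  258.7] jaw -66.98 tilt [ 1.9e-03  3.0e-04 -1.0e+00] w 61.3 F [ 3.2  5.8 14.9] M [ 1.13 -0.41 -1.29] j [-24.  34. 106.   0.  41.  43.]
```

step_arm:
  rows: [50, 0, 0, 0, 1, 0, 0, 50, 0, 0, 0, 2, 0, 0, 50, 0, 0, 0, 3, 0, 0, 50, 0, 0, 0, 3, 0, 0, 50, 0, 0, 0, 3, 0, 0]

```text
time: 18.0
tool_pos: [555.8, -215.6, 258.4]
tcp_rot: [0.58, 0.406, 0.579, -0.405]
ft_force: [3.8, 8.5, 9.4]
grip_width: 60.9
```

Run:
```python
from h import *
show()
```

```text
t 18.0 p [ 555.8 -215.6  258.4] jaw -69.93 tilt [ 2.e-03  7.e-04 -1.e+00] w 60.9 F [3.8 8.5 9.4] M [ 0.95 -0.85 -1.38] j [-24.  34. 106.   0.  41.  46.]
```

step_arm:
  rows: [85, 0, 0, 0, 0, 0, 0, 85, 0, 0, 0, 0, 0, 0, 85, 0, 0, 0, 0, 0, 0, 85, 0, 0, 0, 0, 0, 0, 85, 0, 0, 0, 0, 0, 0]

```text
time: 18.42
tool_pos: [555.3, -215.9, 257.7]
tcp_rot: [0.579, 0.406, 0.579, -0.405]
ft_force: [-0.7, 0.9, -0.1]
grip_width: 85.1
```

step_arm:
  rows: [85, -40, 0, 0, 0, 0, 0, 85, -80, 0, 0, 0, 0, 0, 85, -120, 0, 0, 0, 0, 0, 85, -140, 0, 0, 0, 0, 0, 85, -140, 0, 0, 0, 0, 0]

```text
time: 18.83
tool_pos: [556.4, -216.4, 403.1]
tcp_rot: [0.582, 0.406, 0.577, -0.405]
ft_force: [1.3, -1.0, -0.2]
grip_width: 84.8
```

Run:
```python
from h import *
show()
plan([(555,-60,400,-40),(540,120,400,-10)])
```

```text
t 18.83 p [ 556.4 -216.4  403.1] jaw -69.98 tilt [ 0.0075 -0.0029 -1.    ] w 84.8 F [ 1.3 -1.  -0.2] M [-0.02 -0.01  0.05] j [-24.  23.  99.   0.  57.  46.]
[2.58, 52.24, -147.48, -29.98, 0.39, -0.26] dist 156 turn 30
[0.0, 128.25, -127.19, -30.0, 0.0, 0.0] dist 181 turn 30
```

step_arm:
  rows: [85, 2, 52, -147, -30, 0.4, -0.3, 85, 2, 52, -147, -30, 0.4, -0.3, 85, 2, 52, -147, -30, 0.4, -0.3, 85, 2, 52, -147, -30, 0.4, -0.3, 85, 2, 52, -147, -30, 0.4, -0.3]

```text
time: 19.25
tool_pos: [553.2, -55.4, 395.3]
tcp_rot: [0.662, 0.238, 0.669, -0.238]
ft_force: [0.1, -0.4, -0.6]
grip_width: 84.7
```

step_arm:
  rows: [85, 0, 128, -127, -30, 0, 0, 85, 0, 128, -127, -30, 0, 0, 85, 0, 128, -127, -30, 0, 0, 85, 0, 128, -127, -30, 0, 0, 85, 0, 128, -127, -30, 0, 0]

```text
time: 19.67
tool_pos: [538.1, 123.6, 396.1]
tcp_rot: [0.702, 0.059, 0.708, -0.057]
ft_force: [-0.1, 0.2, -1.0]
grip_width: 84.6
```

Run:
```python
from h import *
show()
t=get_image('top');s=get_image('side')
pickle.dump(t,open('t1.pkl','wb'));pickle.dump(s,open('s1.pkl','wb'))
crop(s,280,130,385,205,7,'pics/j1.png');crop(t,350,135,470,255,5,'pics/j2.png')
cv2.imwrite('pics/t1.png',t['img'])
print(proj(s,[[555.5,-215.8,100]]),proj(t,[[555.5,-215.8,100]]))
```

```text
t 19.67 p [538.1 123.6 396.1] jaw -9.43 tilt [-0.0082  0.0037 -1.    ] w 84.6 F [-0.1  0.2 -1. ] M [ 0.03 -0.    0.  ] j [ 10.  20. 105.   0.  55.  19.]
[[332.73516232 148.89322763]] [[417.97653206 191.48458564]]
```

View pics/j1.png

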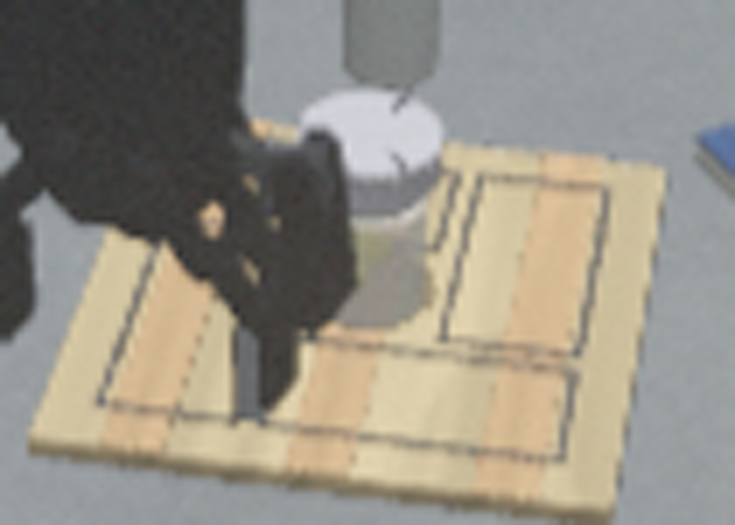

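View pics/j2.png

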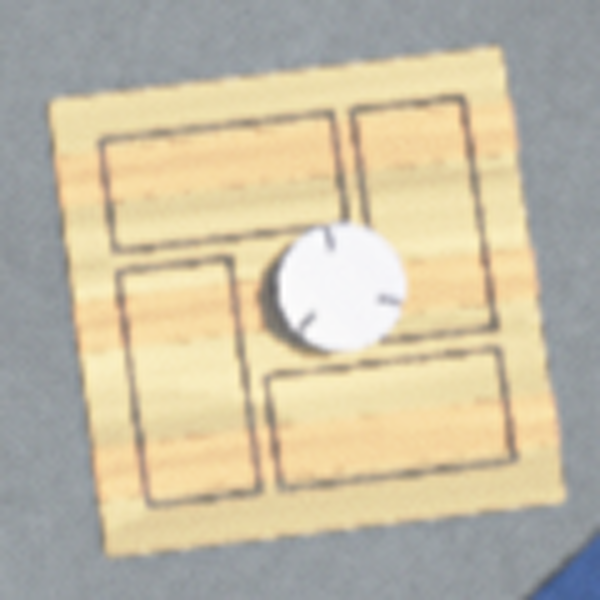

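View pics/t1.png

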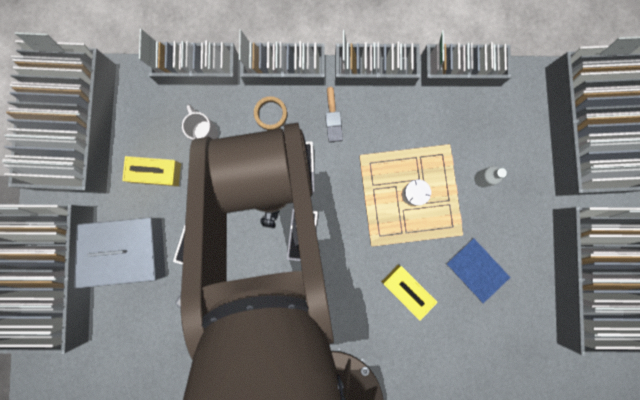

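The lid sits level and centred at (418,192), pressed against the stop (1.3 N·m, height about 68). Next come the cases. I'll work out the slot targets and check the cases in the side view.

Run:
```python
from h import *
s=pickle.load(open('s1.pkl','rb'))
cv2.imwrite('pics/s1.png',s['img'])
B=R.from_euler('z',7.15,degrees=True).as_matrix()[:2,:2]
for i,q in enumerate([(-36,69),(69,36),(36,-69),(-69,-36)]): print(i,(np.array([555.5,-215.8])+B@q).round(1))
```

```text
0 [ 511.2 -151.8]
1 [ 619.5 -171.5]
2 [ 599.8 -279.8]
3 [ 491.5 -260.1]
```

View pics/s1.png

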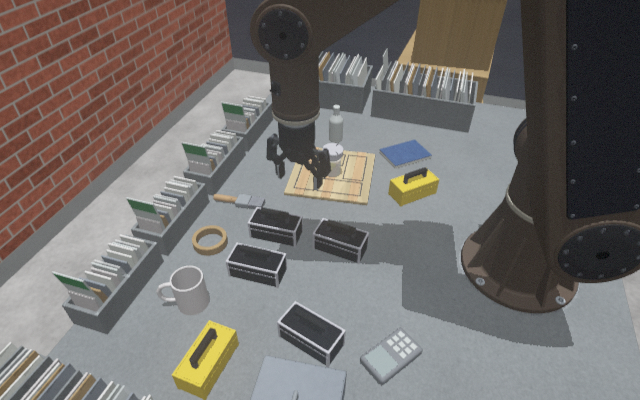

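Run:
```python
from h import *
show()
plan([(580,100,360,-44),(624.5,81.2,330,-78),(624.5,81.2,290,-87.7)])
```

```text
t 19.77 p [538.5 121.9 396. ] jaw -9.78 tilt [-0.0082  0.0029 -1.    ] w 85.0 F [ 1.  -0.8  0.3] M [-0.02  0.01  0.  ] j [ 10.  20. 105.   0.  55.  19.]
[35.63, -14.58, 44.95, 34.21, -0.5, 0.06] dist 59 turn 34
[30.0, 17.39, 45.07, 34.0, 0.0, 0.0] dist 57 turn 34
[40.0, 0.0, 0.0, 9.7, 0.0, 0.0] dist 40 turn 10
```

step_arm:
  rows: [50, 36, -14.5, 45, 34, -0.5, 0, 50, 36, -14.5, 45, 34, -0.5, 0, 50, 36, -14.5, 45, 34, -0.5, 0, 50, 36, -14.5, 45, 34, -0.5, 0, 50, 36, -14.5, 45, 34, -0.5, 0]

```text
time: 20.18
tool_pos: [580.7, 95.9, 359.2]
tcp_rot: [0.654, 0.267, 0.655, -0.269]
ft_force: [0.2, 0.1, 0.7]
grip_width: 50.1
```

step_arm:
  rows: [50, 30, 17.5, 45, 34, 0, 0, 50, 30, 17.5, 45, 34, 0, 0, 50, 30, 17.5, 45, 34, 0, 0, 50, 30, 17.5, 45, 34, 0, 0, 50, 30, 17.5, 45, 34, 0, 0]

```text
time: 20.6
tool_pos: [625.1, 77.1, 329.2]
tcp_rot: [0.547, 0.447, 0.547, -0.448]
ft_force: [-0.1, 0.6, -0.1]
grip_width: 50.1
```

step_arm:
  rows: [50, 40, 0, 0, 10, 0, 0, 50, 40, 0, 0, 10, 0, 0, 50, 40, 0, 0, 10, 0, 0, 50, 40, 0, 0, 10, 0, 0, 50, 40, 0, 0, 10, 0, 0]

```text
time: 21.02
tool_pos: [625.4, 78.2, 290.8]
tcp_rot: [0.51, 0.491, 0.508, -0.491]
ft_force: [0.3, 0.3, 0.5]
grip_width: 49.9
```

Run:
```python
from h import *
show()
plan([(624.5,81.2,233,-87.7)])
s=get_image('side');crop(s,200,150,380,300,4,'pics/p1.png')
```

```text
t 21.02 p [625.4  78.2 290.8] jaw -87.94 tilt [ 0.0012 -0.0011 -1.    ] w 49.9 F [0.3 0.3 0.5] M [-0.  0.  0.] j [  4.  33. 100.  -0.  47.  92.]
[57.8, -0.9, -3.1, -0.24, 0.07, -0.07] dist 58 turn 0
```

View pics/p1.png

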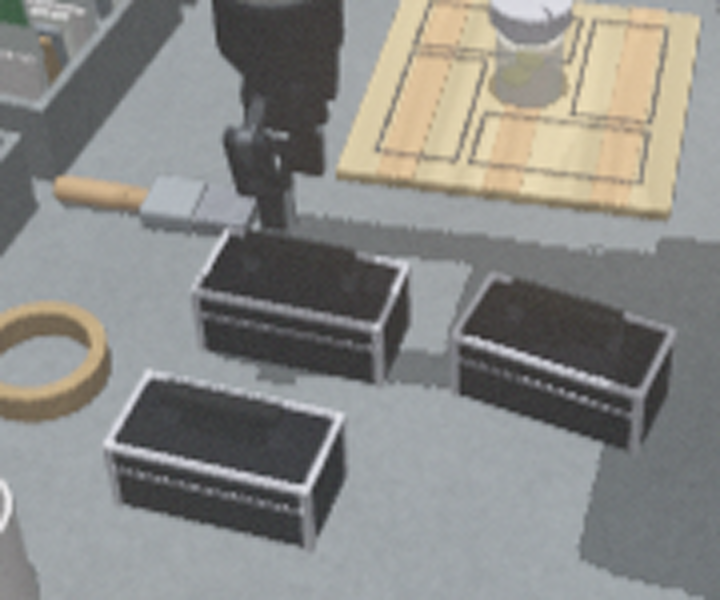

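step_arm:
  rows: [50, 30, -1, -3, -0.2, 0, 0, 50, 45, -1, -3, -0.2, 0, 0, 50, 55, -1, -3, -0.2, 0, 0, 50, 57.5, -1, -3, -0.2, 0, 0, 50, 57.5, -1, -3, -0.2, 0, 0]

```text
time: 21.48
tool_pos: [624.0, 81.8, 232.7]
tcp_rot: [0.51, 0.49, 0.509, -0.491]
ft_force: [0.4, -0.6, -0.2]
grip_width: 50.0
```

Run:
```python
from h import *
show()
plan([(624.5,81.2,233,-87.7)])
t=pickle.load(open('top0.pkl','rb'));print(onz(t,[[301.1,166.1]],85))
s=get_image('side');crop(s,200,150,380,300,4,'pics/p2.png')
```

```text
t 21.48 p [624.   81.8 232.7] jaw -87.78 tilt [-1.0e-04 -1.1e-03 -1.0e+00] w 50.0 F [ 0.4 -0.6 -0.2] M [-0.01  0.   -0.03] j [  5.  38. 102.  -0.  41.  93.]
[-0.32, 0.48, 0.58, -0.08, 0.06, 0.01] dist 1 turn 0
[[620.25790904  77.83034472  85.        ]]
```

View pics/p2.png

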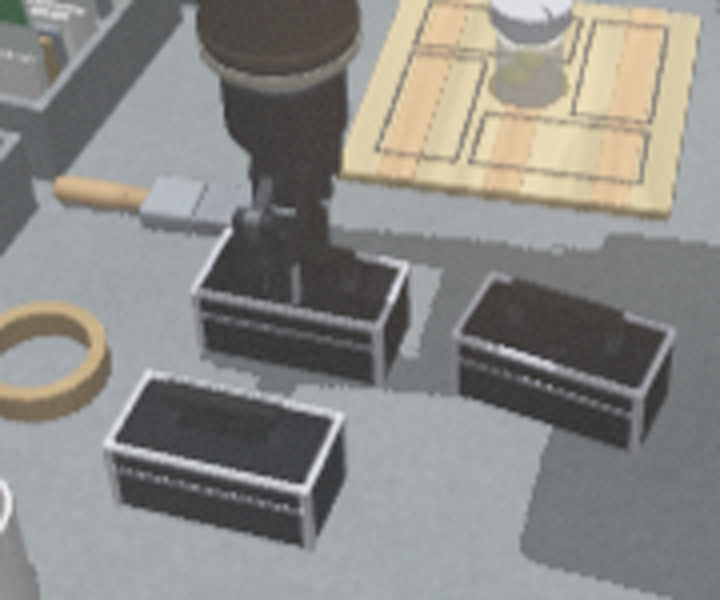

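step_arm:
  rows: [8, 0, 0, 0, 0, 0, 0, 8, 0, 0, 0, 0, 0, 0, 8, 0, 0, 0, 0, 0, 0, 8, 0, 0, 0, 0, 0, 0, 8, 0, 0, 0, 0, 0, 0]

```text
time: 21.95
tool_pos: [624.2, 81.6, 233.5]
tcp_rot: [0.51, 0.49, 0.509, -0.49]
ft_force: [-0.4, -4.2, 6.5]
grip_width: 12.6
```

step_arm:
  rows: [8, 0, 0, 0, 0, 0, 0, 8, 0, 0, 0, 0, 0, 0, 8, 0, 0, 0, 0, 0, 0, 8, 0, 0, 0, 0, 0, 0, 8, 0, 0, 0, 0, 0, 0]

```text
time: 22.37
tool_pos: [624.2, 81.6, 233.5]
tcp_rot: [0.51, 0.49, 0.509, -0.49]
ft_force: [-0.5, -4.8, 5.8]
grip_width: 12.9
```

Run:
```python
from h import *
show()
```

```text
t 22.37 p [624.2  81.6 233.5] jaw -87.79 tilt [ 0.0014 -0.0013 -1.    ] w 12.9 F [-0.5 -4.8  5.8] M [-0.62  0.07  0.05] j [  5.  38. 102.  -0.  41.  93.]
```

Run:
```python
from h import *
plan([(624.2,81.6,365,-87.7),(650,-80,370,-85),(620,-240,370,-83),(599.9,-280.4,340,-82.85)])
```

```text
[-131.49, 0.15, 0.13, -0.09, 0.08, -0.08] dist 131 turn 0
[-5.0, 19.29, 162.51, -2.7, 0.0, 0.0] dist 164 turn 3
[0.0, -43.83, 156.78, -2.0, 0.0, 0.0] dist 163 turn 2
[30.0, -24.87, 37.65, -0.15, 0.0, 0.0] dist 54 turn 0
```

step_arm:
  rows: [8, -20, 0, 0, 0, 0, 0, 8, -50, 0, 0, 0, 0, 0, 8, -90, 0, 0, 0, 0, 0, 8, -130, 0, 0, 0, 0, 0, 8, -130, 0, 0, 0, 0, 0]

```text
time: 22.78
tool_pos: [625.8, 82.2, 370.3]
tcp_rot: [0.512, 0.493, 0.507, -0.488]
ft_force: [2.9, 0.4, -4.1]
grip_width: 12.9
```

step_arm:
  rows: [8, -5, 19, 162, -2.7, 0, 0, 8, -5, 19, 162, -2.7, 0, 0, 8, -5, 19, 162, -2.7, 0, 0, 8, -5, 19, 162, -2.7, 0, 0, 8, -5, 19, 162, -2.7, 0, 0]

```text
time: 23.2
tool_pos: [649.7, -85.4, 367.6]
tcp_rot: [0.521, 0.479, 0.519, -0.48]
ft_force: [0.1, -0.9, -6.1]
grip_width: 12.4
```

step_arm:
  rows: [8, 0, -44, 157, -2, 0, 0, 8, 0, -44, 157, -2, 0, 0, 8, 0, -44, 157, -2, 0, 0, 8, 0, -44, 157, -2, 0, 0, 8, 0, -44, 157, -2, 0, 0]

```text
time: 23.62
tool_pos: [617.0, -245.5, 367.4]
tcp_rot: [0.529, 0.469, 0.528, -0.471]
ft_force: [-1.1, -0.3, -6.1]
grip_width: 12.7
```

step_arm:
  rows: [8, 30, -25, 37.5, 0, 0, 0, 8, 30, -25, 37.5, 0, 0, 0, 8, 30, -25, 37.5, 0, 0, 0, 8, 30, -25, 37.5, 0, 0, 0, 8, 30, -25, 37.5, 0, 0, 0]

```text
time: 24.03
tool_pos: [598.6, -279.1, 338.1]
tcp_rot: [0.529, 0.469, 0.529, -0.469]
ft_force: [0.0, 0.0, -5.8]
grip_width: 12.8
```

Run:
```python
from h import *
show()
plan([(599.9,-280.4,265,-82.85)])
s=get_image('side');crop(s,260,60,410,210,4,'pics/q1.png')
t=get_image('top');cv2.imwrite('pics/q1t.png',t['img'])
```

```text
t 24.03 p [ 598.6 -279.1  338.1] jaw -83.1 tilt [ 2.e-04 -7.e-04 -1.e+00] w 12.8 F [ 0.   0.  -5.8] M [ 0.02 -0.01 -0.01] j [-28.  32.  94.  -0.  54.  56.]
[73.07, 1.11, 1.41, -0.25, 0.04, -0.01] dist 73 turn 0
```

View pics/q1.png

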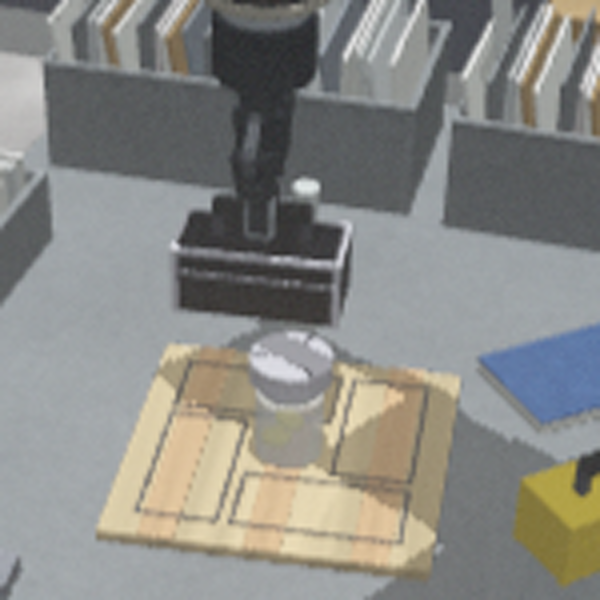

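View pics/q1t.png

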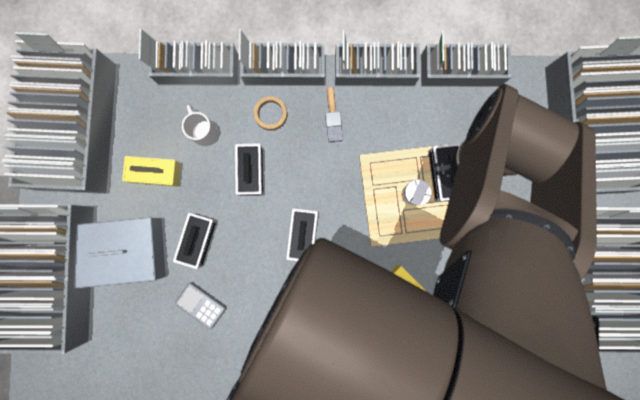

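step_arm:
  rows: [8, 30, 1, 1.4, -0.2, 0, 0, 8, 60, 1, 1.4, -0.2, 0, 0, 8, 80, 1, 1.4, -0.2, 0, 0, 8, 86, 1, 1.4, -0.2, 0, 0, 8, 86, 1, 1.4, -0.2, 0, 0]

```text
time: 24.55
tool_pos: [599.4, -280.1, 250.9]
tcp_rot: [0.53, 0.467, 0.531, -0.468]
ft_force: [0.6, 0.5, -5.2]
grip_width: 12.7
```

step_arm:
  rows: [8, 0, 0, 0, 0, 0, 0, 8, 0, 0, 0, 0, 0, 0, 8, 0, 0, 0, 0, 0, 0, 8, 0, 0, 0, 0, 0, 0, 8, 0, 0, 0, 0, 0, 0]

```text
time: 24.97
tool_pos: [599.7, -281.1, 253.0]
tcp_rot: [0.531, 0.468, 0.529, -0.468]
ft_force: [0.3, -0.3, -5.0]
grip_width: 12.7
```

Run:
```python
from h import *
show()
plan([(599.9,-280.4,246,-82.85)])
s=get_image('side');crop(s,270,100,400,210,6,'pics/q2.png')
p=proj(s,R.from_euler('z',7.15,degrees=True).apply([[65,32,73],[-65,32,73],[-65,-32,73],[65,-32,73]])+[599.9,-280.4,0]);print(((p-[270,100])*6).round(0).tolist())
```

```text
t 24.97 p [ 599.7 -281.1  253. ] jaw -82.9 tilt [ 0.0014 -0.0017 -1.    ] w 12.7 F [ 0.3 -0.3 -5. ] M [-0.02  0.02  0.01] j [-28.  38.  97.  -0.  45.  55.]
[6.99, 0.23, -0.67, -0.05, 0.1, -0.07] dist 7 turn 0
[[197.0, 275.0], [442.0, 302.0], [460.0, 235.0], [222.0, 209.0]]
```

View pics/q2.png

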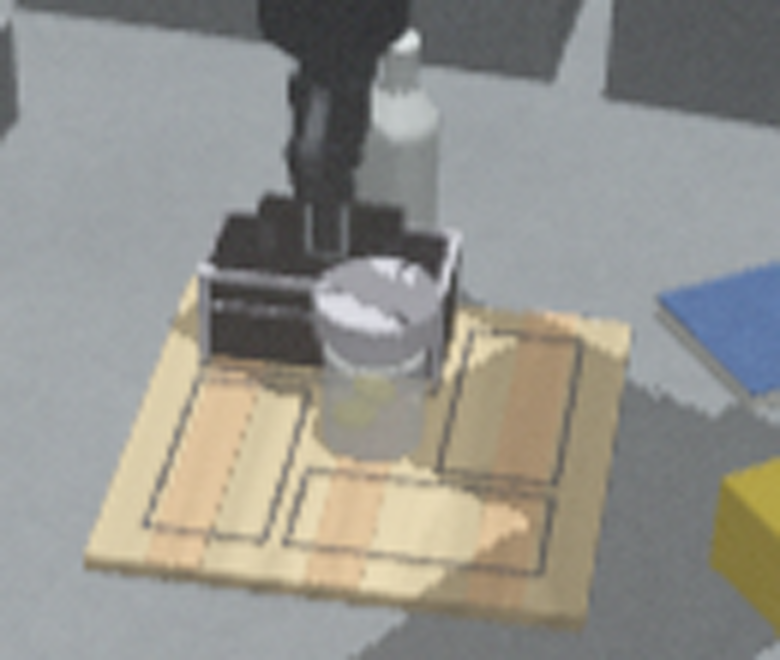

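step_arm:
  rows: [8, 2, 0.2, -0.6, 0, 0, 0, 8, 4, 0.2, -0.6, 0, 0, 0, 8, 6, 0.2, -0.6, 0, 0, 0, 8, 7.5, 0.2, -0.6, 0, 0, 0, 8, 7.5, 0.2, -0.6, 0, 0, 0]

```text
time: 25.43
tool_pos: [599.6, -280.3, 245.8]
tcp_rot: [0.53, 0.468, 0.53, -0.468]
ft_force: [-8.2, 4.0, 19.6]
grip_width: 12.8
```

Run:
```python
from h import *
show()
```

```text
t 25.43 p [ 599.6 -280.3  245.8] jaw -82.9 tilt [ 4.0e-04 -1.1e-03 -1.0e+00] w 12.8 F [-8.2  4.  19.6] M [0.63 1.2  0.01] j [-28.  39.  97.  -0.  44.  55.]
```

step_arm:
  rows: [40, 0, 0, 0, 0, 0, 0, 40, 0, 0, 0, 0, 0, 0, 40, 0, 0, 0, 0, 0, 0, 40, 0, 0, 0, 0, 0, 0, 40, 0, 0, 0, 0, 0, 0]

```text
time: 25.85
tool_pos: [599.7, -280.4, 244.4]
tcp_rot: [0.53, 0.468, 0.53, -0.468]
ft_force: [-0.4, 0.3, 0.2]
grip_width: 39.9
```

step_arm:
  rows: [40, -30, 0, 0, 0, 0, 0, 40, -60, 0, 0, 0, 0, 0, 40, -100, 0, 0, 0, 0, 0, 40, -110, 0, 0, 0, 0, 0, 40, -110, 0, 0, 0, 0, 0]

```text
time: 26.27
tool_pos: [600.6, -280.8, 358.5]
tcp_rot: [0.532, 0.468, 0.528, -0.468]
ft_force: [-0.3, 0.1, 0.1]
grip_width: 40.0
```

Run:
```python
from h import *
show()
s=get_image('side');crop(s,270,100,400,210,6,'pics/q3.png')
t=get_image('top')
for c in cases(t): print(c[0].round(),c[1].round(1),round(c[2],1),round(c[3],1),round(c[4],1))
plan([(600,-100,380,-84),(610,80,370,-86),(618,219,300,-89)])
```

```text
t 26.27 p [ 600.6 -280.8  358.5] jaw -82.9 tilt [ 0.0057 -0.004  -1.    ] w 40.0 F [-0.3  0.1  0.1] M [ 0.01 -0.06 -0.04] j [-28.  31.  92.  -0.  56.  55.]
[-25.53, 22.71, -178.74, 1.1, 0.09, -0.04] dist 182 turn 1
[10.0, 28.76, -177.97, 2.0, 0.0, 0.0] dist 181 turn 2
[70.0, 17.68, -138.1, 3.0, 0.0, 0.0] dist 156 turn 3
```

View pics/q3.png

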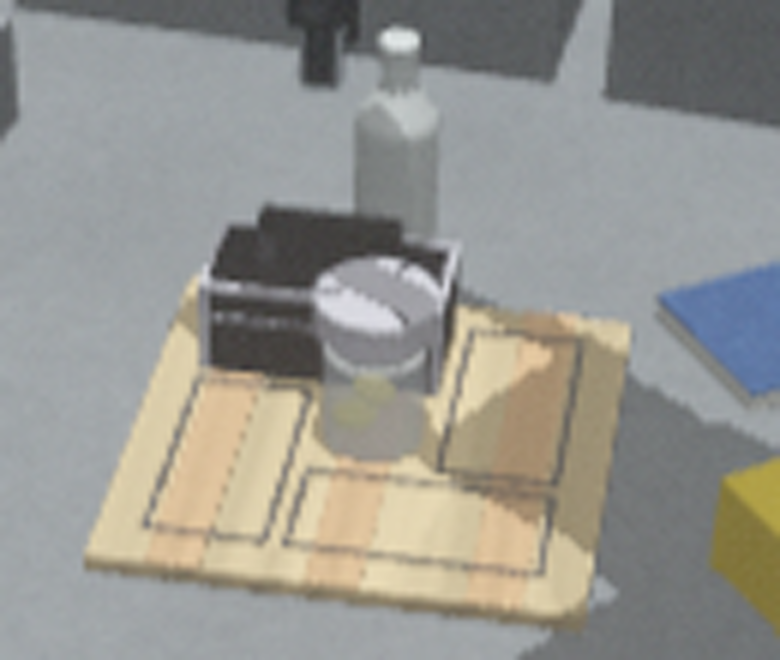

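Run:
```python
from h import *
t=get_image('top');cv2.imwrite('pics/t2.png',t['img']);pickle.dump(t,open('t2.pkl','wb'))
for th in(140,150,160):
    m=(t['img'].min(2)>th).astype(np.uint8)
    cs,_=cv2.findContours(m,cv2.RETR_EXTERNAL,cv2.CHAIN_APPROX_NONE)
    for c in cs:
        if len(c)<60: continue
        r=rect(onz(t,c[:,0],55)[:,:2])
        if 110<r[2]<150 and 50<r[3]<80: print(th,c.mean(0)[0].round(),r)
```

```text
(no output)
```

View pics/t2.png

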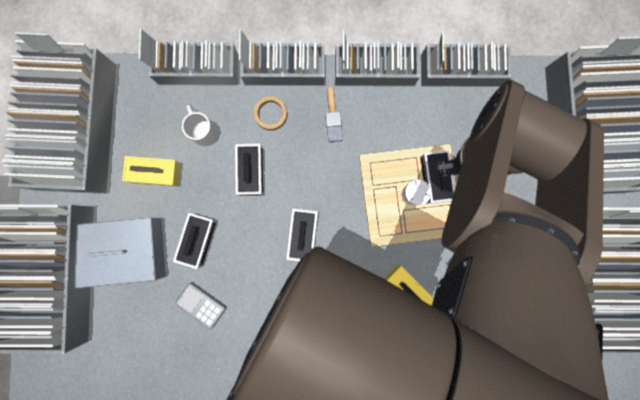

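```bash
cat >> h.py <<'E'
def cases(d,z=55,verbose=False):
    im=cv2.resize(d['img'],None,fx=3,fy=3,interpolation=cv2.INTER_CUBIC)
    g=im.min(2);out=[]
    bh=cv2.medianBlur(g,151)
    m=((g.astype(int)-bh)>22).astype(np.uint8)
    dark=cv2.morphologyEx((im.max(2)<100).astype(np.uint8),cv2.MORPH_OPEN,np.ones((5,5)))
    n,lab,st,ce=cv2.connectedComponentsWithStats(dark)
    for i in range(1,n):
        if not 1500<st[i,4]<20000: continue
        q=cv2.findContours((lab==i).astype(np.uint8),cv2.RETR_EXTERNAL,cv2.CHAIN_APPROX_NONE)[0][0]
        near=cv2.dilate((lab==i).astype(np.uint8),np.ones((25,25)))&m
        c=np.argwhere(near)[:,::-1]
        if len(c)<100: continue
        P=onz(d,(c-1)/3,z)[:,:2];r=rect(P)
        if verbose: print(ce[i]/3,r)
        if 115<r[2]<146 and 55<r[3]<80: out.append((ce[i]/3,)+r)
    return out
E
python3 - <<'E'
from h import *
for f in('top0.pkl','t2.pkl'):
    print(f)
    for c in cases(pickle.load(open(f,'rb')),verbose=False): print(c[0].round(),c[1].round(1),round(c[2],1),round(c[3],1),round(c[4],1))
E
```

```text
top0.pkl
[301. 167.] [624.4  81.3] 1.9 134.0 68.5
[248. 169.] [618.4 219.5] 1.6 134.2 68.0
[302. 235.] [445.1  76.8] -5.9 135.7 68.7
[193. 241.] [430.7 361.4] -16.5 135.2 72.2
t2.pkl
[248. 169.] [618.1 219.5] 1.6 135.2 68.1
[193. 241.] [430.5 360.8] -16.8 135.9 71.6
```

Run:
```python
from h import *
show()
plan([(600,-100,380,-84),(610,80,370,-86),(618.2,219.3,300,-88.6)])
```

```text
t 26.42 p [ 599.3 -280.1  353.8] jaw -82.9 tilt [-6.e-04 -6.e-04 -1.e+00] w 40.2 F [-1.1  0.5 -0. ] M [-0.01 -0.01 -0.01] j [-28.  31.  93.  -0.  56.  55.]
[-26.35, 22.91, -178.64, 1.1, 0.03, 0.04] dist 182 turn 1
[10.0, 28.76, -177.97, 2.0, 0.0, 0.0] dist 181 turn 2
[70.0, 17.9, -138.39, 2.6, 0.0, 0.0] dist 156 turn 3
```

step_arm:
  rows: [50, -26, 23, -179, 1.1, 0, 0, 50, -26, 23, -179, 1.1, 0, 0, 50, -26, 23, -179, 1.1, 0, 0, 50, -26, 23, -179, 1.1, 0, 0, 50, -26, 23, -179, 1.1, 0, 0]

```text
time: 26.83
tool_pos: [599.7, -95.4, 379.5]
tcp_rot: [0.525, 0.472, 0.527, -0.473]
ft_force: [0.6, 1.5, 0.0]
grip_width: 50.1
```

step_arm:
  rows: [50, 10, 29, -178, 2, 0, 0, 50, 10, 29, -178, 2, 0, 0, 50, 10, 29, -178, 2, 0, 0, 50, 10, 29, -178, 2, 0, 0, 50, 10, 29, -178, 2, 0, 0]

```text
time: 27.25
tool_pos: [610.1, 84.7, 368.4]
tcp_rot: [0.517, 0.481, 0.518, -0.482]
ft_force: [-0.5, 0.4, 0.4]
grip_width: 50.2
```

step_arm:
  rows: [50, 70, 18, -138, 2.6, 0, 0, 50, 70, 18, -138, 2.6, 0, 0, 50, 70, 18, -138, 2.6, 0, 0, 50, 70, 18, -138, 2.6, 0, 0, 50, 70, 18, -138, 2.6, 0, 0]

```text
time: 27.67
tool_pos: [617.7, 223.2, 295.4]
tcp_rot: [0.506, 0.491, 0.508, -0.495]
ft_force: [-1.4, -0.5, -1.4]
grip_width: 50.0
```

step_arm:
  rows: [50, 0, 0, 0, 0, 0, 0, 50, 0, 0, 0, 0, 0, 0, 50, 0, 0, 0, 0, 0, 0, 50, 0, 0, 0, 0, 0, 0, 50, 0, 0, 0, 0, 0, 0]

```text
time: 28.08
tool_pos: [619.2, 218.2, 300.5]
tcp_rot: [0.506, 0.494, 0.505, -0.494]
ft_force: [0.6, -0.4, -1.3]
grip_width: 49.8
```

Run:
```python
from h import *
show()
plan([(618.2,219.3,233,-88.6)])
s=get_image('side');crop(s,200,150,380,300,4,'pics/p3.png')
```

```text
t 28.08 p [619.2 218.2 300.5] jaw -88.67 tilt [ 9.e-04 -9.e-04 -1.e+00] w 49.8 F [ 0.6 -0.4 -1.3] M [-0.04 -0.05  0.02] j [ 17.  34.  96.  -0.  50. 106.]
[67.54, -1.01, -1.22, -0.07, 0.05, -0.05] dist 68 turn 0
```

View pics/p3.png

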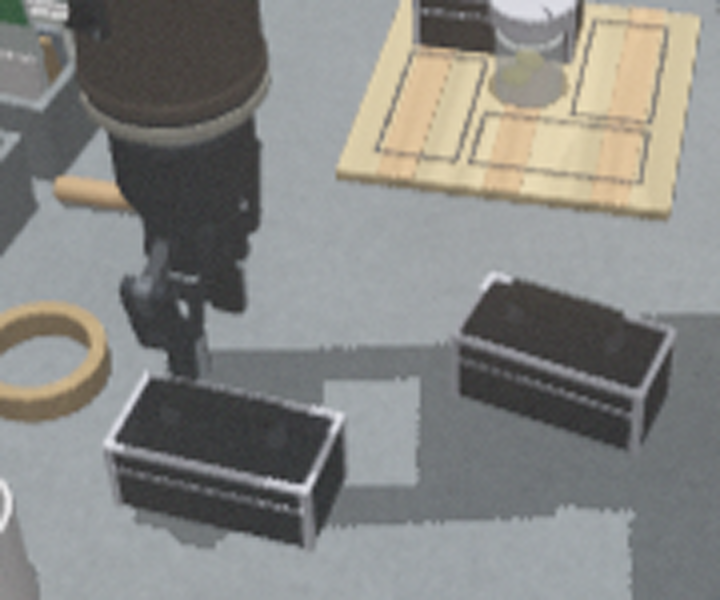

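step_arm:
  rows: [50, 30, -1, -1.2, 0, 0, 0, 50, 50, -1, -1.2, 0, 0, 0, 50, 63, -1, -1.2, 0, 0, 0, 50, 67, -1, -1.2, 0, 0, 0, 50, 67, -1, -1.2, 0, 0, 0]

```text
time: 28.55
tool_pos: [617.7, 219.9, 232.3]
tcp_rot: [0.506, 0.493, 0.506, -0.495]
ft_force: [-0.1, 1.1, 0.4]
grip_width: 49.9
```

step_arm:
  rows: [8, 0, 0, 0, 0, 0, 0, 8, 0, 0, 0, 0, 0, 0, 8, 0, 0, 0, 0, 0, 0, 8, 0, 0, 0, 0, 0, 0, 8, 0, 0, 0, 0, 0, 0]

```text
time: 28.97
tool_pos: [618.3, 220.2, 234.0]
tcp_rot: [0.507, 0.494, 0.505, -0.494]
ft_force: [0.6, -3.3, 8.0]
grip_width: 12.8
```

step_arm:
  rows: [8, 0, 0, 0, 0, 0, 0, 8, 0, 0, 0, 0, 0, 0, 8, 0, 0, 0, 0, 0, 0, 8, 0, 0, 0, 0, 0, 0, 8, 0, 0, 0, 0, 0, 0]

```text
time: 29.38
tool_pos: [618.3, 220.2, 234.0]
tcp_rot: [0.507, 0.494, 0.505, -0.494]
ft_force: [0.5, -3.4, 6.4]
grip_width: 13.0
```

Run:
```python
from h import *
show()
p,M=pose()
plan([(p[0],p[1],360,-88.7),(630,60,370,-56),(640,-90,370,-24),(619.7,-172,350,7.15)])
```

```text
t 29.38 p [618.3 220.2 234. ] jaw -88.6 tilt [ 1.7e-03 -8.0e-04 -1.0e+00] w 13.0 F [ 0.5 -3.4  6.4] M [-0.39  0.02 -0.02] j [ 17.  39.  98.  -0.  43. 106.]
[-125.98, 0.21, 0.1, 0.1, 0.05, -0.1] dist 126 turn 0
[-10.0, 8.07, 160.45, -32.7, 0.0, 0.0] dist 161 turn 33
[0.0, -75.59, 129.95, -32.0, 0.0, 0.0] dist 150 turn 32
[20.0, -83.17, 14.81, -31.15, 0.0, 0.0] dist 87 turn 31
```

step_arm:
  rows: [8, -20, 0, 0, 0, 0, 0, 8, -50, 0, 0, 0, 0, 0, 8, -90, 0, 0, 0, 0, 0, 8, -126, 0, 0, 0, 0, 0, 8, -126, 0, 0, 0, 0, 0]

```text
time: 29.8
tool_pos: [619.5, 221.0, 366.4]
tcp_rot: [0.508, 0.497, 0.504, -0.491]
ft_force: [2.9, -0.2, -3.6]
grip_width: 13.0
```

step_arm:
  rows: [8, -10, 8, 160, -32.7, 0, 0, 8, -10, 8, 160, -32.7, 0, 0, 8, -10, 8, 160, -32.7, 0, 0, 8, -10, 8, 160, -32.7, 0, 0, 8, -10, 8, 160, -32.7, 0, 0]

```text
time: 30.22
tool_pos: [629.8, 55.6, 369.2]
tcp_rot: [0.626, 0.33, 0.625, -0.331]
ft_force: [0.2, -0.7, -4.6]
grip_width: 12.6
```

step_arm:
  rows: [8, 0, -75.5, 130, -32, 0, 0, 8, 0, -75.5, 130, -32, 0, 0, 8, 0, -75.5, 130, -32, 0, 0, 8, 0, -75.5, 130, -32, 0, 0, 8, 0, -75.5, 130, -32, 0, 0]

```text
time: 30.63
tool_pos: [640.1, -95.0, 368.9]
tcp_rot: [0.692, 0.144, 0.692, -0.146]
ft_force: [-0.8, -1.2, -4.9]
grip_width: 12.8
```

step_arm:
  rows: [8, 20, -83, 15, -31, 0, 0, 8, 20, -83, 15, -31, 0, 0, 8, 20, -83, 15, -31, 0, 0, 8, 20, -83, 15, -31, 0, 0, 8, 20, -83, 15, -31, 0, 0]

```text
time: 31.05
tool_pos: [619.5, -172.4, 348.5]
tcp_rot: [0.705, -0.046, 0.706, 0.046]
ft_force: [-0.3, 0.9, -4.6]
grip_width: 13.0
```

step_arm:
  rows: [8, 30, 0, 0, 0, 0, 0, 8, 30, 0, 0, 0, 0, 0, 8, 30, 0, 0, 0, 0, 0, 8, 30, 0, 0, 0, 0, 0, 8, 30, 0, 0, 0, 0, 0]

```text
time: 31.47
tool_pos: [620.6, -171.3, 320.4]
tcp_rot: [0.706, -0.044, 0.705, 0.043]
ft_force: [0.3, 1.0, -4.2]
grip_width: 13.0
```

Run:
```python
from h import *
show()
plan([(619.7,-172,256,7.15)])
s=get_image('side');cv2.imwrite('pics/q4s.png',s['img']);crop(s,260,60,410,210,4,'pics/q4.png')
```

```text
t 31.47 p [ 620.6 -171.3  320.4] jaw 7.1 tilt [ 0.0014 -0.0014 -1.    ] w 13.0 F [ 0.3  1.  -4.2] M [ 0.02  0.02 -0.01] j [-18.  32.  97.  -0.  51. -25.]
[64.42, -0.45, -1.04, -0.05, 0.07, 0.09] dist 64 turn 0
```

View pics/q4.png

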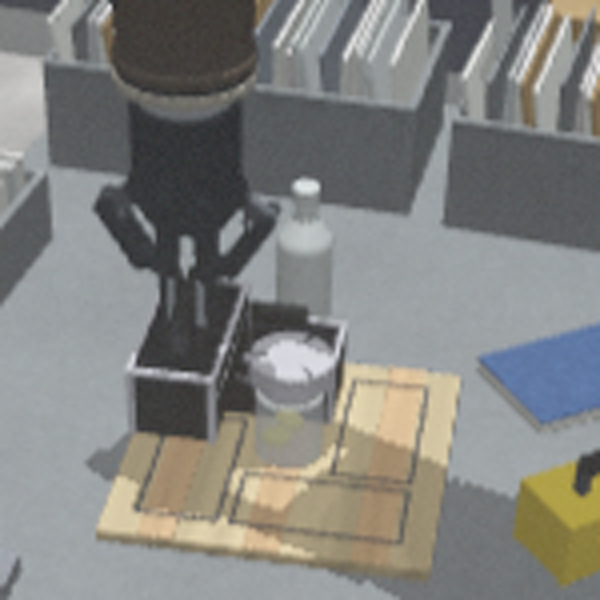

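step_arm:
  rows: [8, 30, -0.5, -1, 0, 0, 0, 8, 50, -0.5, -1, 0, 0, 0, 8, 63, -0.5, -1, 0, 0, 0, 8, 66, -0.5, -1, 0, 0, 0, 8, 66, -0.5, -1, 0, 0, 0]

```text
time: 31.93
tool_pos: [619.3, -172.0, 253.1]
tcp_rot: [0.705, -0.044, 0.706, 0.044]
ft_force: [0.4, -0.6, -4.8]
grip_width: 12.7
```

step_arm:
  rows: [8, 0, 0, 0, 0, 0, 0, 8, 0, 0, 0, 0, 0, 0, 8, 0, 0, 0, 0, 0, 0, 8, 0, 0, 0, 0, 0, 0, 8, 0, 0, 0, 0, 0, 0]

```text
time: 32.35
tool_pos: [619.4, -172.1, 254.0]
tcp_rot: [0.706, -0.044, 0.705, 0.043]
ft_force: [-0.0, -0.4, -4.7]
grip_width: 13.1
```

Run:
```python
from h import *
show()
plan([(619.7,-172,246,7.15)])
s=get_image('side');crop(s,270,100,400,210,6,'pics/q5.png')
```

```text
t 32.35 p [ 619.4 -172.1  254. ] jaw 7.1 tilt [ 0.001  -0.0013 -1.    ] w 13.1 F [-0.  -0.4 -4.7] M [0.03 0.02 0.01] j [-18.  37.  99.  -0.  44. -25.]
[8.04, 0.06, 0.26, -0.05, 0.05, 0.08] dist 8 turn 0
```

View pics/q5.png

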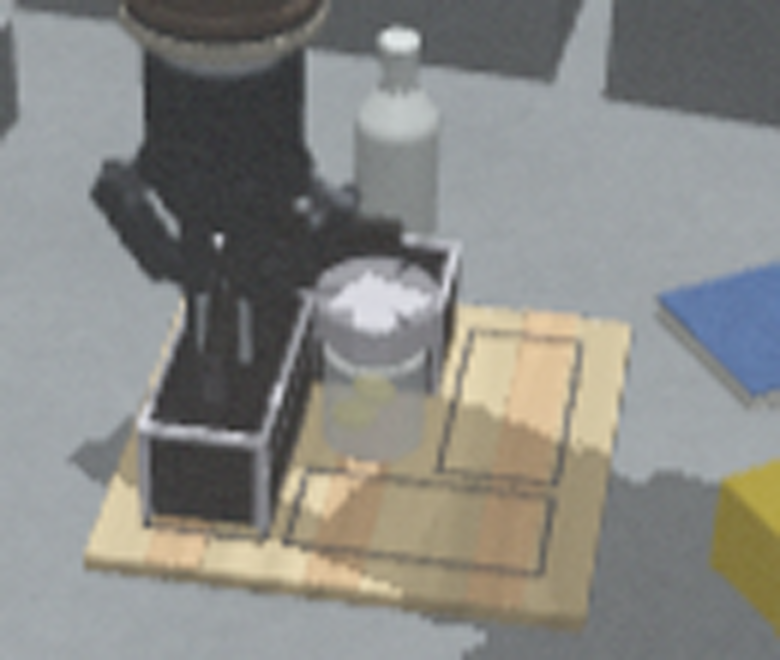

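Run:
```python
from h import *
s=get_image('side');t=get_image('top')
for z in(12,20,75):
  p=proj(s,R.from_euler('z',7.15,degrees=True).apply([[32,65,z],[-32,65,z]])+[619.4,-172.1,0]);print(z,((p-[270,100])*6).round(0).tolist())
# seen corners -> world
for z,uv in((75,[[148,428],[258,438]]),(20,[[148,523],[265,535]]),(12,[[146,525],[265,540]])):
  print(z,onz(s,(np.array(uv)+.5)/6-.5+[270,100],z).round(1).tolist(), (R.from_euler('z',7.15,degrees=True).apply([[32,65,0],[-32,65,0]])+[619.7,-172,0]).round(1).tolist())
crop(t,350,135,470,255,5,'pics/q5t.png')
```

```text
12 [[141.0, 529.0], [266.0, 545.0]]
20 [[140.0, 517.0], [266.0, 532.0]]
75 [[137.0, 429.0], [266.0, 444.0]]
75 [[639.9, -107.6, 75.0], [586.6, -116.7, 75.0]] [[643.4, -103.5, 0.0], [579.9, -111.5, 0.0]]
20 [[639.6, -101.5, 20.0], [581.3, -110.8, 20.0]] [[643.4, -103.5, 0.0], [579.9, -111.5, 0.0]]
12 [[643.6, -108.8, 12.0], [583.1, -116.2, 12.0]] [[643.4, -103.5, 0.0], [579.9, -111.5, 0.0]]
```

View pics/q5t.png

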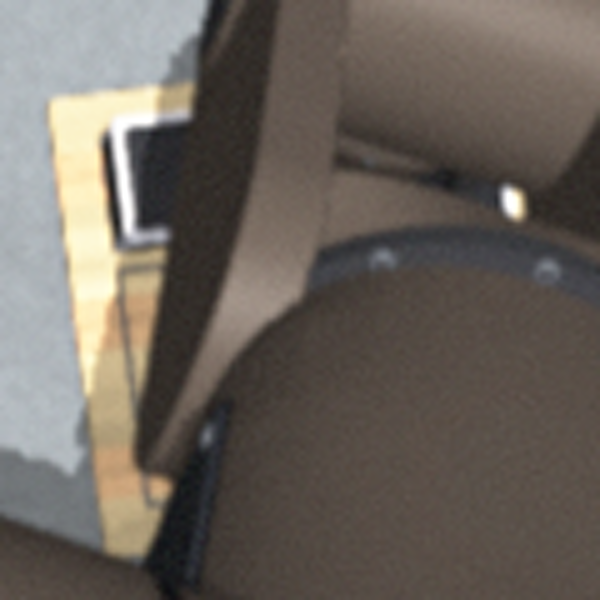

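```bash
cat > slots.py <<'E'
from h import *
def slots(d,box=(350,135,470,255),f=6):
    x0,y0,x1,y1=box
    im=cv2.resize(d['img'][y0:y1,x0:x1],None,fx=f,fy=f,interpolation=cv2.INTER_CUBIC)
    g=im.max(2)
    bh=cv2.morphologyEx(g,cv2.MORPH_BLACKHAT,np.ones((31,31)))
    m=(bh>28).astype(np.uint8)
    n,lab,st,ce=cv2.connectedComponentsWithStats(m)
    for i in range(1,n):
        if st[i,2]<120 or st[i,3]<120: continue
        c=np.argwhere(lab==i)[:,::-1]
        r=rect(onz(d,(c+.5)/f-.5+[x0,y0],12)[:,:2]); print(st[i],np.round(r[0],1),[round(v,1) for v in r[1:]])
    cv2.imwrite('pics/m.png',m*255)
slots(pickle.load(open('top0.pkl','rb')))
E
python3 slots.py
```

```text
[ 416  110  187  304 9862] [ 599.7 -280.7] [7.0, 134.1, 69.2]
[  115   129   307   178 10844] [ 618.8 -171.8] [-82.6, 134.6, 68.8]
[  136   303   182   309 10764] [ 510.4 -152.5] [7.2, 134.7, 68.9]
[  313   412   311   181 10639] [ 491.  -260.7] [-82.6, 135.5, 68.6]
```

View pics/m.png

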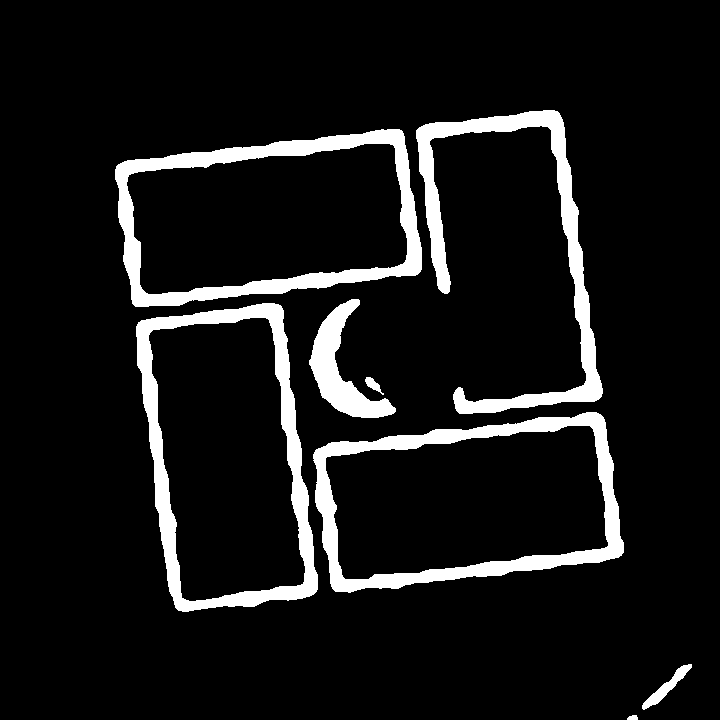

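step_arm:
  rows: [8, 2, 0, -0.3, 0, 0, 0, 8, 4, 0, -0.3, 0, 0, 0, 8, 6, 0, -0.3, 0, 0, 0, 8, 8, 0, -0.3, 0, 0, 0, 8, 8, 0, -0.3, 0, 0, 0]

```text
time: 32.92
tool_pos: [618.9, -172.0, 246.0]
tcp_rot: [0.706, -0.044, 0.706, 0.043]
ft_force: [-5.1, 2.4, 10.1]
grip_width: 12.8
```

Run:
```python
from h import *
show()
```

```text
t 32.92 p [ 618.9 -172.   246. ] jaw 7.1 tilt [ 1.e-04 -1.e-03 -1.e+00] w 12.8 F [-5.1  2.4 10.1] M [ 0.18  0.73 -0.01] j [-18.  37. 100.  -0.  43. -25.]
```

step_arm:
  rows: [36, 0, 0, 0, 0, 0, 0, 36, 0, 0, 0, 0, 0, 0, 36, 0, 0, 0, 0, 0, 0, 36, 0, 0, 0, 0, 0, 0, 36, 0, 0, 0, 0, 0, 0]

```text
time: 33.33
tool_pos: [619.0, -172.1, 245.4]
tcp_rot: [0.706, -0.044, 0.706, 0.043]
ft_force: [0.3, -0.5, -0.6]
grip_width: 36.3
```

step_arm:
  rows: [36, -30, 0, 0, 0, 0, 0, 36, -60, 0, 0, 0, 0, 0, 36, -100, 0, 0, 0, 0, 0, 36, -120, 0, 0, 0, 0, 0, 36, -120, 0, 0, 0, 0, 0]

```text
time: 33.75
tool_pos: [620.3, -172.4, 370.7]
tcp_rot: [0.708, -0.045, 0.703, 0.042]
ft_force: [0.3, -0.4, 0.7]
grip_width: 36.3
```

Run:
```python
from h import *
show()
plan([(560,-50,370,-28),(480,20,360,-62),(445.2,76.8,300,-90)])
```

```text
t 33.75 p [ 620.3 -172.4  370.7] jaw 7.1 tilt [ 0.0073 -0.0034 -1.    ] w 36.3 F [ 0.3 -0.4  0.7] M [-0.05 -0.07 -0.04] j [-18.  29.  95.  -0.  56. -25.]
[-0.15, 128.88, -44.69, 35.1, 0.45, 0.12] dist 136 turn 35
[10.0, 24.25, -103.5, 34.0, 0.0, 0.0] dist 107 turn 34
[60.0, -4.06, -66.49, 28.0, 0.0, 0.0] dist 90 turn 28
```

step_arm:
  rows: [50, 0, 129, -45, 35, 0.4, 0, 50, 0, 129, -45, 35, 0.4, 0, 50, 0, 129, -45, 35, 0.4, 0, 50, 0, 129, -45, 35, 0.4, 0, 50, 0, 129, -45, 35, 0.4, 0]

```text
time: 34.17
tool_pos: [556.5, -46.6, 364.9]
tcp_rot: [0.683, 0.171, 0.689, -0.172]
ft_force: [1.3, -0.5, 0.4]
grip_width: 49.9
```

step_arm:
  rows: [50, 10, 24, -103, 34, 0, 0, 50, 10, 24, -103, 34, 0, 0, 50, 10, 24, -103, 34, 0, 0, 50, 10, 24, -103, 34, 0, 0, 50, 10, 24, -103, 34, 0, 0]

```text
time: 34.58
tool_pos: [477.2, 20.9, 355.5]
tcp_rot: [0.603, 0.364, 0.608, -0.367]
ft_force: [1.1, -0.3, -0.1]
grip_width: 50.2
```

Run:
```python
from h import *
show()
t=get_image('top');s=get_image('side');pickle.dump(t,open('t3.pkl','wb'));pickle.dump(s,open('s3.pkl','wb'))
for z in(55,67):
  for c in cases(t,z): print(z,c[0].round(),c[1].round(1),round(c[2],1),round(c[3],1),round(c[4],1))
crop(t,330,115,490,265,4,'pics/t3.png');cv2.imwrite('pics/s3.png',s['img'])
```

```text
t 34.58 p [477.2  20.9 355.5] jaw -62.2 tilt [-7.5e-03  3.0e-04 -1.0e+00] w 50.2 F [ 1.1 -0.3 -0.1] M [-0.03 -0.04  0.03] j [ -1.  18. 116.   0.  46.  61.]
55 [440. 176.] [ 601.1 -283.8] 6.0 140.6 75.1
55 [193. 241.] [430.8 361.2] -16.4 135.4 71.9
67 [440. 176.] [ 599.6 -280.4] 6.0 139.1 74.3
67 [193. 241.] [431.1 357.7] -16.4 134.0 71.1
```

View pics/t3.png

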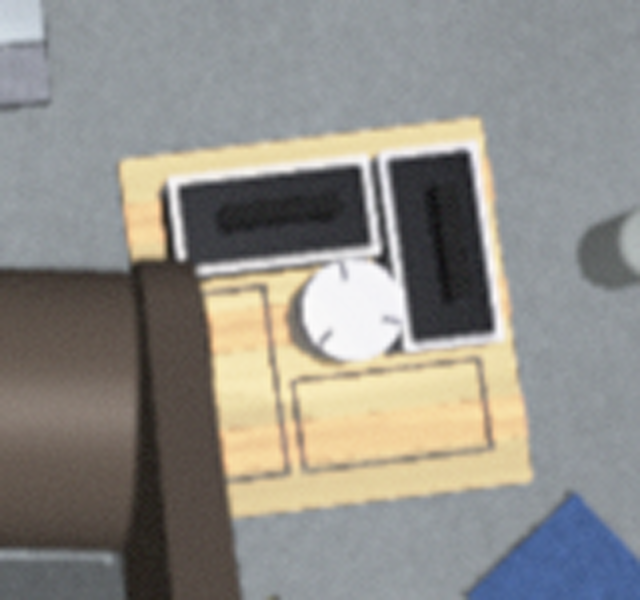

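View pics/s3.png

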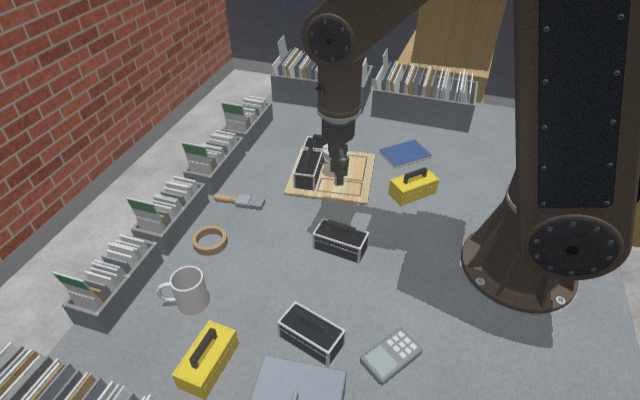

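Run:
```python
from h import *
t=pickle.load(open('t3.pkl','rb'))
q=np.array([[166,182],[375,158],[384,251],[186,274]])
print(rect(onz(t,(q+.5)/4-.5+[330,115],67)[:,:2]), onz(t,(q+.5)/4-.5+[330,115],67)[:,:2].mean(0))
show()
plan([(445.2,76.8,300,-96.1)])
```

```text
(array([ 617.36303711, -174.26907349]), -83.11134243011475, 136.68807983398438, 60.92326736450195) [ 617.48208359 -175.07127504]
t 34.68 p [478.3  20.2 355.7] jaw -61.98 tilt [-6.6e-03  2.0e-04 -1.0e+00] w 50.0 F [ 0.3  0.1 -0.6] M [ 0.02 -0.01  0.01] j [ -1.  18. 116.   0.  46.  61.]
[55.91, -2.3, -65.35, 34.12, -0.08, 0.38] dist 86 turn 34
```

step_arm:
  rows: [50, 55, -2, -65, 34, 0, 0.4, 50, 55, -2, -65, 34, 0, 0.4, 50, 55, -2, -65, 34, 0, 0.4, 50, 55, -2, -65, 34, 0, 0.4, 50, 55, -2, -65, 34, 0, 0.4]

```text
time: 35.1
tool_pos: [445.4, 76.7, 300.3]
tcp_rot: [-0.473, -0.525, -0.474, 0.525]
ft_force: [0.2, 0.2, 0.1]
grip_width: 50.1
```

step_arm:
  rows: [50, 0, 0, 0, 0, 0, 0, 50, 0, 0, 0, 0, 0, 0, 50, 0, 0, 0, 0, 0, 0, 50, 0, 0, 0, 0, 0, 0, 50, 0, 0, 0, 0, 0, 0]

```text
time: 35.52
tool_pos: [445.9, 76.2, 301.1]
tcp_rot: [0.474, 0.525, 0.474, -0.524]
ft_force: [1.1, 0.1, 0.3]
grip_width: 50.2
```

Run:
```python
from h import *
show()
plan([(445.2,76.8,233,-96.1)])
s=get_image('side');crop(s,260,150,440,300,4,'pics/p4.png')
```

```text
t 35.52 p [445.9  76.2 301.1] jaw -95.78 tilt [ 3.0e-04  1.5e-03 -1.0e+00] w 50.2 F [1.1 0.1 0.3] M [0.03 0.02 0.04] j [  6.  21. 123.   0.  37. 101.]
[68.11, -0.73, -0.46, 0.32, -0.09, -0.01] dist 68 turn 0
```

View pics/p4.png

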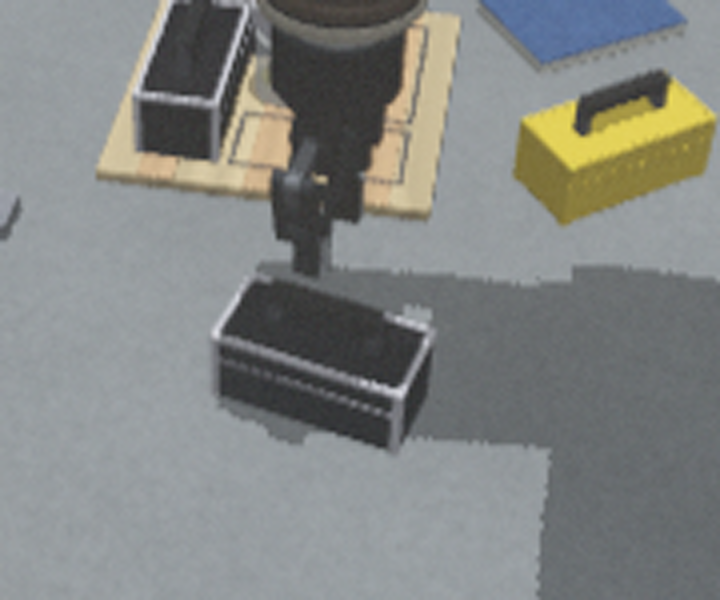

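step_arm:
  rows: [50, 30, -0.7, -0.5, 0.3, 0, 0, 50, 50, -0.7, -0.5, 0.3, 0, 0, 50, 63, -0.7, -0.5, 0.3, 0, 0, 50, 68, -0.7, -0.5, 0.3, 0, 0, 50, 68, -0.7, -0.5, 0.3, 0, 0]

```text
time: 35.98
tool_pos: [444.8, 76.9, 232.2]
tcp_rot: [-0.472, -0.526, -0.473, 0.526]
ft_force: [-0.4, -0.1, 0.7]
grip_width: 49.9
```

step_arm:
  rows: [8, 0, 0, 0, 0, 0, 0, 8, 0, 0, 0, 0, 0, 0, 8, 0, 0, 0, 0, 0, 0, 8, 0, 0, 0, 0, 0, 0, 8, 0, 0, 0, 0, 0, 0]

```text
time: 36.4
tool_pos: [445.5, 76.9, 233.9]
tcp_rot: [0.472, 0.527, 0.472, -0.525]
ft_force: [-0.8, -5.0, 5.1]
grip_width: 13.0
```

step_arm:
  rows: [8, 0, 0, 0, 0, 0, 0, 8, 0, 0, 0, 0, 0, 0, 8, 0, 0, 0, 0, 0, 0, 8, 0, 0, 0, 0, 0, 0, 8, 0, 0, 0, 0, 0, 0]

```text
time: 36.82
tool_pos: [445.5, 76.9, 233.9]
tcp_rot: [0.472, 0.527, 0.472, -0.525]
ft_force: [-0.3, -4.6, 5.7]
grip_width: 13.1
```

Run:
```python
from h import *
show()
p,M=pose()
plan([(p[0],p[1],360,-96),(490,-20,370,-62),(500,-150,370,-28),(491.2,-260.7,350,7.15)])
```

```text
t 36.82 p [445.5  76.9 233.9] jaw -96.19 tilt [ 0.0017  0.0015 -1.    ] w 13.1 F [-0.3 -4.6  5.7] M [-0.73  0.07 -0.  ] j [  6.  28. 125.   0.  27. 102.]
[-126.09, 0.2, -0.21, -0.19, -0.1, -0.09] dist 126 turn 0
[-10.0, 54.4, 91.67, -34.0, 0.0, 0.0] dist 107 turn 34
[0.0, -52.2, 119.48, -34.0, 0.0, 0.0] dist 130 turn 34
[20.0, -101.87, 44.2, -35.15, 0.0, 0.0] dist 113 turn 35
```

step_arm:
  rows: [8, -20, 0, 0, 0, 0, 0, 8, -50, 0, 0, 0, 0, 0, 8, -90, 0, 0, 0, 0, 0, 8, -126, 0, 0, 0, 0, 0, 8, -126, 0, 0, 0, 0, 0]

```text
time: 37.23
tool_pos: [446.7, 77.0, 365.3]
tcp_rot: [0.474, 0.529, 0.471, -0.523]
ft_force: [3.7, 0.6, -2.9]
grip_width: 12.8
```

step_arm:
  rows: [8, -10, 54.5, 91.5, -34, 0, 0, 8, -10, 54.5, 91.5, -34, 0, 0, 8, -10, 54.5, 91.5, -34, 0, 0, 8, -10, 54.5, 91.5, -34, 0, 0, 8, -10, 54.5, 91.5, -34, 0, 0]

```text
time: 37.65
tool_pos: [490.0, -21.9, 369.0]
tcp_rot: [0.603, 0.37, 0.603, -0.369]
ft_force: [-0.7, 0.6, -4.4]
grip_width: 12.9
```

step_arm:
  rows: [8, 0, -52, 119.5, -34, 0, 0, 8, 0, -52, 119.5, -34, 0, 0, 8, 0, -52, 119.5, -34, 0, 0, 8, 0, -52, 119.5, -34, 0, 0, 8, 0, -52, 119.5, -34, 0, 0]

```text
time: 38.07
tool_pos: [497.0, -154.0, 368.6]
tcp_rot: [0.683, 0.185, 0.682, -0.185]
ft_force: [-0.2, 0.4, -3.5]
grip_width: 13.2
```

step_arm:
  rows: [8, 20, -102, 44, -35, 0, 0, 8, 20, -102, 44, -35, 0, 0, 8, 20, -102, 44, -35, 0, 0, 8, 20, -102, 44, -35, 0, 0, 8, 20, -102, 44, -35, 0, 0]

```text
time: 38.48
tool_pos: [482.2, -262.4, 347.7]
tcp_rot: [0.707, -0.019, 0.707, 0.02]
ft_force: [-0.9, 0.2, -3.9]
grip_width: 12.7
```

step_arm:
  rows: [8, 30, 0, 0, 0, 0, 0, 8, 30, 0, 0, 0, 0, 0, 8, 30, 0, 0, 0, 0, 0, 8, 30, 0, 0, 0, 0, 0, 8, 30, 0, 0, 0, 0, 0]

```text
time: 38.9
tool_pos: [483.3, -260.3, 319.5]
tcp_rot: [0.707, -0.018, 0.706, 0.019]
ft_force: [-0.4, 0.2, -3.2]
grip_width: 13.1
```

Run:
```python
from h import *
show()
plan([(491.2,-260.6,253,7.15)])
s=get_image('side');crop(s,260,60,410,210,4,'pics/q6.png')
```

```text
t 38.9 p [ 483.3 -260.3  319.5] jaw 2.97 tilt [ 0.0011  0.001  -1.    ] w 13.1 F [-0.4  0.2 -3.2] M [ 0.03 -0.03 -0.01] j [-31.  26. 110.   0.  45. -35.]
[66.55, -0.79, 7.78, -4.18, 0.06, -0.05] dist 67 turn 4
```

View pics/q6.png

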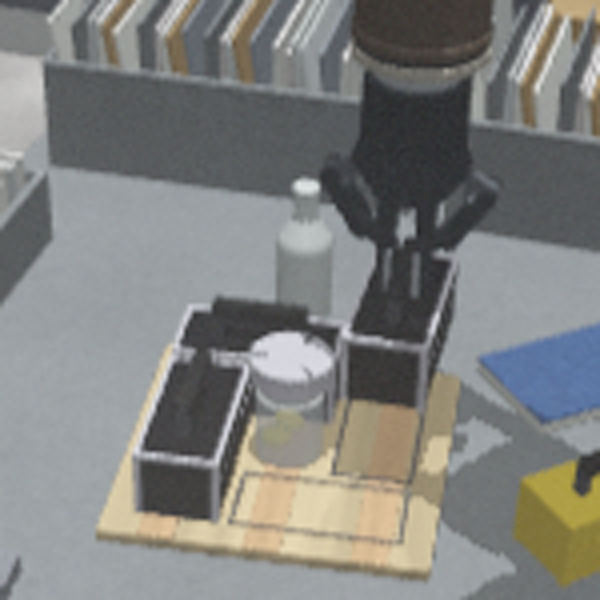

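step_arm:
  rows: [8, 10, -0.8, 7.8, -4.2, 0, 0, 8, 30, -0.8, 7.8, -4.2, 0, 0, 8, 50, -0.8, 7.8, -4.2, 0, 0, 8, 66, -0.8, 7.8, -4.2, 0, 0, 8, 66, -0.8, 7.8, -4.2, 0, 0]

```text
time: 39.37
tool_pos: [490.3, -260.1, 250.7]
tcp_rot: [0.705, -0.043, 0.706, 0.045]
ft_force: [-2.0, 0.7, -5.0]
grip_width: 12.8
```

step_arm:
  rows: [8, 0, 0, 0, 0, 0, 0, 8, 0, 0, 0, 0, 0, 0, 8, 0, 0, 0, 0, 0, 0, 8, 0, 0, 0, 0, 0, 0, 8, 0, 0, 0, 0, 0, 0]

```text
time: 39.78
tool_pos: [491.1, -260.8, 253.4]
tcp_rot: [0.706, -0.044, 0.705, 0.045]
ft_force: [-1.0, -0.4, -3.6]
grip_width: 13.3
```

Run:
```python
from h import *
show()
plan([(491.2,-260.6,246,7.15)])
s=get_image('side');crop(s,270,100,400,210,6,'pics/q7.png')
```

```text
t 39.78 p [ 491.1 -260.8  253.4] jaw 7.19 tilt [ 1.3e-03  8.0e-04 -1.0e+00] w 13.3 F [-1.  -0.4 -3.6] M [-0.01 -0.04 -0.01] j [-31.  32. 111.   0.  37. -38.]
[7.39, 0.14, 0.12, 0.04, 0.08, -0.04] dist 7 turn 0
```

View pics/q7.png

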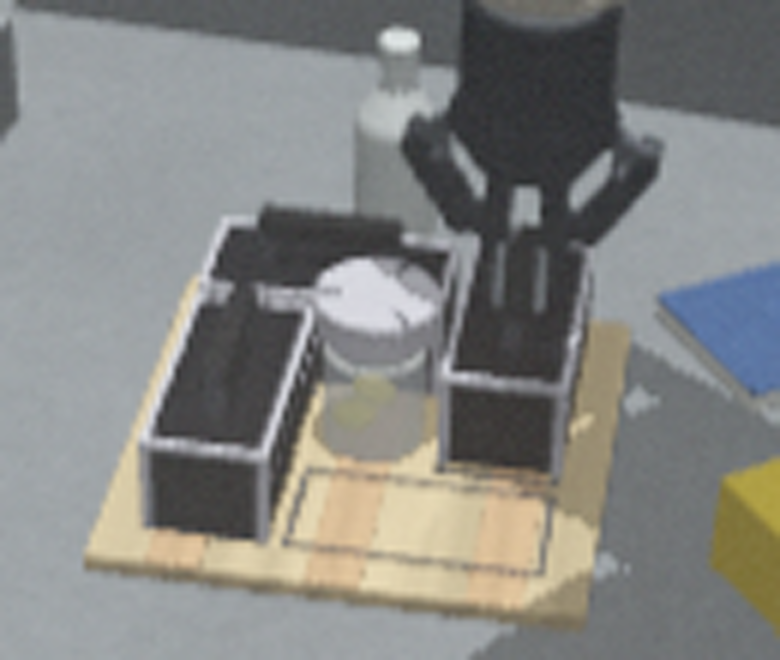

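step_arm:
  rows: [8, 2, 0, 0, 0, 0, 0, 8, 4, 0, 0, 0, 0, 0, 8, 6, 0, 0, 0, 0, 0, 8, 7.5, 0, 0, 0, 0, 0, 8, 7.5, 0, 0, 0, 0, 0]

```text
time: 40.25
tool_pos: [490.5, -260.6, 245.9]
tcp_rot: [0.706, -0.044, 0.706, 0.045]
ft_force: [-9.2, 1.5, 22.7]
grip_width: 13.0
```

Run:
```python
from h import *
show()
```

```text
t 40.25 p [ 490.5 -260.6  245.9] jaw 7.19 tilt [-2.0e-04  1.5e-03 -1.0e+00] w 13.0 F [-9.2  1.5 22.7] M [0.42 1.25 0.01] j [-31.  32. 112.   0.  36. -38.]
```

step_arm:
  rows: [36, 0, 0, 0, 0, 0, 0, 36, 0, 0, 0, 0, 0, 0, 36, 0, 0, 0, 0, 0, 0, 36, 0, 0, 0, 0, 0, 0, 36, 0, 0, 0, 0, 0, 0]

```text
time: 40.67
tool_pos: [490.9, -260.6, 244.9]
tcp_rot: [0.706, -0.044, 0.706, 0.045]
ft_force: [-0.5, 0.1, 0.3]
grip_width: 36.0
```

step_arm:
  rows: [36, -30, 0, 0, 0, 0, 0, 36, -60, 0, 0, 0, 0, 0, 36, -100, 0, 0, 0, 0, 0, 36, -130, 0, 0, 0, 0, 0, 36, -130, 0, 0, 0, 0, 0]

```text
time: 41.08
tool_pos: [492.2, -261.6, 380.9]
tcp_rot: [0.708, -0.045, 0.703, 0.043]
ft_force: [2.1, 0.3, 0.4]
grip_width: 36.0
```

Run:
```python
from h import *
show()
t=get_image('top');pickle.dump(t,open('t4.pkl','wb'));cv2.imwrite('pics/t4.png',t['img'])
for c in cases(t): print(c[0].round(),c[1].round(1),round(c[2],1),round(c[3],1),round(c[4],1))
plan([(540,-90,380,-24),(540,80,380,-56),(510,240,380,-88),(430.5,360,310,-106.5)])
```

```text
t 41.08 p [ 492.2 -261.6  380.9] jaw 7.19 tilt [ 0.0073 -0.0028 -1.    ] w 36.0 F [2.1 0.3 0.4] M [-0.02 -0.05 -0.01] j [-31.  22. 105.   0.  53. -38.]
[399. 169.] [ 620.1 -175.1] -83.2 136.1 74.2
[193. 241.] [430.6 361.1] -16.5 135.6 71.8
[-1.74, 163.88, 69.41, 31.19, 0.31, 0.04] dist 178 turn 31
[0.0, 155.3, -69.15, 32.0, 0.0, 0.0] dist 170 turn 32
[0.0, 64.6, -149.42, 32.0, 0.0, 0.0] dist 163 turn 32
[70.0, -75.26, -122.7, 18.5, 0.0, 0.0] dist 160 turn 19
```

View pics/t4.png

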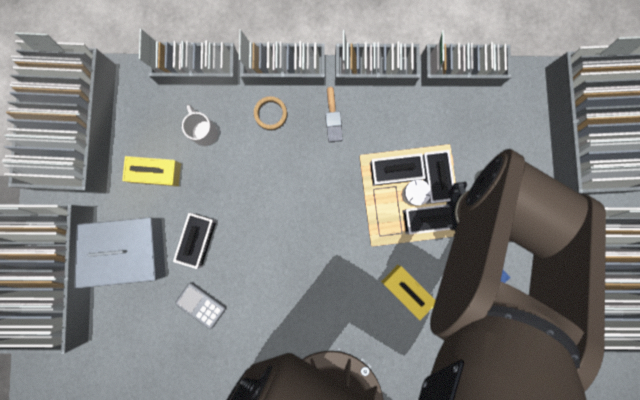

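step_arm:
  rows: [50, -2, 164, 69, 31, 0.3, 0, 50, -2, 164, 69, 31, 0.3, 0, 50, -2, 164, 69, 31, 0.3, 0, 50, -2, 164, 69, 31, 0.3, 0, 50, -2, 164, 69, 31, 0.3, 0]

```text
time: 41.55
tool_pos: [538.7, -87.4, 376.3]
tcp_rot: [0.689, 0.148, 0.694, -0.147]
ft_force: [0.9, -0.4, 0.1]
grip_width: 49.9
```

step_arm:
  rows: [50, 0, 155, -69, 32, 0, 0, 50, 0, 155, -69, 32, 0, 0, 50, 0, 155, -69, 32, 0, 0, 50, 0, 155, -69, 32, 0, 0, 50, 0, 155, -69, 32, 0, 0]

```text
time: 41.97
tool_pos: [537.6, 83.0, 376.7]
tcp_rot: [0.622, 0.332, 0.627, -0.333]
ft_force: [0.1, -0.1, -0.7]
grip_width: 50.1
```

step_arm:
  rows: [50, 0, 65, -149, 32, 0, 0, 50, 0, 65, -149, 32, 0, 0, 50, 0, 65, -149, 32, 0, 0, 50, 0, 65, -149, 32, 0, 0, 50, 0, 65, -149, 32, 0, 0]

```text
time: 42.38
tool_pos: [507.1, 243.3, 377.2]
tcp_rot: [0.506, 0.49, 0.511, -0.492]
ft_force: [-0.6, -0.4, 0.1]
grip_width: 50.2
```

step_arm:
  rows: [50, 70, -75, -123, 18.5, 0, 0, 50, 70, -75, -123, 18.5, 0, 0, 50, 70, -75, -123, 18.5, 0, 0, 50, 70, -75, -123, 18.5, 0, 0, 50, 70, -75, -123, 18.5, 0, 0]

```text
time: 42.8
tool_pos: [424.0, 363.4, 304.9]
tcp_rot: [-0.423, -0.562, -0.427, 0.568]
ft_force: [-0.8, -0.7, -1.0]
grip_width: 49.6
```

step_arm:
  rows: [50, 0, 0, 0, 0, 0, 0, 50, 0, 0, 0, 0, 0, 0, 50, 0, 0, 0, 0, 0, 0, 50, 0, 0, 0, 0, 0, 0, 50, 0, 0, 0, 0, 0, 0]

```text
time: 43.22
tool_pos: [429.0, 359.5, 309.3]
tcp_rot: [-0.422, -0.566, -0.425, 0.567]
ft_force: [-0.5, -0.1, -0.5]
grip_width: 49.8
```

Run:
```python
from h import *
show()
plan([(430.2,359.5,233,-106.4)])
s=get_image('side');crop(s,230,200,410,380,4,'pics/p5.png')
p=proj(s,R.from_euler('z',-16.4,degrees=True).apply([[65,32,55],[-65,32,55],[-65,-32,55],[65,-32,55]])+[430.2,359.5,0]);print(((p-[230,200])*4).round(0).tolist())
t=get_image('top');crop(t,330,115,490,265,4,'pics/t5.png');pickle.dump(t,open('t5.pkl','wb'))
```

```text
t 43.22 p [429.  359.5 309.3] jaw -106.39 tilt [-0.0043  0.0027 -1.    ] w 49.8 F [-0.5 -0.1 -0.5] M [ 0.01  0.01 -0.  ] j [ 37.  27. 109.   0.  44. 143.]
[76.28, 1.52, -0.27, 0.01, -0.08, 0.28] dist 76 turn 0
[[189.0, 490.0], [395.0, 618.0], [463.0, 524.0], [262.0, 407.0]]
```

View pics/p5.png

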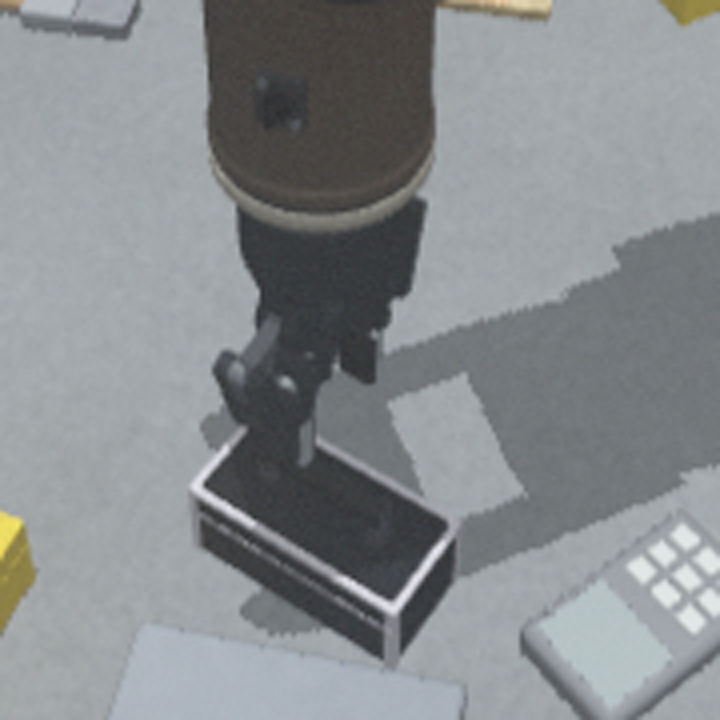

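View pics/t5.png

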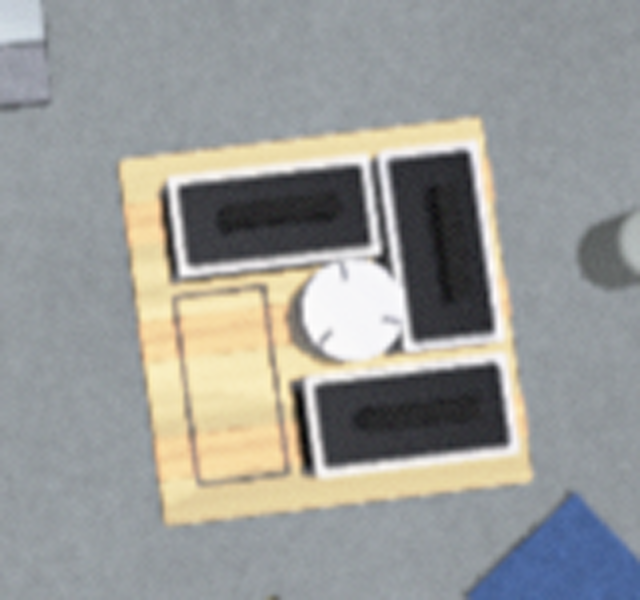

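step_arm:
  rows: [50, 30, 1, -0.3, 0, 0, 0.2, 50, 55, 1, -0.3, 0, 0, 0.2, 50, 70, 1, -0.3, 0, 0, 0.2, 50, 76, 1, -0.3, 0, 0, 0.2, 50, 76, 1, -0.3, 0, 0, 0.2]

```text
time: 43.73
tool_pos: [428.8, 359.9, 231.8]
tcp_rot: [-0.423, -0.565, -0.425, 0.567]
ft_force: [0.4, 0.4, 0.9]
grip_width: 49.9
```

step_arm:
  rows: [8, 0, 0, 0, 0, 0, 0, 8, 0, 0, 0, 0, 0, 0, 8, 0, 0, 0, 0, 0, 0, 8, 0, 0, 0, 0, 0, 0, 8, 0, 0, 0, 0, 0, 0]

```text
time: 44.15
tool_pos: [429.1, 360.4, 233.8]
tcp_rot: [0.423, 0.566, 0.425, -0.566]
ft_force: [-0.9, -3.2, 8.9]
grip_width: 12.9
```

step_arm:
  rows: [8, 0, 0, 0, 0, 0, 0, 8, 0, 0, 0, 0, 0, 0, 8, 0, 0, 0, 0, 0, 0, 8, 0, 0, 0, 0, 0, 0, 8, 0, 0, 0, 0, 0, 0]

```text
time: 44.57
tool_pos: [429.2, 360.4, 233.7]
tcp_rot: [0.423, 0.566, 0.425, -0.566]
ft_force: [-0.8, -3.0, 7.9]
grip_width: 12.5
```

Run:
```python
from h import *
show()
p,M=pose()
plan([(p[0],p[1],360,-106.4),(510,230,370,-96),(545,60,370,-88),(530,-90,370,-83),(510.7,-152.3,340,-82.85)])
```

```text
t 44.57 p [429.2 360.4 233.7] jaw -106.31 tilt [-7.0e-04  1.8e-03 -1.0e+00] w 12.5 F [-0.8 -3.   7.9] M [-0.45  0.05  0.02] j [ 37.  34. 111.   0.  35. 143.]
[-126.27, -0.15, -0.2, 0.09, -0.09, 0.07] dist 126 turn 0
[-10.0, 114.37, 102.26, -10.4, 0.0, 0.0] dist 154 turn 10
[0.0, 52.58, 165.41, -8.0, 0.0, 0.0] dist 174 turn 8
[0.0, -20.23, 149.39, -5.0, 0.0, 0.0] dist 151 turn 5
[30.0, -26.75, 59.48, -0.15, 0.0, 0.0] dist 72 turn 0
```

step_arm:
  rows: [8, -20, 0, 0, 0, 0, 0, 8, -50, 0, 0, 0, 0, 0, 8, -90, 0, 0, 0, 0, 0, 8, -126, 0, 0, 0, 0, 0, 8, -126, 0, 0, 0, 0, 0]

```text
time: 44.98
tool_pos: [430.5, 361.3, 365.5]
tcp_rot: [0.423, 0.569, 0.425, -0.563]
ft_force: [2.8, 1.1, -3.1]
grip_width: 12.9
```

step_arm:
  rows: [8, -10, 114, 102, -10.4, 0, 0, 8, -10, 114, 102, -10.4, 0, 0, 8, -10, 114, 102, -10.4, 0, 0, 8, -10, 114, 102, -10.4, 0, 0, 8, -10, 114, 102, -10.4, 0, 0]

```text
time: 45.4
tool_pos: [512.4, 226.0, 368.6]
tcp_rot: [0.473, 0.526, 0.473, -0.526]
ft_force: [0.9, -0.2, -5.5]
grip_width: 12.7
```

step_arm:
  rows: [8, 0, 52.5, 165, -8, 0, 0, 8, 0, 52.5, 165, -8, 0, 0, 8, 0, 52.5, 165, -8, 0, 0, 8, 0, 52.5, 165, -8, 0, 0, 8, 0, 52.5, 165, -8, 0, 0]

```text
time: 45.82
tool_pos: [545.6, 56.3, 367.8]
tcp_rot: [0.508, 0.491, 0.509, -0.492]
ft_force: [0.5, 0.4, -5.3]
grip_width: 13.1
```

step_arm:
  rows: [8, 0, -20, 149, -5, 0, 0, 8, 0, -20, 149, -5, 0, 0, 8, 0, -20, 149, -5, 0, 0, 8, 0, -20, 149, -5, 0, 0, 8, 0, -20, 149, -5, 0, 0]

```text
time: 46.23
tool_pos: [529.9, -93.0, 367.6]
tcp_rot: [0.529, 0.469, 0.53, -0.469]
ft_force: [0.3, 0.2, -4.3]
grip_width: 13.1
```

step_arm:
  rows: [8, 30, -27, 59, 0, 0, 0, 8, 30, -27, 59, 0, 0, 0, 8, 30, -27, 59, 0, 0, 0, 8, 30, -27, 59, 0, 0, 0, 8, 30, -27, 59, 0, 0, 0]

```text
time: 46.65
tool_pos: [511.0, -150.5, 337.8]
tcp_rot: [0.529, 0.468, 0.531, -0.468]
ft_force: [0.3, 0.2, -4.8]
grip_width: 12.9
```

step_arm:
  rows: [8, 0, 0, 0, 0, 0, 0, 8, 0, 0, 0, 0, 0, 0, 8, 0, 0, 0, 0, 0, 0, 8, 0, 0, 0, 0, 0, 0, 8, 0, 0, 0, 0, 0, 0]

```text
time: 47.07
tool_pos: [511.2, -150.4, 338.3]
tcp_rot: [0.529, 0.468, 0.531, -0.468]
ft_force: [1.1, 0.1, -5.4]
grip_width: 13.1
```

Run:
```python
from h import *
show()
plan([(509.8,-152.3,254,-82.85)])
s=get_image('side');crop(s,260,60,410,210,4,'pics/q8.png')
t=pickle.load(open('t5.pkl','rb'))
for c in cases(t,67): print(c[0].round(),c[1].round(1),round(c[2],1),round(c[3],1),round(c[4],1))
```

```text
t 47.07 p [ 511.2 -150.4  338.3] jaw -82.88 tilt [-0.0013  0.0012 -1.    ] w 13.1 F [ 1.1  0.1 -5.4] M [-0.03  0.05  0.01] j [-20.  23. 111.   0.  46.  63.]
[84.26, -1.49, 1.87, -0.03, -0.08, 0.06] dist 84 turn 0
[440. 176.] [ 599.3 -280.4] 6.2 139.8 74.3
[399. 169.] [ 618.5 -172.7] -83.7 134.5 73.7
[433. 219.] [ 490.5 -262. ] -83.3 136.0 72.9
```

View pics/q8.png

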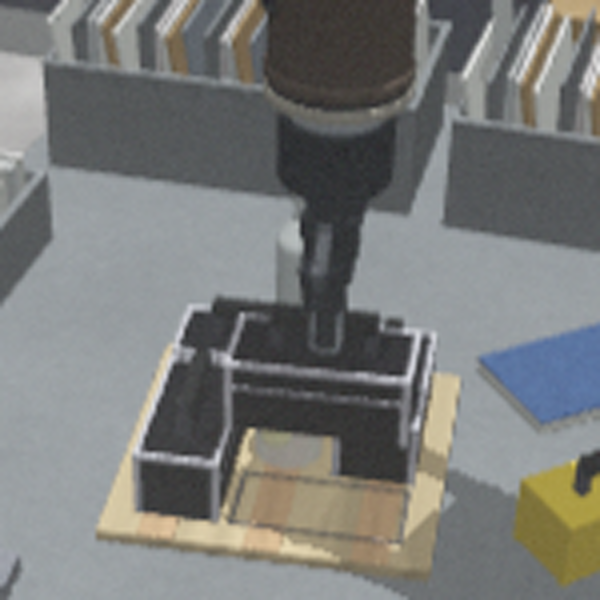

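step_arm:
  rows: [8, 30, -1.4, 1.8, 0, 0, 0, 8, 55, -1.4, 1.8, 0, 0, 0, 8, 75, -1.4, 1.8, 0, 0, 0, 8, 84, -1.4, 1.8, 0, 0, 0, 8, 84, -1.4, 1.8, 0, 0, 0]

```text
time: 47.53
tool_pos: [509.2, -152.3, 252.4]
tcp_rot: [0.528, 0.468, 0.532, -0.469]
ft_force: [-0.6, 0.0, -4.8]
grip_width: 12.8
```

step_arm:
  rows: [8, 0, 0, 0, 0, 0, 0, 8, 0, 0, 0, 0, 0, 0, 8, 0, 0, 0, 0, 0, 0, 8, 0, 0, 0, 0, 0, 0, 8, 0, 0, 0, 0, 0, 0]

```text
time: 47.95
tool_pos: [509.9, -152.7, 254.9]
tcp_rot: [0.53, 0.468, 0.53, -0.468]
ft_force: [-0.8, -0.4, -4.9]
grip_width: 12.8
```

Run:
```python
from h import *
show()
plan([(509.8,-152.3,246,-82.85)])
s=get_image('side');crop(s,270,100,400,210,6,'pics/q9.png')
```

```text
t 47.95 p [ 509.9 -152.7  254.9] jaw -82.91 tilt [-4.e-04  8.e-04 -1.e+00] w 12.8 F [-0.8 -0.4 -4.9] M [ 0.03 -0.03  0.07] j [-20.  30. 114.   0.  36.  63.]
[8.86, -0.09, -0.36, -0.06, -0.05, 0.02] dist 9 turn 0
```

View pics/q9.png

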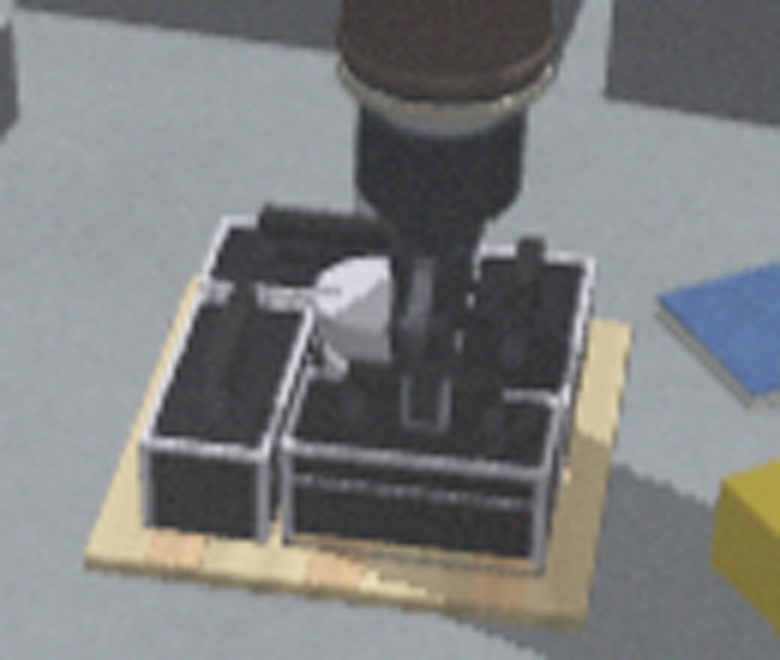

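step_arm:
  rows: [8, 3, 0, -0.3, 0, 0, 0, 8, 5, 0, -0.3, 0, 0, 0, 8, 7, 0, -0.3, 0, 0, 0, 8, 9, 0, -0.3, 0, 0, 0, 8, 9, 0, -0.3, 0, 0, 0]

```text
time: 48.42
tool_pos: [509.4, -151.9, 245.8]
tcp_rot: [0.529, 0.468, 0.531, -0.468]
ft_force: [-6.6, 7.8, 21.4]
grip_width: 13.1
```

Run:
```python
from h import *
show()
```

```text
t 48.42 p [ 509.4 -151.9  245.8] jaw -82.92 tilt [-0.0021  0.0019 -1.    ] w 13.1 F [-6.6  7.8 21.4] M [1.37 0.83 0.03] j [-20.  31. 115.   0.  35.  63.]
```

step_arm:
  rows: [36, 0, 0, 0, 0, 0, 0, 36, 0, 0, 0, 0, 0, 0, 36, 0, 0, 0, 0, 0, 0, 36, 0, 0, 0, 0, 0, 0, 36, 0, 0, 0, 0, 0, 0]

```text
time: 48.83
tool_pos: [509.8, -152.3, 245.0]
tcp_rot: [0.529, 0.468, 0.531, -0.468]
ft_force: [-0.8, 0.5, -0.2]
grip_width: 35.8
```

step_arm:
  rows: [36, -30, 0, 0, 0, 0, 0, 36, -60, 0, 0, 0, 0, 0, 36, -100, 0, 0, 0, 0, 0, 36, -130, 0, 0, 0, 0, 0, 36, -130, 0, 0, 0, 0, 0]

```text
time: 49.25
tool_pos: [511.4, -153.0, 380.7]
tcp_rot: [0.532, 0.469, 0.528, -0.467]
ft_force: [1.3, -0.5, -0.2]
grip_width: 36.2
```

step_arm:
  rows: [36, 0, 0, -200, 0, 0, 0, 36, 0, 0, -200, 0, 0, 0, 36, 0, 0, -200, 0, 0, 0, 36, 0, 0, -200, 0, 0, 0, 36, 0, 0, -200, 0, 0, 0]

```text
time: 49.67
tool_pos: [484.4, 48.2, 375.4]
tcp_rot: [0.529, 0.468, 0.531, -0.468]
ft_force: [1.1, -0.5, 0.4]
grip_width: 35.8
```

step_arm:
  rows: [36, 0, 0, -150, 0, 0, 0, 36, 0, 0, -150, 0, 0, 0, 36, 0, 0, -150, 0, 0, 0, 36, 0, 0, -150, 0, 0, 0, 36, 0, 0, -150, 0, 0, 0]

```text
time: 50.08
tool_pos: [466.0, 198.9, 375.6]
tcp_rot: [0.53, 0.468, 0.532, -0.467]
ft_force: [0.0, 0.4, -0.2]
grip_width: 35.9
```

Run:
```python
from h import *
show()
t=get_image('top');s=get_image('side');pickle.dump(t,open('t6.pkl','wb'));pickle.dump(s,open('s6.pkl','wb'))
for c in cases(t,67): print(c[0].round(),c[1].round(1),round(c[2],1),round(c[3],1),round(c[4],1))
crop(t,330,115,490,265,5,'pics/t6.png');crop(s,270,100,400,210,6,'pics/s6.png');cv2.imwrite('pics/t6f.png',t['img'])
```

```text
t 50.08 p [466.  198.9 375.6] jaw -82.72 tilt [-0.0012  0.0023 -1.    ] w 35.9 F [ 0.   0.4 -0.2] M [-0.03  0.04  0.01] j [ 20.  18. 112.   0.  50. 102.]
[440. 176.] [ 599.2 -280.6] 6.6 139.8 74.8
[399. 169.] [ 618.4 -173. ] -83.1 134.7 73.6
[390. 210.] [ 511.6 -153.1] 7.5 138.0 70.9
[433. 219.] [ 490.2 -261.3] -82.8 138.0 72.9
```

View pics/t6.png

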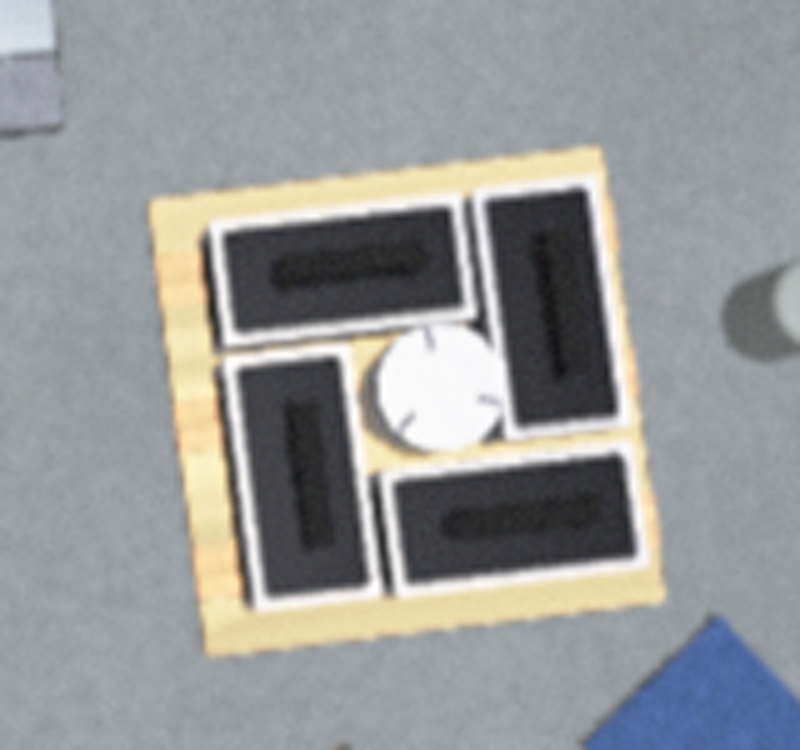

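View pics/s6.png

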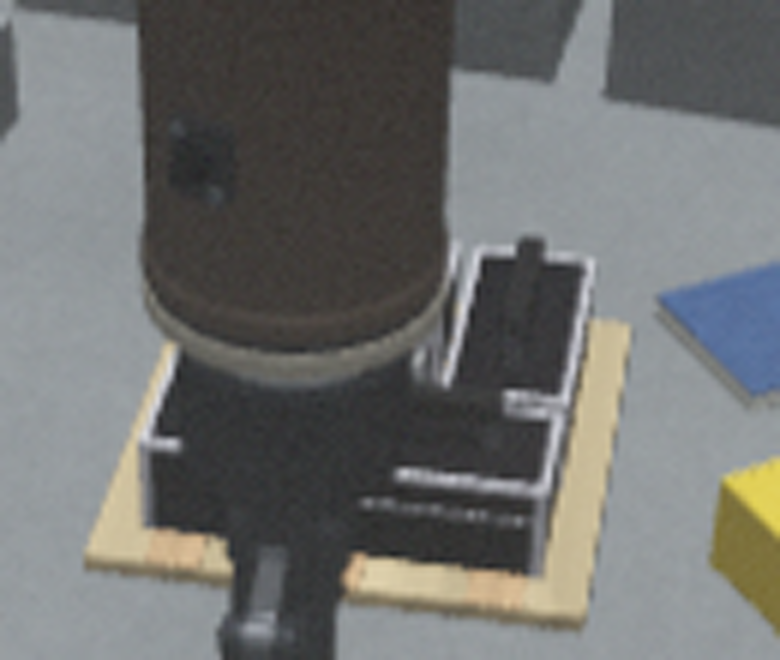

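View pics/t6f.png

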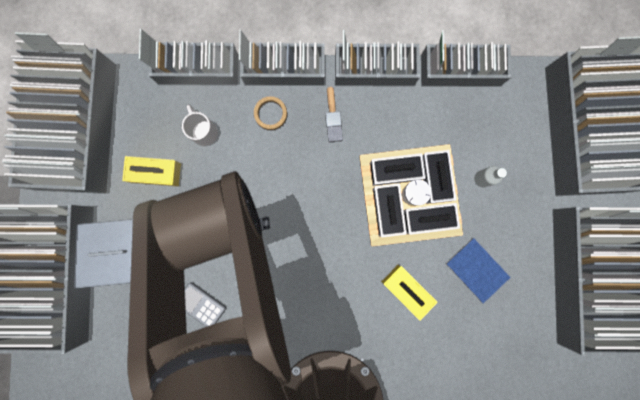

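Run:
```python
from h import *
s=pickle.load(open('side0.pkl','rb'))
for a in(13.5,133.5):
  for z in(72,76,80,92):
    print(a,z,((proj(s,[[555.3+26*np.cos(np.radians(a)),-216+26*np.sin(np.radians(a)),z]])-[310,130])*14).round())
crop(s,310,130,355,185,14,'pics/r.png')
t=pickle.load(open('t6.pkl','rb'))
crop(t,395,170,440,215,14,'pics/r2.png')
print(((proj(t,[[555.3,-216,100]])-[395,170])*14).round())
```

```text
13.5 72 [[198. 365.]]
13.5 76 [[198. 350.]]
13.5 80 [[198. 335.]]
13.5 92 [[199. 289.]]
133.5 72 [[371. 434.]]
133.5 76 [[372. 419.]]
133.5 80 [[372. 404.]]
133.5 92 [[374. 358.]]
[[323. 302.]]
```

View pics/r.png

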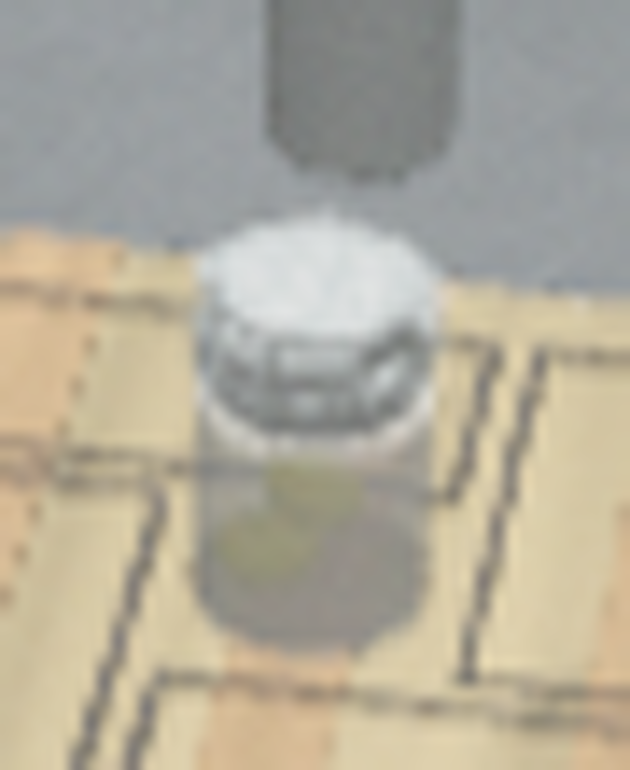

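View pics/r2.png

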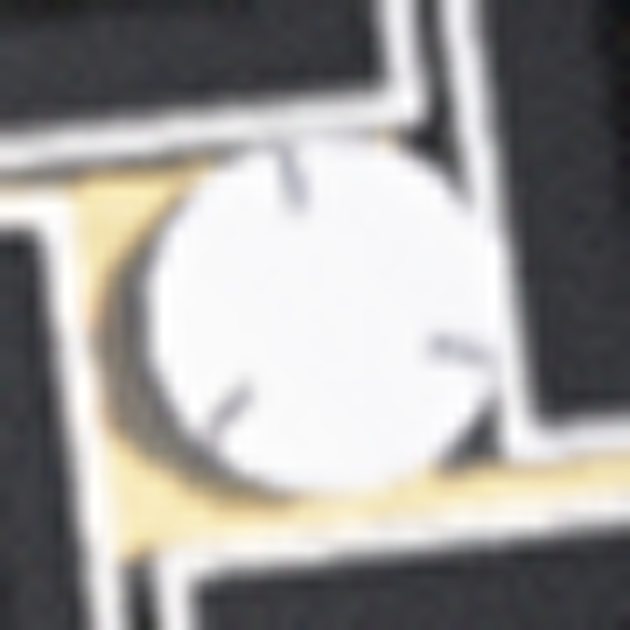

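Run:
```python
from h import *
s=get_image('side')
# side img crops: name, origin, factor, pixels, ztop, centre
for n,o,f,px,z,c,j in (('l3',(270,80),4.6,[[283,238],[262,273]],145,(554.3,-216.2),-22.1),('l6',(270,80),4.6,[[310,284],[312,320]],111.5,(554.6,-215.8),53.2),('j1',(280,130),7,[[402,101],[398,160]],100,(555.5,-216),-70),('l2',(240,120),3.5,[[278,456],[315,493],[343,443]],141,(433.6,225.7),27),('l1',(240,170),3.5,[[275,400],[312,438],[338,394]],20,(433.6,225.3),27)):
    P=onz(s,(np.array(px)+.5)/f-.5+o,z)[:,:2]-c
    print(n,'r',np.hypot(*P.T).round(0),'ang',np.degrees(np.arctan2(P[:,1],P[:,0])).round(0),'mod',(np.degrees(np.arctan2(P[:,1],P[:,0]))%120).round(0),'jaw-mod',((np.degrees(np.arctan2(P[:,1],P[:,0]))-j)%120).round(0))
```

```text
l3 r [27. 25.] ang [-58.  53.] mod [62. 53.] jaw-mod [84. 75.]
l6 r [27. 22.] ang [-100.  143.] mod [20. 23.] jaw-mod [87. 90.]
j1 r [29. 21.] ang [-100.  137.] mod [20. 17.] jaw-mod [90. 87.]
l2 r [24. 21. 28.] ang [  -5.  110. -115.] mod [115. 110.   5.] jaw-mod [88. 83. 98.]
l1 r [26. 21. 25.] ang [  -7.  111. -123.] mod [113. 111. 117.] jaw-mod [86. 84. 90.]
```

```bash
cat > dash.py <<'E'
from h import *
def dash(d,c,z,f=10):
    c=np.array(c,float)
    # unwrap in world coordinates: sample brightness at r 18..30 for each angle
    th=np.radians(np.arange(0,360,1.0));prof=[]
    # refine centre from image: bright blob
    g=d['img'].min(2).astype(np.float32)
    for r in np.arange(19,27,1.0):
        uv=proj(d,np.c_[c[0]+r*np.cos(th),c[1]+r*np.sin(th),z+0*th]).astype(np.float32)
        prof.append(cv2.remap(g,uv[:,0].reshape(1,-1),uv[:,1].reshape(1,-1),cv2.INTER_CUBIC)[0])
    p=np.median(prof,0); 
    h=[p[k:k+120] for k in(0,120,240)]
    out=[]
    w0=np.clip(np.median(p)-p,0,None)
    for k in range(3): out.append(0)
    from scipy.signal import find_peaks
    ws=np.convolve(np.r_[w0,w0,w0],np.hanning(9)/4,'same')[360:720]
    pk=np.argsort(ws)[::-1];sel=[]
    for i in pk:
        if all(min(abs(i-j),360-abs(i-j))>60 for j in sel): sel.append(i)
        if len(sel)==3: break
    z3=np.exp(3j*np.radians(sel)).sum()
    print(sorted(sel),[round(ws[i]) for i in sel],'mod120',round(np.degrees(np.angle(z3))/3%120,1))
if __name__=='__main__':
    t0=pickle.load(open('top0.pkl','rb'))
    dash(t0,(433.6,225.5),20)
    for n in('t1','t3','t4','t5','t6'):
        for c in((555.3,-216),(554.5,-216.5),(556,-215)):
            print(n,c,end=' ');dash(pickle.load(open(n+'.pkl','rb')),c,100)
E
python3 dash.py
```

```text
[np.int64(114), np.int64(235), np.int64(351)] [82, 67, 60] mod120 113.3
t1 (555.3, -216) [np.int64(16), np.int64(135), np.int64(252)] [62, 60, 55] mod120 14.3
t1 (554.5, -216.5) [np.int64(16), np.int64(133), np.int64(254)] [61, 61, 56] mod120 14.3
t1 (556, -215) [np.int64(14), np.int64(138), np.int64(252)] [63, 61, 53] mod120 14.7
t3 (555.3, -216) [np.int64(16), np.int64(135), np.int64(252)] [65, 63, 58] mod120 14.3
t3 (554.5, -216.5) [np.int64(16), np.int64(133), np.int64(254)] [65, 63, 59] mod120 14.3
t3 (556, -215) [np.int64(14), np.int64(138), np.int64(251)] [66, 65, 57] mod120 14.3
t4 (555.3, -216) [np.int64(16), np.int64(135), np.int64(251)] [111, 58, 57] mod120 14.0
t4 (554.5, -216.5) [np.int64(16), np.int64(133), np.int64(253)] [118, 58, 56] mod120 14.0
t4 (556, -215) [np.int64(14), np.int64(138), np.int64(250)] [92, 59, 58] mod120 14.0
t5 (555.3, -216) [np.int64(16), np.int64(135), np.int64(252)] [62, 58, 55] mod120 14.3
t5 (554.5, -216.5) [np.int64(16), np.int64(133), np.int64(254)] [61, 59, 56] mod120 14.3
t5 (556, -215) [np.int64(14), np.int64(138), np.int64(251)] [63, 59, 54] mod120 14.3
t6 (555.3, -216) [np.int64(16), np.int64(135), np.int64(252)] [58, 55, 51] mod120 14.3
t6 (554.5, -216.5) [np.int64(16), np.int64(133), np.int64(254)] [56, 55, 52] mod120 14.3
t6 (556, -215) [np.int64(14), np.int64(138), np.int64(251)] [60, 56, 49] mod120 14.3
```

Run:
```python
from h import *
s=pickle.load(open('side0.pkl','rb'));t=pickle.load(open('top0.pkl','rb'))
def arc(d,im,o,f,a0,a1,r,z,col):
    a=np.radians(np.linspace(a0,a1,30));p=(proj(d,np.c_[555.3+r*np.cos(a),-216+r*np.sin(a),z+0*a])-o+.5)*f-.5
    cv2.polylines(im,[np.int32(p)],False,col,1)
def big(d,x0,y0,x1,y1,f):
    im=cv2.resize(d['img'][y0:y1,x0:x1],None,fx=f,fy=f,interpolation=cv2.INTER_CUBIC).astype(float)
    return np.clip((im-90)*1.6,0,255).astype(np.uint8)
a=big(s,314,142,346,165,12);b=a.copy();c=a.copy()
for im,st in((b,7.15),(c,104.3)):
    for k in range(3):
        q=st+120*k;arc(s,im,np.array([314,142]),12,q-88,q,25,92,(0,0,255)); arc(s,im,np.array([314,142]),12,q-90-3,q-90+3,26,80,(255,0,0))
cv2.imwrite('pics/v.png',np.vstack([np.hstack([a,b]),np.hstack([c,c*0])]))
e=big(t,404,180,430,206,14);g=e.copy();h=e.copy()
for im,st in((g,7.15),(h,104.3)):
    for k in range(3):
        q=st+120*k;arc(t,im,np.array([404,180]),14,q-88,q,25,92,(0,0,255))
cv2.imwrite('pics/v2.png',np.hstack([e,g]))
```

```text
(no output)
```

View pics/v.png

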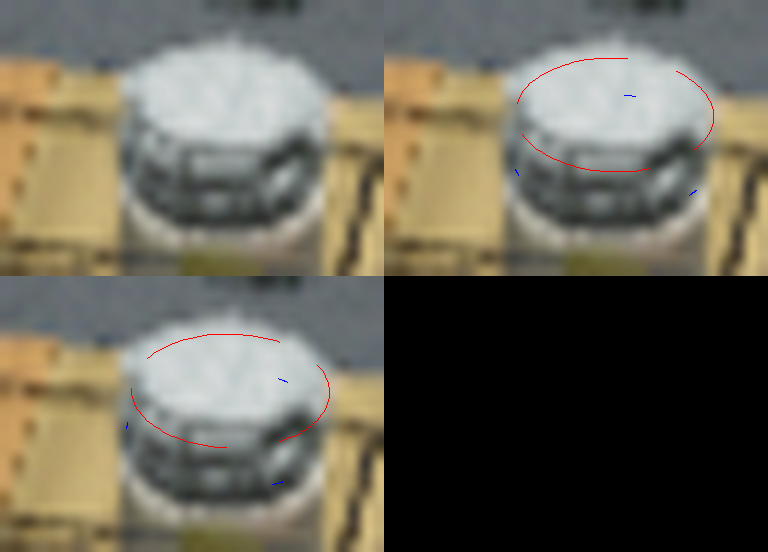

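View pics/v2.png

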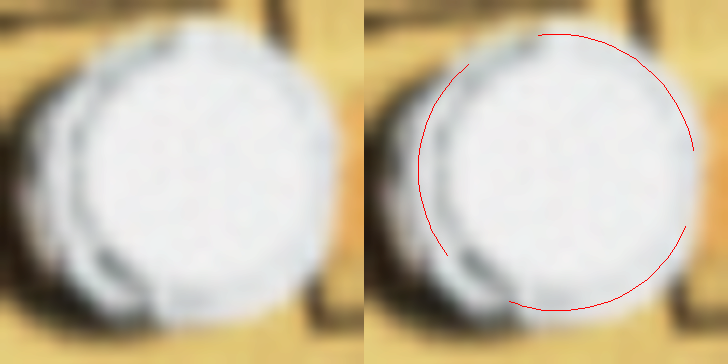

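Run:
```python
from h import *
show()
plan([(510,20,385,-72),(545,-150,385,-58),(555.5,-215.8,345,-50)])
```

```text
t 50.23 p [466.6 194.9 375.4] jaw -82.85 tilt [-2.e-03  9.e-04 -1.e+00] w 35.9 F [-0.4 -0.9 -0. ] M [-0.01  0.03  0.03] j [ 19.  18. 112.   0.  50. 102.]
[-9.85, 21.32, 178.9, -10.85, -0.08, 0.1] dist 180 turn 11
[0.0, -19.25, 172.5, -14.0, 0.0, 0.0] dist 174 turn 14
[40.0, -25.96, 61.37, -8.0, 0.0, 0.0] dist 78 turn 8
```

The cases are all in. My checks on the lid disagree, though. The dashes read 14° (mod 120). The jar gaps in the first top view, and the angle at which the lid lost contact, both put home at about 37°. So the lid looks about 23° too far round, and I'm going back to examine and correct it.

step_arm:
  rows: [85, -10, 21, 179, -11, 0, 0, 85, -10, 21, 179, -11, 0, 0, 85, -10, 21, 179, -11, 0, 0, 85, -10, 21, 179, -11, 0, 0, 85, -10, 21, 179, -11, 0, 0]

```text
time: 50.65
tool_pos: [510.1, 14.9, 385.6]
tcp_rot: [0.571, 0.416, 0.572, -0.416]
ft_force: [0.6, 0.0, -0.2]
grip_width: 85.3
```

step_arm:
  rows: [85, 0, -19, 172.5, -14, 0, 0, 85, 0, -19, 172.5, -14, 0, 0, 85, 0, -19, 172.5, -14, 0, 0, 85, 0, -19, 172.5, -14, 0, 0, 85, 0, -19, 172.5, -14, 0, 0]

```text
time: 51.07
tool_pos: [545.1, -155.8, 385.1]
tcp_rot: [0.618, 0.343, 0.618, -0.344]
ft_force: [-0.5, -0.5, -0.2]
grip_width: 85.1
```

step_arm:
  rows: [85, 40, -26, 61.5, -8, 0, 0, 85, 40, -26, 61.5, -8, 0, 0, 85, 40, -26, 61.5, -8, 0, 0, 85, 40, -26, 61.5, -8, 0, 0, 85, 40, -26, 61.5, -8, 0, 0]

```text
time: 51.48
tool_pos: [555.0, -216.8, 344.8]
tcp_rot: [0.64, 0.299, 0.642, -0.299]
ft_force: [0.8, 0.4, 0.0]
grip_width: 85.0
```

step_arm:
  rows: [85, 0, 0, 0, 0, 0, 0, 85, 0, 0, 0, 0, 0, 0, 85, 0, 0, 0, 0, 0, 0, 85, 0, 0, 0, 0, 0, 0, 85, 0, 0, 0, 0, 0, 0]

```text
time: 51.9
tool_pos: [555.8, -215.4, 345.3]
tcp_rot: [0.641, 0.298, 0.642, -0.298]
ft_force: [-0.4, -0.2, -0.5]
grip_width: 85.0
```

Run:
```python
from h import *
show()
plan([(555.5,-215.8,290,-50),(555.5,-215.8,261,-50)])
s=get_image('side');crop(s,270,80,400,210,4.6,'pics/u1.png')
```

```text
t 51.9 p [ 555.8 -215.4  345.3] jaw -49.87 tilt [-0.0011  0.0011 -1.    ] w 85.0 F [-0.4 -0.2 -0.5] M [ 0.05 -0.01 -0.  ] j [-24.  27. 102.   0.  51.  26.]
[55.33, -0.46, 0.15, 0.13, -0.08, 0.01] dist 55 turn 0
[29.0, 0.0, 0.0, 0.0, 0.0, 0.0] dist 29 turn 0
```

View pics/u1.png

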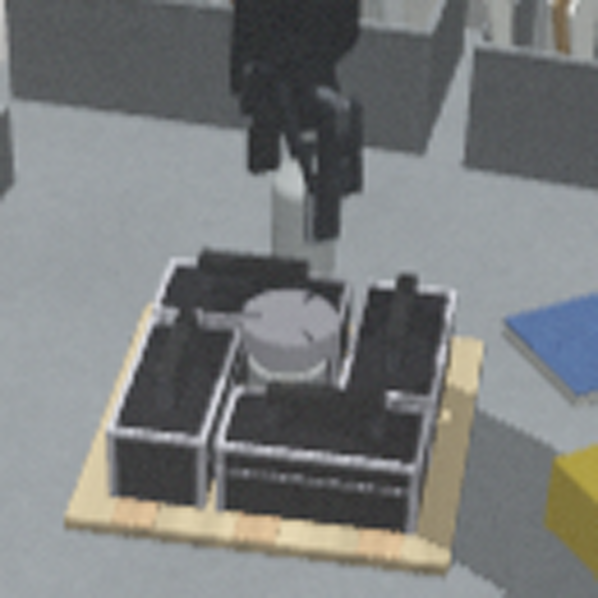

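step_arm:
  rows: [85, 30, -0.4, 0, 0, 0, 0, 85, 50, -0.4, 0, 0, 0, 0, 85, 55, -0.4, 0, 0, 0, 0, 85, 55, -0.4, 0, 0, 0, 0, 85, 55, -0.4, 0, 0, 0, 0]

```text
time: 52.37
tool_pos: [555.6, -216.1, 290.4]
tcp_rot: [0.64, 0.298, 0.642, -0.298]
ft_force: [0.9, -0.5, -0.5]
grip_width: 84.8
```

step_arm:
  rows: [85, 10, 0, 0, 0, 0, 0, 85, 20, 0, 0, 0, 0, 0, 85, 30, 0, 0, 0, 0, 0, 85, 31, 0, 0, 0, 0, 0, 85, 31, 0, 0, 0, 0, 0]

```text
time: 52.78
tool_pos: [555.0, -215.9, 258.0]
tcp_rot: [0.64, 0.299, 0.642, -0.298]
ft_force: [-0.1, -0.5, 0.5]
grip_width: 85.0
```

Run:
```python
from h import *
show()
s=get_image('side');crop(s,270,80,400,210,4.6,'pics/u2.png')
```

```text
t 52.78 p [ 555.  -215.9  258. ] jaw -49.91 tilt [-0.0031  0.002  -1.    ] w 85.0 F [-0.1 -0.5  0.5] M [0.04 0.05 0.05] j [-24.  34. 106.   0.  41.  26.]
```

View pics/u2.png

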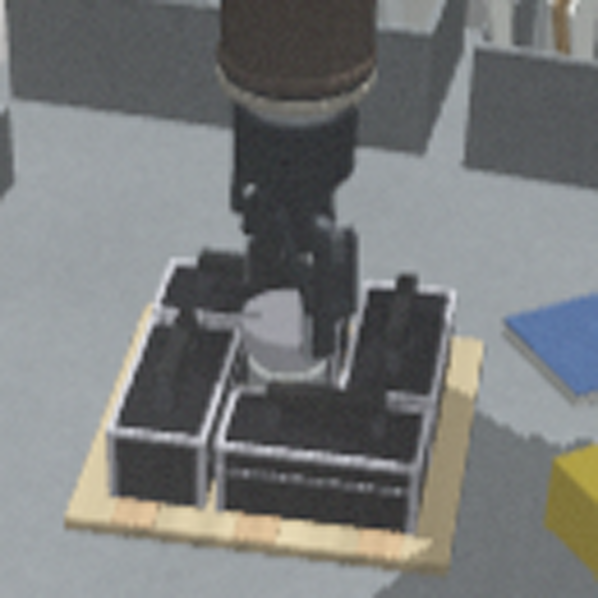

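Nothing is touching. Next: close on the lid and turn back slowly, watching the moment.

step_arm:
  rows: [50, 0, 0, 0, 0, 0, 0, 50, 0, 0, 0, 0, 0, 0, 50, 0, 0, 0, 0, 0, 0, 50, 0, 0, 0, 0, 0, 0, 50, 0, 0, 0, 0, 0, 0]

```text
time: 53.25
tool_pos: [555.4, -216.1, 259.9]
tcp_rot: [0.641, 0.299, 0.641, -0.298]
ft_force: [-1.9, 0.5, 9.2]
grip_width: 61.4
```

step_arm:
  rows: [50, 0, 0, 0, 0, 0, 0, 50, 0, 0, 0, 0, 0, 0, 50, 0, 0, 0, 0, 0, 0, 50, 0, 0, 0, 0, 0, 0, 50, 0, 0, 0, 0, 0, 0]

```text
time: 53.67
tool_pos: [555.4, -216.1, 259.9]
tcp_rot: [0.641, 0.299, 0.641, -0.298]
ft_force: [-2.3, 1.2, 9.2]
grip_width: 61.3
```

Run:
```python
from h import *
show()
```

```text
t 53.67 p [ 555.4 -216.1  259.9] jaw -49.91 tilt [-6.e-04  9.e-04 -1.e+00] w 61.3 F [-2.3  1.2  9.2] M [ 0.23  0.43 -0.07] j [-24.  33. 106.   0.  41.  26.]
```

step_arm:
  rows: [50, 0, 0, 0, -1, 0, 0, 50, 0, 0, 0, -2, 0, 0, 50, 0, 0, 0, -3, 0, 0, 50, 0, 0, 0, -4, 0, 0, 50, 0, 0, 0, -4, 0, 0]

```text
time: 54.08
tool_pos: [555.9, -215.8, 260.0]
tcp_rot: [0.651, 0.277, 0.651, -0.275]
ft_force: [2.3, 5.4, 8.5]
grip_width: 61.2
```

Run:
```python
from h import *
show()
```

```text
t 54.08 p [ 555.9 -215.8  260. ] jaw -45.96 tilt [ 7.0e-04  1.6e-03 -1.0e+00] w 61.2 F [2.3 5.4 8.5] M [ 1.08 -0.27 -1.26] j [-24.  33. 106.   0.  41.  22.]
```

step_arm:
  rows: [50, 0, 0, 0, 4, 0, 0, 50, -0.5, 0, 0, 4, 0, 0, 50, -1, 0, 0, 4, 0, 0, 50, -1.5, 0, 0, 4, 0, 0, 50, -1.5, 0, 0, 4, 0, 0]

```text
time: 54.5
tool_pos: [555.2, -216.4, 260.2]
tcp_rot: [0.641, 0.298, 0.642, -0.298]
ft_force: [1.2, -5.2, -10.6]
grip_width: 60.7
```

Run:
```python
from h import *
show()
```

```text
t 54.5 p [ 555.2 -216.4  260.2] jaw -49.91 tilt [-1.5e-03  7.0e-04 -1.0e+00] w 60.7 F [  1.2  -5.2 -10.6] M [-0.94 -0.1   0.02] j [-24.  33. 106.   0.  41.  26.]
```

step_arm:
  rows: [50, 0.8, 0, 0, 0, 0, 0, 50, 0.8, 0, 0, -3, 0, 0, 50, 0.8, 0, 0, -6, 0, 0, 50, 0.8, 0, 0, -9, 0, 0, 50, 0.8, 0, 0, -9, 0, 0]

```text
time: 54.92
tool_pos: [555.4, -216.5, 260.3]
tcp_rot: [0.663, 0.246, 0.663, -0.246]
ft_force: [-0.1, -5.6, 4.3]
grip_width: 61.0
```

Run:
```python
from h import *
show()
from dash import dash
s=get_image('side');crop(s,305,120,355,170,12,'pics/u3.png')
```

```text
t 54.92 p [ 555.4 -216.5  260.3] jaw -40.65 tilt [-7.e-04  1.e-04 -1.e+00] w 61.0 F [-0.1 -5.6  4.3] M [-0.68  0.25  1.28] j [-24.  33. 106.  -0.  41.  16.]
```

View pics/u3.png

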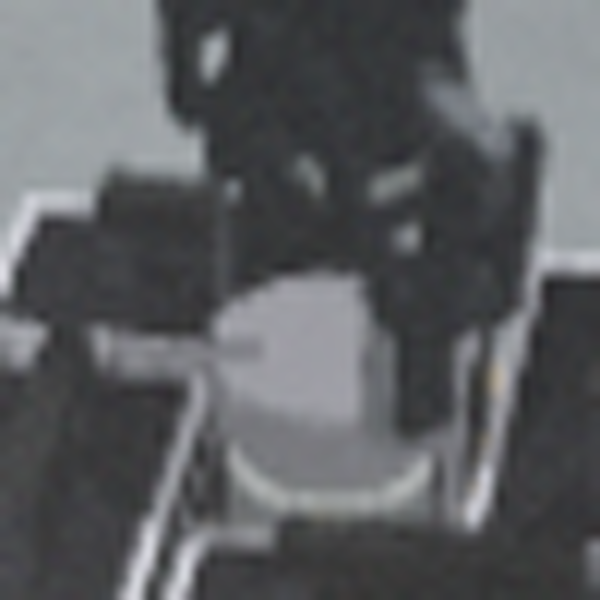

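step_arm:
  rows: [50, 0, 0, 0, -1, 0, 0, 50, 0, 0, 0, -3, 0, 0, 50, 0, 0, 0, -5, 0, 0, 50, 0, 0, 0, -5, 0, 0, 50, 0, 0, 0, -5, 0, 0]

```text
time: 55.38
tool_pos: [555.9, -216.3, 260.1]
tcp_rot: [0.672, 0.219, 0.673, -0.218]
ft_force: [3.9, -3.5, 3.1]
grip_width: 61.2
```

Run:
```python
from h import *
show()
s=get_image('side');crop(s,305,120,355,170,12,'pics/u4.png')
```

```text
t 55.38 p [ 555.9 -216.3  260.1] jaw -36.01 tilt [ 1.e-04  5.e-04 -1.e+00] w 61.2 F [ 3.9 -3.5  3.1] M [-0.46 -0.36  0.76] j [-24.  33. 106.   0.  41.  12.]
```

View pics/u4.png

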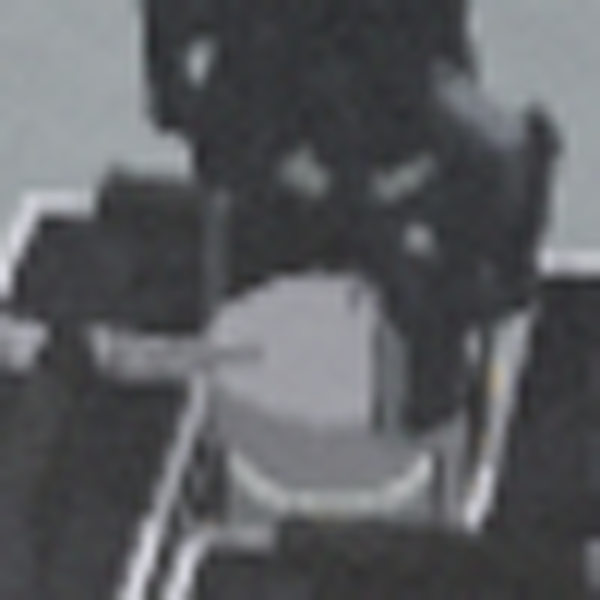

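Run:
```python
from h import *
s=get_image('side')
for a in(14.3,23,28,37):
    r=np.radians(a);p=proj(s,[[555.4+k*np.cos(r),-216.2+k*np.sin(r),100] for k in(20,26,30)]);print(a,((p-[305,120]+.5)*12-.5).round().tolist())
s6=pickle.load(open('s1.pkl','rb'));crop(s6,305,120,355,170,12,'pics/u0.png')
```

```text
14.3 [[260.0, 348.0], [236.0, 347.0], [220.0, 347.0]]
23 [[260.0, 355.0], [236.0, 356.0], [220.0, 357.0]]
28 [[261.0, 359.0], [237.0, 361.0], [222.0, 363.0]]
37 [[264.0, 366.0], [242.0, 370.0], [227.0, 373.0]]
```

step_arm:
  rows: [85, 0, 0, 0, 0, 0, 0, 85, 0, 0, 0, 0, 0, 0, 85, 0, 0, 0, 0, 0, 0, 85, 0, 0, 0, 0, 0, 0, 85, 0, 0, 0, 0, 0, 0]

```text
time: 55.9
tool_pos: [555.1, -215.9, 259.5]
tcp_rot: [0.672, 0.218, 0.673, -0.218]
ft_force: [-0.6, 0.7, 0.2]
grip_width: 85.0
```

step_arm:
  rows: [85, -30, 0, 0, 0, 0, 0, 85, -60, 0, 0, 0, 0, 0, 85, -85, 0, 0, 0, 0, 0, 85, -85, 0, 0, 0, 0, 0, 85, -85, 0, 0, 0, 0, 0]

```text
time: 56.32
tool_pos: [555.7, -216.3, 346.0]
tcp_rot: [0.673, 0.218, 0.672, -0.218]
ft_force: [-0.0, -0.2, -0.6]
grip_width: 84.9
```

Run:
```python
from h import *
from dash import dash
show()
s=get_image('side');crop(s,305,120,355,170,12,'pics/u5.png');pickle.dump(s,open('s7.pkl','wb'))
for z in(99,100,101):
  for n in('s7',):
    for c in((555.4,-216.1),(554.8,-217)): print(n,z,c,end=' ');dash(pickle.load(open(n+'.pkl','rb')),c,z)
```

```text
t 56.32 p [ 555.7 -216.3  346. ] jaw -35.93 tilt [ 1.e-03  2.e-04 -1.e+00] w 84.9 F [-0.  -0.2 -0.6] M [ 0.03 -0.04 -0.01] j [-24.  27. 102.   0.  51.  12.]
s7 99 (555.4, -216.1) [np.int64(18), np.int64(157), np.int64(277)] [37, 31, 27] mod120 30.9
s7 99 (554.8, -217) [np.int64(19), np.int64(154), np.int64(279)] [37, 30, 30] mod120 30.8
s7 100 (555.4, -216.1) [np.int64(22), np.int64(154), np.int64(277)] [38, 32, 31] mod120 31.1
s7 100 (554.8, -217) [np.int64(22), np.int64(152), np.int64(279)] [38, 34, 29] mod120 31.0
s7 101 (555.4, -216.1) [np.int64(25), np.int64(152), np.int64(277)] [39, 36, 31] mod120 31.3
s7 101 (554.8, -217) [np.int64(26), np.int64(149), np.int64(279)] [38, 37, 29] mod120 31.3
```

View pics/u5.png

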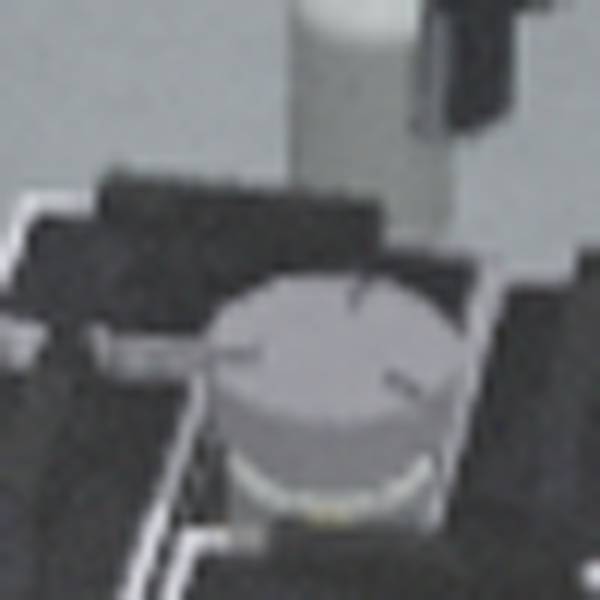

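step_arm:
  rows: [85, 40, 0, 0, 0, 0, 0, 85, 70, 0, 0, 0, 0, 0, 85, 86, 0, 0, 0, 0, 0, 85, 86, 0, 0, 0, 0, 0, 85, 86, 0, 0, 0, 0, 0]

```text
time: 56.78
tool_pos: [554.7, -215.8, 257.2]
tcp_rot: [0.671, 0.218, 0.675, -0.218]
ft_force: [1.1, -0.1, 1.0]
grip_width: 85.1
```

step_arm:
  rows: [50, 0, 0, 0, 0, 0, 0, 50, 0, 0, 0, 0, 0, 0, 50, 0, 0, 0, 0, 0, 0, 50, 0, 0, 0, 0, 0, 0, 50, 0, 0, 0, 0, 0, 0]

```text
time: 57.2
tool_pos: [555.7, -216.2, 260.5]
tcp_rot: [0.673, 0.218, 0.672, -0.218]
ft_force: [-1.8, 0.1, 7.8]
grip_width: 61.0
```

step_arm:
  rows: [50, 0, 0, 0, 0, 0, 0, 50, 0, 0, 0, 0, 0, 0, 50, 0, 0, 0, 0, 0, 0, 50, 0, 0, 0, 0, 0, 0, 50, 0, 0, 0, 0, 0, 0]

```text
time: 57.62
tool_pos: [555.7, -216.2, 260.4]
tcp_rot: [0.673, 0.218, 0.672, -0.218]
ft_force: [-1.6, -0.2, 7.2]
grip_width: 61.4
```

Run:
```python
from h import *
show()
```

```text
t 57.62 p [ 555.7 -216.2  260.4] jaw -35.9 tilt [ 7.e-04  2.e-04 -1.e+00] w 61.4 F [-1.6 -0.2  7.2] M [0.17 0.33 0.18] j [-24.  33. 106.   0.  41.  12.]
```

step_arm:
  rows: [50, 0, 0, 0, -1, 0, 0, 50, 0, 0, 0, -2, 0, 0, 50, 0, 0, 0, -3, 0, 0, 50, 0, 0, 0, -4, 0, 0, 50, 0, 0, 0, -4, 0, 0]

```text
time: 58.03
tool_pos: [555.8, -216.5, 260.3]
tcp_rot: [0.68, 0.194, 0.68, -0.194]
ft_force: [-1.2, -2.4, 9.2]
grip_width: 61.1
```

Run:
```python
from h import *
show()
```

```text
t 58.03 p [ 555.8 -216.5  260.3] jaw -31.82 tilt [ 1.e-03 -1.e-04 -1.e+00] w 61.1 F [-1.2 -2.4  9.2] M [-0.42  0.03  0.02] j [-24.  33. 106.   0.  41.   8.]
```

step_arm:
  rows: [50, 0, 0, 0, -1, 0, 0, 50, 0, 0, 0, -2, 0, 0, 50, 0, 0, 0, -3, 0, 0, 50, 0, 0, 0, -4, 0, 0, 50, 0, 0, 0, -4, 0, 0]

```text
time: 58.45
tool_pos: [555.9, -216.5, 260.3]
tcp_rot: [0.687, 0.17, 0.686, -0.17]
ft_force: [-0.1, -1.1, 8.6]
grip_width: 61.3
```

Run:
```python
from h import *
show()
```

```text
t 58.45 p [ 555.9 -216.5  260.3] jaw -27.83 tilt [ 1.2e-03 -2.0e-04 -1.0e+00] w 61.3 F [-0.1 -1.1  8.6] M [-0.35 -0.03  0.04] j [-24.  33. 106.   0.  41.   4.]
```

step_arm:
  rows: [50, 0, 0, 0, 0.5, 0, 0, 50, 0, 0, 0, 1, 0, 0, 50, 0, 0, 0, 1.5, 0, 0, 50, 0, 0, 0, 2, 0, 0, 50, 0, 0, 0, 2, 0, 0]

```text
time: 58.87
tool_pos: [556.0, -216.3, 260.3]
tcp_rot: [0.684, 0.183, 0.683, -0.182]
ft_force: [0.1, 0.2, 7.6]
grip_width: 61.4
```

Run:
```python
from h import *
show()
```

```text
t 58.87 p [ 556.  -216.3  260.3] jaw -29.93 tilt [ 0.0013  0.     -1.    ] w 61.4 F [0.1 0.2 7.6] M [-0.01 -0.2   0.04] j [-24.  33. 106.   0.  41.   6.]
```

step_arm:
  rows: [50, 0, 0, 0, 0.5, 0, 0, 50, 0, 0, 0, 1, 0, 0, 50, 0, 0, 0, 1.5, 0, 0, 50, 0, 0, 0, 2, 0, 0, 50, 0, 0, 0, 2, 0, 0]

```text
time: 59.28
tool_pos: [556.0, -216.4, 260.3]
tcp_rot: [0.68, 0.194, 0.679, -0.194]
ft_force: [-0.9, -0.7, 8.5]
grip_width: 60.9
```

Run:
```python
from h import *
show()
```

```text
t 59.28 p [ 556.  -216.4  260.3] jaw -31.91 tilt [ 1.2e-03 -1.0e-04 -1.0e+00] w 60.9 F [-0.9 -0.7  8.5] M [-0.21 -0.12  0.2 ] j [-24.  33. 106.   0.  41.   8.]
```

step_arm:
  rows: [50, 0, 0, 0, -0.7, 0, 0, 50, 0, 0, 0, -0.7, 0, 0, 50, 0, 0, 0, -0.7, 0, 0, 85, 0, 0, 0, -0.7, 0, 0, 85, 0, 0, 0, -0.7, 0, 0]

```text
time: 59.7
tool_pos: [555.4, -216.1, 259.4]
tcp_rot: [0.681, 0.19, 0.681, -0.19]
ft_force: [0.2, -0.3, 0.3]
grip_width: 82.5
```

step_arm:
  rows: [85, 0, 0, 0, 0, 0, 0, 85, 0, 0, 0, 0, 0, 0, 85, 0, 0, 0, 0, 0, 0, 85, -10, 0, 0, 0, 0, 0, 85, -30, 0, 0, 0, 0, 0]

```text
time: 60.12
tool_pos: [554.6, -215.7, 287.5]
tcp_rot: [0.679, 0.191, 0.683, -0.19]
ft_force: [-0.2, -0.4, 0.8]
grip_width: 85.2
```

step_arm:
  rows: [85, -40, 0, 0, 0, 0, 0, 85, -80, 0, 0, 0, 0, 0, 85, -100, 0, 0, 0, 0, 0, 85, -100, 0, 0, 0, 0, 0, 85, -100, 0, 0, 0, 0, 0]

```text
time: 60.53
tool_pos: [555.7, -216.3, 390.7]
tcp_rot: [0.681, 0.19, 0.681, -0.19]
ft_force: [0.1, 0.3, 0.1]
grip_width: 85.1
```

Run:
```python
from h import *
show()
plan([(560,-50,385,-40),(520,110,385,-55)])
```

```text
t 60.53 p [ 555.7 -216.3  390.7] jaw -31.21 tilt [ 0.0013  0.     -1.    ] w 85.1 F [0.1 0.3 0.1] M [-0.04  0.    0.  ] j [-24.  24. 100.   0.  56.   7.]
[5.7, 144.45, -82.44, 8.79, 0.06, -0.04] dist 166 turn 9
[0.0, 96.86, -133.49, 15.0, 0.0, 0.0] dist 165 turn 15
```

step_arm:
  rows: [50, 6, 144, -82, 9, 0, 0, 50, 6, 144, -82, 9, 0, 0, 50, 6, 144, -82, 9, 0, 0, 50, 6, 144, -82, 9, 0, 0, 50, 6, 144, -82, 9, 0, 0]

```text
time: 60.95
tool_pos: [559.0, -45.0, 381.6]
tcp_rot: [0.662, 0.243, 0.666, -0.242]
ft_force: [-0.3, 0.3, -0.2]
grip_width: 50.1
```

step_arm:
  rows: [50, 0, 97, -133, 15, 0, 0, 50, 0, 97, -133, 15, 0, 0, 50, 0, 97, -133, 15, 0, 0, 50, 0, 97, -133, 15, 0, 0, 50, 0, 97, -133, 15, 0, 0]

```text
time: 61.37
tool_pos: [518.9, 113.8, 382.1]
tcp_rot: [0.625, 0.327, 0.629, -0.327]
ft_force: [-0.3, -0.9, -0.1]
grip_width: 49.8
```

Run:
```python
from h import *
from dash import dash
show()
t=get_image('top');pickle.dump(t,open('t8.pkl','wb'));s=get_image('side');pickle.dump(s,open('s8.pkl','wb'))
for c in((555.3,-216),(554.5,-216.5),(556,-215)): dash(t,c,100)
crop(t,330,115,490,265,5,'pics/t8.png')
for c in cases(t,67): print(c[0].round(),c[1].round(1),round(c[2],1),round(c[3],1),round(c[4],1))
```

```text
t 61.37 p [518.9 113.8 382.1] jaw -55.09 tilt [-0.0044  0.0021 -1.    ] w 49.8 F [-0.3 -0.9 -0.1] M [-0.01 -0.03  0.02] j [  9.  20. 108.   0.  52.  64.]
[np.int64(36), np.int64(154), np.int64(275)] [61, 55, 42] mod120 35.0
[np.int64(36), np.int64(153), np.int64(277)] [59, 57, 42] mod120 35.3
[np.int64(35), np.int64(157), np.int64(273)] [61, 55, 41] mod120 35.0
[440. 176.] [ 599.6 -280.2] 6.7 140.0 74.5
[399. 169.] [ 618.3 -173. ] -83.1 134.5 73.6
[390. 210.] [ 512.4 -150.9] 7.7 138.6 70.8
[429. 215.] [ 499.  -249.7] -84.0 140.3 72.7
```

View pics/t8.png

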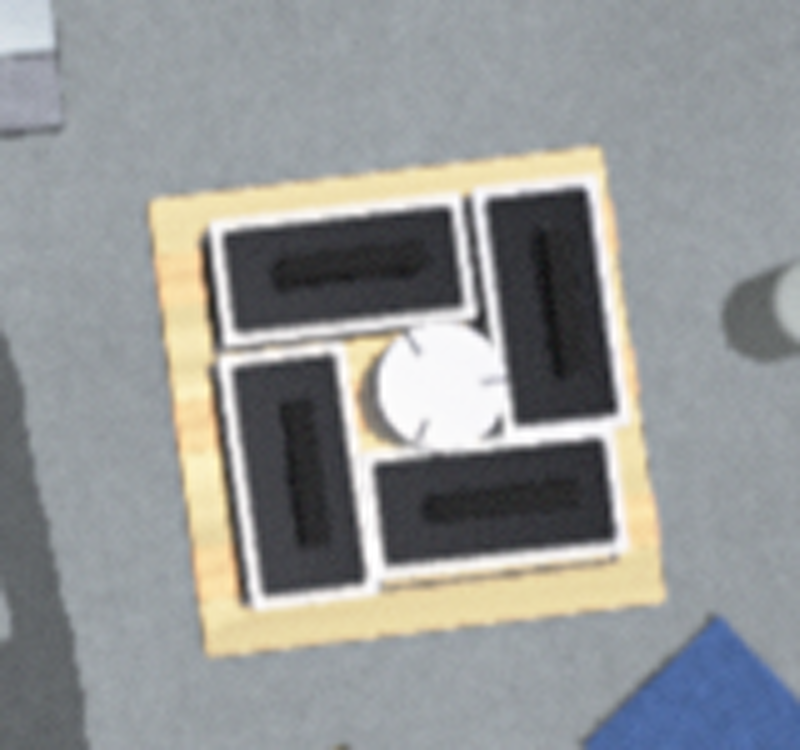

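The lid now reads 35°, at the stop and within 2° of home. But the slot3 case has been shifted by about (+9, +12) mm and the slot0 case by about 2 mm. I'll slide both back.

Run:
```python
from h import *
show()
plan([(560,-50,385,-35),(530,-200,385,-10),(500.5,-263.6,330,6)])
```

```text
t 61.47 p [520.1 111.1 382.3] jaw -55.01 tilt [-0.0035  0.0011 -1.    ] w 49.9 F [-0.2 -0.6 -0.1] M [-0.04 -0.01 -0.02] j [  9.  20. 108.   0.  52.  64.]
[-3.02, -59.69, 154.85, -20.01, -0.19, 0.1] dist 166 turn 20
[0.0, -140.08, 61.46, -25.0, 0.0, 0.0] dist 153 turn 25
[55.0, -67.76, -18.01, -16.0, 0.0, 0.0] dist 89 turn 16
```

step_arm:
  rows: [36, -3, -60, 155, -20, 0, 0, 36, -3, -60, 155, -20, 0, 0, 36, -3, -60, 155, -20, 0, 0, 36, -3, -60, 155, -20, 0, 0, 36, -3, -60, 155, -20, 0, 0]

```text
time: 61.88
tool_pos: [560.8, -57.7, 385.4]
tcp_rot: [0.673, 0.214, 0.675, -0.214]
ft_force: [1.3, 0.4, -0.1]
grip_width: 35.7
```

step_arm:
  rows: [36, 0, -140, 61.5, -25, 0, 0, 36, 0, -140, 61.5, -25, 0, 0, 36, 0, -140, 61.5, -25, 0, 0, 36, 0, -140, 61.5, -25, 0, 0, 36, 0, -140, 61.5, -25, 0, 0]

```text
time: 62.3
tool_pos: [527.9, -208.9, 385.1]
tcp_rot: [0.704, 0.061, 0.705, -0.061]
ft_force: [-0.3, -0.8, 0.8]
grip_width: 35.9
```

step_arm:
  rows: [36, 55, -68, -18, -16, 0, 0, 36, 55, -68, -18, -16, 0, 0, 36, 55, -68, -18, -16, 0, 0, 36, 55, -68, -18, -16, 0, 0, 36, 55, -68, -18, -16, 0, 0]

```text
time: 62.72
tool_pos: [499.1, -266.9, 330.0]
tcp_rot: [0.705, -0.033, 0.707, 0.035]
ft_force: [-1.0, 0.7, 0.7]
grip_width: 35.8
```

step_arm:
  rows: [36, 0, 0, 0, 0, 0, 0, 36, 0, 0, 0, 0, 0, 0, 36, 0, 0, 0, 0, 0, 0, 36, 0, 0, 0, 0, 0, 0, 36, 0, 0, 0, 0, 0, 0]

```text
time: 63.13
tool_pos: [500.1, -265.2, 331.0]
tcp_rot: [0.706, -0.036, 0.707, 0.036]
ft_force: [0.3, 0.6, -0.1]
grip_width: 35.8
```

Run:
```python
from h import *
show()
plan([(500.5,-263.6,246,6)])
s=get_image('side');crop(s,270,80,400,210,4.6,'pics/w1.png')
```

```text
t 63.13 p [ 500.1 -265.2  331. ] jaw 5.82 tilt [-0.001  0.001 -1.   ] w 35.8 F [ 0.3  0.6 -0.1] M [-0.05  0.05 -0.01] j [-31.  26. 107.   0.  47. -37.]
[85.05, 1.48, 0.59, -0.18, -0.05, -0.06] dist 85 turn 0
```

View pics/w1.png

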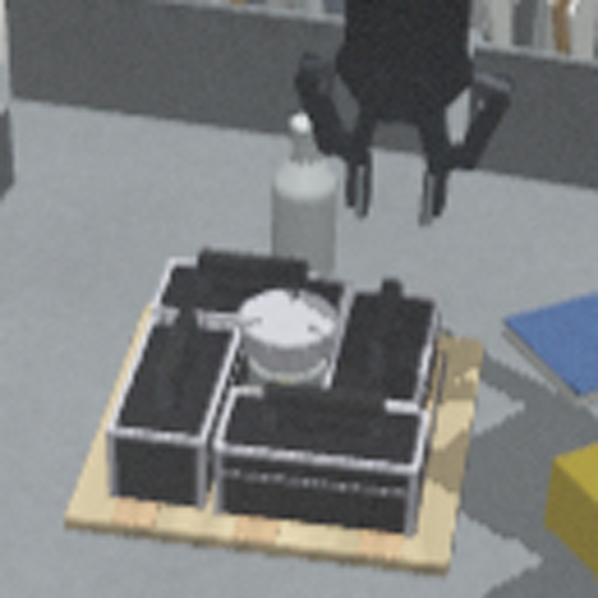

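step_arm:
  rows: [36, 30, 1.5, 0.6, -0.2, 0, 0, 36, 55, 1.5, 0.6, -0.2, 0, 0, 36, 75, 1.5, 0.6, -0.2, 0, 0, 36, 84.5, 1.5, 0.6, -0.2, 0, 0, 36, 84.5, 1.5, 0.6, -0.2, 0, 0]

```text
time: 63.6
tool_pos: [499.7, -263.5, 244.4]
tcp_rot: [0.705, -0.036, 0.708, 0.038]
ft_force: [-0.6, -0.5, -0.3]
grip_width: 35.8
```

step_arm:
  rows: [8, 0, 0, 0, 0, 0, 0, 8, 0, 0, 0, 0, 0, 0, 8, 0, 0, 0, 0, 0, 0, 8, 0, 0, 0, 0, 0, 0, 8, 0, 0, 0, 0, 0, 0]

```text
time: 64.02
tool_pos: [500.5, -264.2, 247.3]
tcp_rot: [0.706, -0.037, 0.706, 0.037]
ft_force: [-2.2, 1.1, 8.3]
grip_width: 12.9
```

step_arm:
  rows: [8, 0, 0, 0, 0, 0, 0, 8, 0, 0, 0, 0, 0, 0, 8, 0, 0, 0, 0, 0, 0, 8, 0, 0, 0, 0, 0, 0, 8, 0, 0, 0, 0, 0, 0]

```text
time: 64.43
tool_pos: [500.5, -264.2, 247.4]
tcp_rot: [0.706, -0.037, 0.706, 0.037]
ft_force: [-1.7, 0.7, 8.6]
grip_width: 12.5
```

Run:
```python
from h import *
show()
p,M=pose();plan([(p[0]-8.6,p[1]-11.4,p[2]+2,7.15)])
```

```text
t 64.43 p [ 500.5 -264.2  247.4] jaw 5.99 tilt [-1.e-04  4.e-04 -1.e+00] w 12.5 F [-1.7  0.7  8.6] M [0.15 0.3  0.02] j [-31.  33. 110.   0.  37. -37.]
[-2.0, -10.44, -9.74, -1.16, -0.0, -0.02] dist 14 turn 1
```

step_arm:
  rows: [8, -2.5, 0, 0, 0, 0, 0, 8, -2.5, -3, -3, 0, 0, 0, 8, -2.5, -6, -6, -0.6, 0, 0, 8, -2.5, -9, -9, -1.2, 0, 0, 8, -2.5, -10.4, -9.7, -1.2, 0, 0]

```text
time: 64.85
tool_pos: [491.0, -275.9, 248.5]
tcp_rot: [0.705, -0.044, 0.706, 0.045]
ft_force: [0.0, -1.3, -4.0]
grip_width: 12.8
```

step_arm:
  rows: [8, 0, 0, 0, 0, 0, 0, 8, 0, 0, 0, 0, 0, 0, 8, 0, 0, 0, 0, 0, 0, 8, 0, 0, 0, 0, 0, 0, 8, 0, 0, 0, 0, 0, 0]

```text
time: 65.27
tool_pos: [491.7, -275.2, 248.6]
tcp_rot: [0.705, -0.044, 0.706, 0.045]
ft_force: [-0.2, -0.3, -4.1]
grip_width: 13.0
```

Run:
```python
from h import *
show()
plan([(492,-275.2,246.5,7.15)])
```

```text
t 65.27 p [ 491.7 -275.2  248.6] jaw 7.2 tilt [-0.0017  0.0013 -1.    ] w 13.0 F [-0.2 -0.3 -4.1] M [-0.04 -0.06  0.  ] j [-32.  32. 110.   0.  37. -40.]
[2.11, -0.03, 0.34, 0.05, -0.09, -0.09] dist 2 turn 0
```

step_arm:
  rows: [8, 1, 0, 0.3, 0, 0, 0, 8, 2, 0, 0.3, 0, 0, 0, 8, 2.5, 0, 0.3, 0, 0, 0, 8, 2.5, 0, 0.3, 0, 0, 0, 8, 2.5, 0, 0.3, 0, 0, 0]

```text
time: 65.68
tool_pos: [492.0, -275.2, 247.3]
tcp_rot: [0.705, -0.044, 0.706, 0.045]
ft_force: [-5.9, 3.4, 22.3]
grip_width: 12.6
```

Run:
```python
from h import *
show()
```

```text
t 65.68 p [ 492.  -275.2  247.3] jaw 7.2 tilt [-1.e-03  9.e-04 -1.e+00] w 12.6 F [-5.9  3.4 22.3] M [ 0.57  0.96 -0.  ] j [-32.  33. 110.   0.  37. -40.]
```

step_arm:
  rows: [36, 0, 0, 0, 0, 0, 0, 36, 0, 0, 0, 0, 0, 0, 36, 0, 0, 0, 0, 0, 0, 36, 0, 0, 0, 0, 0, 0, 36, 0, 0, 0, 0, 0, 0]

```text
time: 66.1
tool_pos: [491.9, -275.3, 246.1]
tcp_rot: [0.705, -0.044, 0.706, 0.045]
ft_force: [0.2, -0.3, 0.5]
grip_width: 36.2
```

step_arm:
  rows: [36, -30, 0, 0, 0, 0, 0, 36, -60, 0, 0, 0, 0, 0, 36, -100, 0, 0, 0, 0, 0, 36, -130, 0, 0, 0, 0, 0, 36, -130, 0, 0, 0, 0, 0]

```text
time: 66.52
tool_pos: [493.5, -276.3, 382.0]
tcp_rot: [0.708, -0.046, 0.704, 0.043]
ft_force: [0.5, -1.2, 0.5]
grip_width: 36.1
```

Run:
```python
from h import *
show()
plan([(530,-140,385,-28),(530,20,385,-62),(500,120,385,-82)])
```

```text
t 66.52 p [ 493.5 -276.3  382. ] jaw 7.19 tilt [ 0.0054 -0.0032 -1.    ] w 36.1 F [ 0.5 -1.2  0.5] M [ 0.   -0.03  0.02] j [-32.  22. 104.   0.  53. -40.]
[-3.21, 130.67, 53.32, 35.19, 0.34, 0.12] dist 141 turn 35
[0.0, 141.27, -75.12, 34.0, 0.0, 0.0] dist 160 turn 34
[0.0, 20.46, -102.38, 20.0, 0.0, 0.0] dist 104 turn 20
```

step_arm:
  rows: [36, -3, 131, 53, 35, 0.3, 0, 36, -3, 131, 53, 35, 0.3, 0, 36, -3, 131, 53, 35, 0.3, 0, 36, -3, 131, 53, 35, 0.3, 0, 36, -3, 131, 53, 35, 0.3, 0]

```text
time: 66.93
tool_pos: [529.0, -134.8, 379.3]
tcp_rot: [0.686, 0.16, 0.691, -0.159]
ft_force: [-0.0, -0.2, 0.4]
grip_width: 36.0
```

step_arm:
  rows: [36, 0, 141, -75, 34, 0, 0, 36, 0, 141, -75, 34, 0, 0, 36, 0, 141, -75, 34, 0, 0, 36, 0, 141, -75, 34, 0, 0, 36, 0, 141, -75, 34, 0, 0]

```text
time: 67.35
tool_pos: [521.8, 24.1, 379.5]
tcp_rot: [0.615, 0.344, 0.62, -0.345]
ft_force: [-0.0, 0.5, -0.0]
grip_width: 35.8
```

step_arm:
  rows: [36, 0, 20, -102, 20, 0, 0, 36, 0, 20, -102, 20, 0, 0, 36, 0, 20, -102, 20, 0, 0, 36, 0, 20, -102, 20, 0, 0, 36, 0, 20, -102, 20, 0, 0]

```text
time: 67.77
tool_pos: [484.8, 119.2, 380.0]
tcp_rot: [0.548, 0.444, 0.552, -0.446]
ft_force: [-0.2, -1.1, 0.4]
grip_width: 35.8
```

Run:
```python
from h import *
from dash import dash
show()
t=get_image('top');pickle.dump(t,open('t9.pkl','wb'))
dash(t,(555.3,-216),100)
crop(t,330,115,490,265,5,'pics/t9.png')
for c in cases(t,67): print(c[0].round(),c[1].round(1),round(c[2],1),round(c[3],1),round(c[4],1))
```

```text
t 67.77 p [484.8 119.2 380. ] jaw -77.93 tilt [-0.0066  0.0021 -1.    ] w 35.8 F [-0.2 -1.1  0.4] M [ 0.06 -0.02 -0.01] j [ 10.  17. 112.   0.  51.  88.]
[np.int64(36), np.int64(154), np.int64(275)] [64, 58, 46] mod120 35.0
[440. 176.] [ 599.7 -280.1] 6.4 139.8 74.4
[399. 169.] [ 618.2 -172.9] -82.9 134.3 73.8
[390. 210.] [ 512.6 -150.9] 7.7 138.4 70.9
[433. 219.] [ 489.9 -262. ] -82.7 138.0 73.0
```

View pics/t9.png

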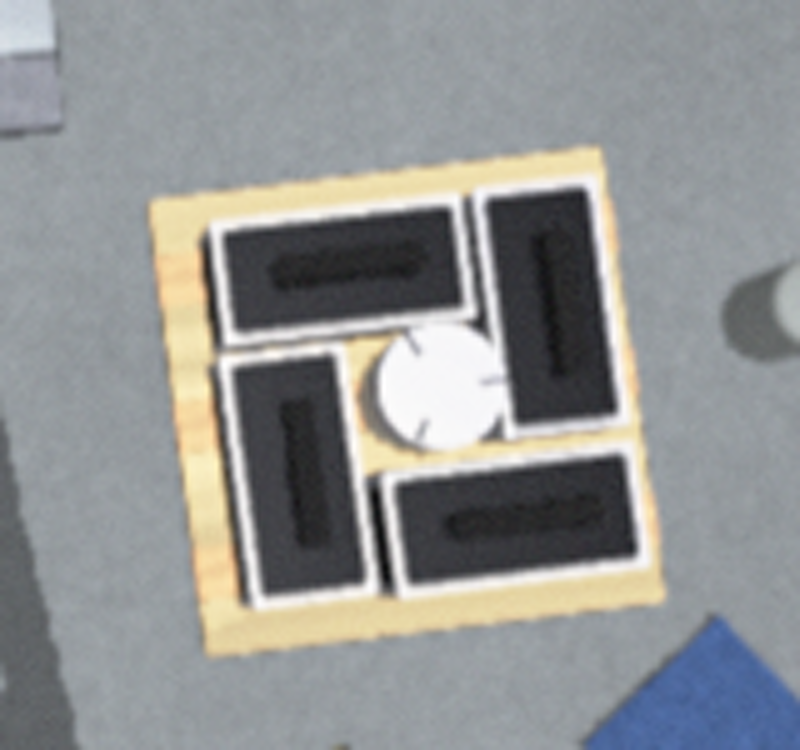

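Run:
```python
from h import *
show()
plan([(510,-40,385,-82.4),(510.8,-150.1,330,-82.4)])
```

```text
t 67.82 p [485.4 118.2 380.1] jaw -77.87 tilt [-0.0062  0.0019 -1.    ] w 35.9 F [-0.6  0.1 -0.2] M [0.01 0.   0.03] j [ 10.  17. 112.   0.  51.  88.]
[-5.36, -9.18, 159.85, 4.53, -0.17, 0.33] dist 160 turn 5
[55.0, -13.77, 109.24, 0.0, 0.0, 0.0] dist 123 turn 0
```

step_arm:
  rows: [36, -5, -9, 160, 4.5, 0, 0.3, 36, -5, -9, 160, 4.5, 0, 0.3, 36, -5, -9, 160, 4.5, 0, 0.3, 36, -5, -9, 160, 4.5, 0, 0.3, 36, -5, -9, 160, 4.5, 0, 0.3]

```text
time: 68.23
tool_pos: [510.8, -46.9, 384.8]
tcp_rot: [0.531, 0.468, 0.531, -0.467]
ft_force: [0.1, 0.1, -0.7]
grip_width: 35.8
```

step_arm:
  rows: [36, 55, -14, 109, 0, 0, 0, 36, 55, -14, 109, 0, 0, 0, 36, 55, -14, 109, 0, 0, 0, 36, 55, -14, 109, 0, 0, 0, 36, 55, -14, 109, 0, 0, 0]

```text
time: 68.65
tool_pos: [509.3, -153.2, 328.1]
tcp_rot: [0.529, 0.467, 0.532, -0.467]
ft_force: [0.2, 0.3, 0.2]
grip_width: 36.1
```

step_arm:
  rows: [36, 0, 0, 0, 0, 0, 0, 36, 0, 0, 0, 0, 0, 0, 36, 0, 0, 0, 0, 0, 0, 36, 0, 0, 0, 0, 0, 0, 36, 0, 0, 0, 0, 0, 0]

```text
time: 69.07
tool_pos: [510.0, -149.7, 329.7]
tcp_rot: [0.531, 0.467, 0.532, -0.466]
ft_force: [-0.5, 0.4, 0.8]
grip_width: 36.4
```

Run:
```python
from h import *
show()
plan([(510.8,-150.1,246,-82.4)])
```

```text
t 69.07 p [ 510.  -149.7  329.7] jaw -82.5 tilt [-6.0e-04  2.8e-03 -1.0e+00] w 36.4 F [-0.5  0.4  0.8] M [-0.01 -0.06 -0.02] j [-20.  24. 111.   0.  45.  63.]
[83.67, 0.77, 0.78, -0.1, -0.16, 0.01] dist 84 turn 0
```

step_arm:
  rows: [36, 30, 0.8, 0.4, 0, -0.1, 0, 36, 55, 0.8, 0.4, 0, -0.1, 0, 36, 75, 0.8, 0.4, 0, -0.1, 0, 36, 83.5, 0.8, 0.4, 0, -0.1, 0, 36, 83.5, 0.8, 0.4, 0, -0.1, 0]

```text
time: 69.48
tool_pos: [510.1, -149.8, 244.3]
tcp_rot: [0.53, 0.466, 0.533, -0.467]
ft_force: [-0.6, 0.0, -0.1]
grip_width: 36.5
```

step_arm:
  rows: [8, 0, 0, 0, 0, 0, 0, 8, 0, 0, 0, 0, 0, 0, 8, 0, 0, 0, 0, 0, 0, 8, 0, 0, 0, 0, 0, 0, 8, 0, 0, 0, 0, 0, 0]

```text
time: 69.9
tool_pos: [511.0, -150.3, 246.8]
tcp_rot: [0.531, 0.467, 0.531, -0.466]
ft_force: [-0.8, 4.5, 8.2]
grip_width: 12.9
```

step_arm:
  rows: [8, 0, 0, 0, 0, 0, 0, 8, 0, 0, 0, 0, 0, 0, 8, 0, 0, 0, 0, 0, 0, 8, 0, 0, 0, 0, 0, 0, 8, 0, 0, 0, 0, 0, 0]

```text
time: 70.32
tool_pos: [511.0, -150.3, 246.8]
tcp_rot: [0.531, 0.467, 0.531, -0.466]
ft_force: [0.3, 4.8, 8.9]
grip_width: 12.6
```

Run:
```python
from h import *
show()
p,M=pose();plan([(p[0]-2,p[1]-1.5,p[2]+3,-82.9)])
```

```text
t 70.32 p [ 511.  -150.3  246.8] jaw -82.58 tilt [ 6.e-04  9.e-04 -1.e+00] w 12.6 F [0.3 4.8 8.9] M [ 0.71  0.01 -0.06] j [-20.  31. 115.   0.  35.  63.]
[-3.0, -2.17, 1.23, 0.32, -0.05, -0.04] dist 4 turn 0
```

step_arm:
  rows: [8, -3, 0, 0, 0, 0, 0, 8, -3, -1, 0.6, 0.3, 0, 0, 8, -3, -2.2, 1.5, 0.4, 0, 0, 8, -3, -2.2, 1.5, 0.4, 0, 0, 8, -3, -2.2, 1.5, 0.4, 0, 0]

```text
time: 70.73
tool_pos: [508.4, -152.2, 248.7]
tcp_rot: [0.529, 0.469, 0.53, -0.468]
ft_force: [0.1, -1.0, -5.4]
grip_width: 12.6
```

step_arm:
  rows: [8, 1, 0, 0, 0, 0, 0, 8, 2, 0, 0, 0, 0, 0, 8, 3, 0, 0, 0, 0, 0, 8, 3, 0, 0, 0, 0, 0, 8, 3, 0, 0, 0, 0, 0]

```text
time: 71.15
tool_pos: [508.5, -151.8, 246.7]
tcp_rot: [0.529, 0.469, 0.53, -0.468]
ft_force: [-7.2, 6.0, 21.8]
grip_width: 12.6
```

Run:
```python
from h import *
show()
```

```text
t 71.15 p [ 508.5 -151.8  246.7] jaw -82.97 tilt [-9.0e-04  1.5e-03 -1.0e+00] w 12.6 F [-7.2  6.  21.8] M [0.83 1.01 0.  ] j [-20.  31. 115.   0.  34.  63.]
```

step_arm:
  rows: [36, 0, 0, 0, 0, 0, 0, 36, 0, 0, 0, 0, 0, 0, 36, 0, 0, 0, 0, 0, 0, 36, 0, 0, 0, 0, 0, 0, 36, 0, 0, 0, 0, 0, 0]

```text
time: 71.57
tool_pos: [508.6, -152.1, 245.7]
tcp_rot: [0.529, 0.469, 0.53, -0.468]
ft_force: [-0.6, 0.6, 0.3]
grip_width: 35.7
```

step_arm:
  rows: [36, -30, 0, 0, 0, 0, 0, 36, -60, 0, 0, 0, 0, 0, 36, -100, 0, 0, 0, 0, 0, 36, -130, 0, 0, 0, 0, 0, 36, -130, 0, 0, 0, 0, 0]

```text
time: 71.98
tool_pos: [510.2, -152.8, 381.4]
tcp_rot: [0.532, 0.47, 0.528, -0.467]
ft_force: [3.0, 0.9, 1.2]
grip_width: 36.4
```

step_arm:
  rows: [36, 0, 0, -200, 0, 0, 0, 36, 0, 0, -200, 0, 0, 0, 36, 0, 0, -200, 0, 0, 0, 36, 0, 0, -200, 0, 0, 0, 36, 0, 0, -200, 0, 0, 0]

```text
time: 72.4
tool_pos: [483.4, 48.5, 376.0]
tcp_rot: [0.529, 0.469, 0.53, -0.468]
ft_force: [1.1, -0.0, 0.8]
grip_width: 36.0
```

step_arm:
  rows: [36, 0, 0, -150, 0, 0, 0, 36, 0, 0, -150, 0, 0, 0, 36, 0, 0, -150, 0, 0, 0, 36, 0, 0, -150, 0, 0, 0, 36, 0, 0, -150, 0, 0, 0]

```text
time: 72.82
tool_pos: [465.2, 199.1, 376.2]
tcp_rot: [0.53, 0.468, 0.531, -0.467]
ft_force: [0.1, -1.3, -0.3]
grip_width: 35.6
```

Run:
```python
from h import *
from dash import dash
show()
t=get_image('top');pickle.dump(t,open('t10.pkl','wb'));s=get_image('side')
dash(t,(555.3,-216),100)
crop(t,330,115,490,265,5,'pics/t10.png');cv2.imwrite('pics/t10f.png',t['img']);cv2.imwrite('pics/s10.png',s['img'])
for c in cases(t,67): print(c[0].round(),c[1].round(1),round(c[2],1),round(c[3],1),round(c[4],1))
```

```text
t 72.82 p [465.2 199.1 376.2] jaw -82.79 tilt [-7.0e-04  2.3e-03 -1.0e+00] w 35.6 F [ 0.1 -1.3 -0.3] M [-0.02  0.05 -0.04] j [ 20.  18. 112.   0.  50. 102.]
[np.int64(36), np.int64(154), np.int64(275)] [60, 53, 43] mod120 35.0
[440. 176.] [ 599.7 -280.1] 6.7 139.8 74.4
[399. 169.] [ 618.3 -172.8] -83.1 134.4 73.6
[390. 211.] [ 509.7 -152.9] 7.2 137.8 70.7
[433. 219.] [ 489.8 -261.9] -82.6 138.0 73.0
```

View pics/t10.png

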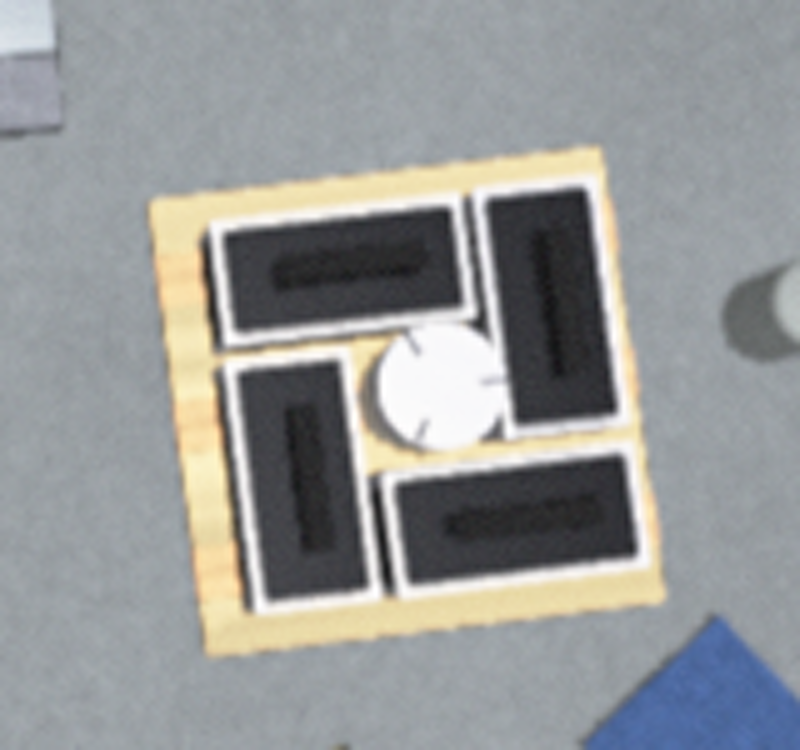

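View pics/t10f.png

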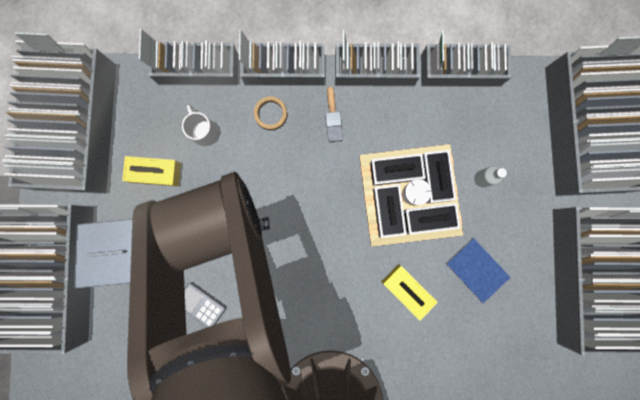

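```bash
python3 -c "
from plant import close_job
print(close_job())"
```

```text
the job is handed in; nothing more can be done
None
```

I handed the job in at about 73 s. The lid is on the jar and all four black cases are on the board, but the lid did not go on cleanly the first time.

**Lid:** I set it level, turned it back until it dropped into the gap, then screwed it down. A check after packing showed I had first turned it about 20° past the stop. I gripped it again between the packed cases, turned it back, and stopped where resistance just began.
- **Angle:** the last reading is 35° (mod 120), against about 37° worked out from the board angle. I never saw the rib on the jar itself.
- **Height:** it looked right (about 68 mm) in the side view before the correction. I did not measure it again afterwards.
- **Order:** because this correction came after packing, the final lid adjustment was not strictly in the order asked.

**Cases:** while I was working on the lid, the slot3 case moved about 14 mm and the slot0 case about 2 mm. I don't know whether that was the announced knock or my own doing. I lifted each a few millimetres and set it back.

In the last top view, all four cases are within about 2 mm of their outlines, within 1° of square, and look flat. The highest force I read at the end of a move was about 27 N; I have no readings from in between.

I did not touch the yellow look-alikes or the other things on the table, and the arm ended clear of everything.

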